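# Set up a strap clamp on the clamping plate

### The job

Set up the hold-down on the clamping plate so that the dark timber block is ready for drilling: lay the timber lengthwise on the plate between the red stop and the threaded stud, its end up against the stop, and stand the packing block that is as tall as the timber on the other side of the stud, all on the centre line. Then lower the slotted steel strap over the stud so that it bridges level from the timber to the packing block, its middle at the stud, and drop the brass washer over the stud onto the strap. Leave the low packing block and the oil can where they stand.

Things in the scene. Friction and masses are not known exactly. Their poses are not given: they have to be found in the camera images.
- clamp_plate: Bright aluminium plate with three slots along its length, fixed to the bench, 284 x 80 x 15 mm. Origin: centre of its underside; its top is 15 mm above. x: along its length and slots, y: across it, z up. The middle slot is its centre line (y = 0). It can stand at different places and angles on the bench.
- stop: Red stop, fixed on the plate's centre line near one end (either end): 16 mm along the plate, 56 mm across, 22 mm tall. Origin: centre of its underside, on the plate's top. Axes as the plate's. The face towards the stud lies 8 mm from its origin.
- stud: Upright threaded steel stud fixed in the plate's middle slot, near the plate's middle: 12 mm diameter, its tip 86 mm above the plate's top, with a 21 mm wide hexagon lock nut 10 mm tall round its foot. Origin: centre of its foot, on the plate's top.
- parked_bolt: Spare T-bolt with a black hand knob, 34 mm across and 24 mm tall, parked on the plate's centre line at the end away from the stop. Fixed; not needed for the job. Origin: centre of its foot, on the plate's top.
- timber: Dark brown timber block, 62 x 90 x 45 mm (x, y, z), about 0.16 kg, lying loose on the bench. Origin: centre of its underside; y is its long axis. It goes on the plate with its long axis along the plate.
- tall_block: Tall packing block of light grey metal, 44 x 44 x 45 mm, as tall as the timber, one dark hole in its top, about 0.24 kg. Origin: centre of its underside.
- low_block: Low packing block of light grey metal, 36 x 60 x 24 mm (x, y, z), two dark holes in its top. Too low for this job. Origin: centre of its underside.
- strap: Dark steel clamp strap, a flat bar 150 x 36 x 14 mm (x, y, z), about 0.42 kg, lying flat, with a straight slot right through its middle, 50 mm long along x and 17 mm wide. Origin: centre of its underside, in the middle of the slot.
- washer: Brass washer, 40 mm outside diameter, 17 mm hole, 8 mm thick, lying flat. Origin: centre of its underside.
- oil_can: Grey metal oil can with a thin upright spout, 170 mm tall; its round body is 72 mm wide and 90 mm tall. A bystander on the bench. Origin: at its underside; the round body's axis is 14 mm from it along its own y.
There are look-alikes about, which are no part of the job. There is more than one size of the strap; the one meant has the size given above.

How it is judged:
By the outcome, as a careful person would: the job done as asked, in the order asked, and still so for the second after the job is handed in, with the robot touching nothing.
It also fails if it takes over 102 s, if anything falls off the work surface, if the arm or the gripper's body presses on something with over 40 N, if the wrist force passes 120 N, or if a joint passes its speed limit or range.

### The arm

A 7-joint arm with a two-finger parallel gripper is mounted at the origin on a cart in front of the work surface, level with it; the furniture and walls round the work are solid. World frame = base frame: x ahead of the robot, y to its left, z up, the work surface at z = 0. Lengths are in m, angles in rad, forces in N, time in s.
With the tool pointing down it reaches from about 0.425 to 1.025 m from the base axis. Payload 9.4 kg.
Tool frame: the origin (TCP) lies on the centre line of the jaws, within the pads' length; the fingertips stand 8 mm ahead of it and the grasp point (between the pads) lies 11 mm behind it; z points along the fingers, x is the direction in which the jaws open and shut, and the axes are right-handed (so a half turn about z gives the same grasp; the last joint's range is limited). The gripper opens to 93 mm and grips with 3 to 60 N. Pads are 15 mm wide; open, the fingers measure 128 mm over their backs; the gripper's body (75 mm by 188 mm) begins 65 mm behind the grasp point.
Start: joints at [1.267, 0.599, -0.003, 1.599, 0.002, 0.943, -0.08], TCP at [0.163, -0.706, 0.227] pointing down, gripper open.
Joint ranges: [-2.57, 2.57], [-0.35, 1.97], [-1.29, 1.29], [0.11, 2.56], [-1.05, 4.19], [0.11, 1.86], [-2.63, 2.63]. Speed limits (rad/s): [2.22, 2.22, 3.01, 3.01, 3.14, 3.14, 3.14].

### API

Orientations are given as a 3x3 rotation matrix whose columns are the frame's x, y, z axes.
In Python, from cell import observe, get_image, camera_params, hand_in gives the robot as it stands.
- The arm moves only by the tool carry_out, never from a script. Its argument "increments" is a list of rows, each an object with "delta_pos": the shift along the tool's x, y, z in units of 50 mm (1.0 is 50 mm), a list of three; "delta_rot": the turn, a rotation vector about the tool's x, y, z in units of 5 degrees (1.0 is 5 degrees), a list of three; "fingers": the opening, from -1 (shut) to 1 (fully open), so that 0 is half open. A call has 1 to 10 rows; each row shifts and turns the commanded pose from where the row before left it, along the tool's axes as they then stand; what a row does not reach is not made up. A row lasts 1/10 s, in which the tool goes at most 50 mm and 8.59 degrees, less where a joint would pass 70% of its speed; a pose out of reach is approached as far as the arm can. A call is refused whole if a number of a shift passes 1 or a number of a turn 1, either way. A call with a gripper value outside its range is refused whole. The fingers move at their own pace and stop on an object; "grip_force" is the grip in N (left out, the last holds). Time passes only in rows, so rows that do not move let the fingers close. It gives the time, the measured TCP pose, the force and the opening at its end, in the units of the state.
- observe(): the state, without advancing time (a new reading comes with each control period).
- get_image(name): name is "side" or "top" or "wrist"; returns the picture (420x560x3 uint8, red, green, blue); there is no depth.
- camera_params(name): a dict with "fx", "fy", "cx", "cy" (pixels), "rvec" (rotation vector, rad) and "tvec" (3), from world to camera coordinates, as OpenCV has them. Camera axes: x right, y down, z forward; pixel columns grow to the right and rows downward; lengths in m; the calibration is good to about 2 mm. A picture is of the moment at which its call begins: read the wrist's pose just before it. camera_params takes no time and is no camera call; for the wrist camera it gives the pose at the moment of the call.
- hand_in(): hands the job in, once; it reports no verdict.
The state is a dict: "time": time; "joints": joint angles; "dq": joint speeds; "effort": joint torques, N m; "eef_pos": TCP position; "tool_rot": TCP orientation; "force": force on the tool from outside, world axes, zero at the start; "wrist_torque": the same for the moment, N m; "width": finger opening in m.
Only numpy, scipy, OpenCV 4.12 (cv2) and the standard library are available. Lean on these libraries where they do the work, as an engineer would, in place of code of your own. Each camera call takes 0.05 s, during which the arm holds its last target.

## Working session

There is one attempt and no reset: what is moved stays moved. The work goes in short steps, Python scripts to look and compute and a tool call to move; the robot and the scene stay as the last step left them, time stands still between calls to the robot, and variables do not carry over. Pictures are saved under pics/ and viewed, and the job is handed in when it is done.

Besides the shell and the picture viewer there is one more tool, called by a JSON object that holds its "name" and its "arguments". carry_out: Moves the arm, as the interface text tells. Its arguments: {"type":"object","properties":{"increments":{"type":"array"},"grip_force":{"type":"number"}},"required":["increments"]}

```bash
ls; mkdir -p pics
python3 - <<'E'
from cell import *
import cv2
s=observe();print(s)
for n in("side","top","wrist"):
    p=camera_params(n);print(n,p)
    cv2.imwrite(f"pics/{n}0.png",get_image(n)[:,:,::-1])
E
```

```text
pics
{'time': 0.0, 'joints': array([ 1.26726621,  0.60012749, -0.00256678,  1.6001361 ,  0.00177017,
        0.94290937, -0.07979836]), 'dq': array([ 0.00094359, -0.00024771,  0.00089044, -0.00095176,  0.00105593,
       -0.000529  ,  0.00076708]), 'effort': array([ 1.41624055e-04, -7.65082097e+01,  1.49732765e+00, -2.52355278e+01,
       -5.23679762e-02,  1.68161356e-02,  1.74640240e-04]), 'eef_pos': array([ 0.16294031, -0.70595238,  0.22575569]), 'tool_rot': array([[ 2.24950065e-01, -9.74370185e-01, -4.58601687e-04],
       [-9.74369021e-01, -2.24950507e-01,  1.51001469e-03],
       [-1.57447597e-03,  1.07169374e-04, -9.99998755e-01]]), 'force': array([-0.5478586 , -0.56277777, -0.06731522]), 'wrist_torque': array([ 0.05362547,  0.01492716, -0.00681511]), 'width': 0.09267270923387619}
side {'fx': 539.645606201067, 'fy': 539.645606201067, 'cx': 270.8849931878734, 'cy': 211.68760942912348, 'rvec': array([ 2.32785113,  1.18465514, -0.37031165]), 'tvec': array([-0.43460126, -0.15349187,  1.54857204])}
top {'fx': 512.8013885890452, 'fy': 512.8013885890452, 'cx': 292.0384397106257, 'cy': 212.53410210223367, 'rvec': array([ 2.02816957, -2.18865222,  0.24403374]), 'tvec': array([0.23943536, 0.44693256, 1.12473072])}
wrist {'fx': 340.98541790990595, 'fy': 340.98541790990595, 'cx': 276.4703406533002, 'cy': 211.76661714726555, 'rvec': array([-2.28530341,  1.81918002,  0.24952881]), 'tvec': array([-0.7245609 , -0.03080419,  0.39112303])}
```

View pics/side0.png

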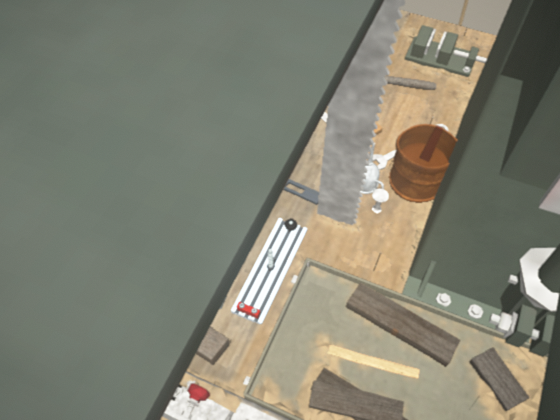

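View pics/top0.png

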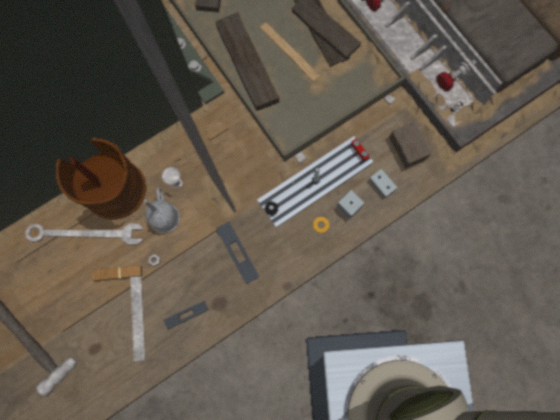

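View pics/wrist0.png

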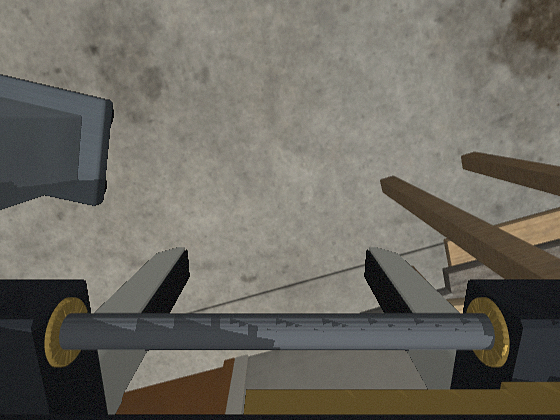

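The side view shows the plate with the red stop at (248,310), the stud at (270,262), the knob at (290,225), and a saw blade at (355,120). The top view shows:
- Plate: stop (360,150), stud (315,177), knob (272,208).
- Timber (410,145), blocks (350,203) and (383,183), washer (321,225).
- Two straps: (238,252) and (186,315).
- Oil can (161,213).

Next I'll enlarge these areas.

```bash
cat > h.py <<'E'
import numpy as np, cv2
from cell import *
def P(n):
    p=camera_params(n);K=np.array([[p['fx'],0,p['cx']],[0,p['fy'],p['cy']],[0,0,1.]]);R=cv2.Rodrigues(p['rvec'])[0]
    return K,R,np.array(p['tvec']).ravel()
def ray(c,uv):
    K,R,t=c;d=R.T@np.linalg.solve(K,np.array([uv[0],uv[1],1.]));return -R.T@t,d
def onz(c,uv,z):
    o,d=ray(c,uv);return o+d*(z-o[2])/d[2]
def proj(c,X):
    K,R,t=c;q=(np.atleast_2d(X)@R.T+t)@K.T;return q[:,:2]/q[:,2:]
def tri(a,ua,b,ub):
    A=[];B=[]
    for c,u in((a,ua),(b,ub)):
        o,d=ray(c,u);d/=np.linalg.norm(d);M=np.eye(3)-np.outer(d,d);A.append(M);B.append(M@o)
    X=np.linalg.lstsq(np.vstack(A),np.hstack(B),rcond=None)[0];return X
def crop(img,x0,y0,x1,y1,s,fn):
    c=cv2.resize(img[y0:y1,x0:x1,::-1],None,fx=s,fy=s,interpolation=cv2.INTER_CUBIC)
    for u in range((x0+9)//10*10,x1,10):
        cv2.line(c,((u-x0)*s,0),((u-x0)*s,12 if u%50==0 else 5),(0,255,255),1)
        if u%50==0: cv2.putText(c,str(u),((u-x0)*s+2,12),0,.4,(0,255,255),1)
    for v in range((y0+9)//10*10,y1,10):
        cv2.line(c,(0,(v-y0)*s),(12 if v%50==0 else 5,(v-y0)*s),(0,255,255),1)
        if v%50==0: cv2.putText(c,str(v),(2,(v-y0)*s-2),0,.4,(0,255,255),1)
    cv2.imwrite(fn,c)
E
python3 - <<'E'
from h import *
T=P("top");S=P("side")
print("top cam",-T[1].T@T[2],"side",-S[1].T@S[2])
i=cv2.imread("pics/top0.png")[:,:,::-1]
crop(i,250,110,450,250,4,"pics/t_a.png")
crop(i,140,170,300,340,3,"pics/t_b.png")
j=cv2.imread("pics/side0.png")[:,:,::-1]
crop(j,180,140,380,290,4,"pics/s_a.png")
for n,uv,z in [("stop",(360,150),.03),("stud",(315,177),.08),("knob",(272,208),.04),("timber",(410,145),.045),("b1",(350,203),.045),("b2",(383,183),.024),("washer",(321,225),.008),("strap1",(238,252),.014),("strap2",(186,315),.014),("can",(161,213),.09),("sawtip",(235,210),0),("sawtip",(235,210),0.2)]:
    print(n,onz(T,uv,z).round(3),proj(S,onz(T,uv,z)).round(0))
E
```

```text
top cam [0.20860071 0.22685795 1.19462061] side [ 1.05319498 -0.20011251  1.2088212 ]
stop [0.609 0.031 0.03 ] [[248. 309.]]
stud [0.535 0.147 0.08 ] [[269. 250.]]
knob [0.48 0.25 0.04] [[290. 221.]]
timber [ 0.607 -0.086  0.045] [[204. 334.]]
b1 [0.477 0.07  0.045] [[230. 257.]]
b2 [ 0.525 -0.016  0.024] [[212. 294.]]
washer [0.438 0.138 0.008] [[245. 239.]]
strap1 [0.388 0.336 0.014] [[295. 187.]]
strap2 [0.253 0.461 0.014] [[301. 136.]]
can [0.476 0.494 0.09 ] [[364. 163.]]
sawtip [0.491 0.339 0.   ] [[319. 215.]]
sawtip [0.444 0.32  0.2  ] [[305. 160.]]
```

View pics/t_a.png

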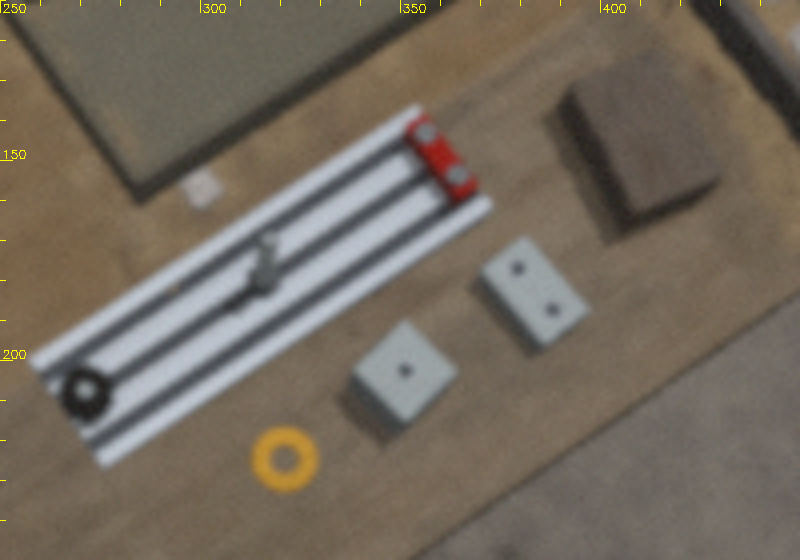

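View pics/t_b.png

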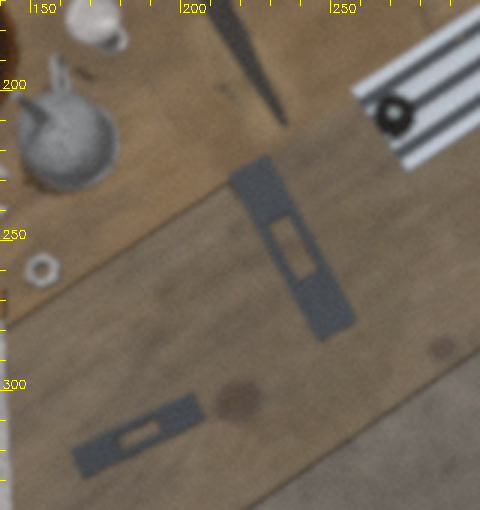

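View pics/s_a.png

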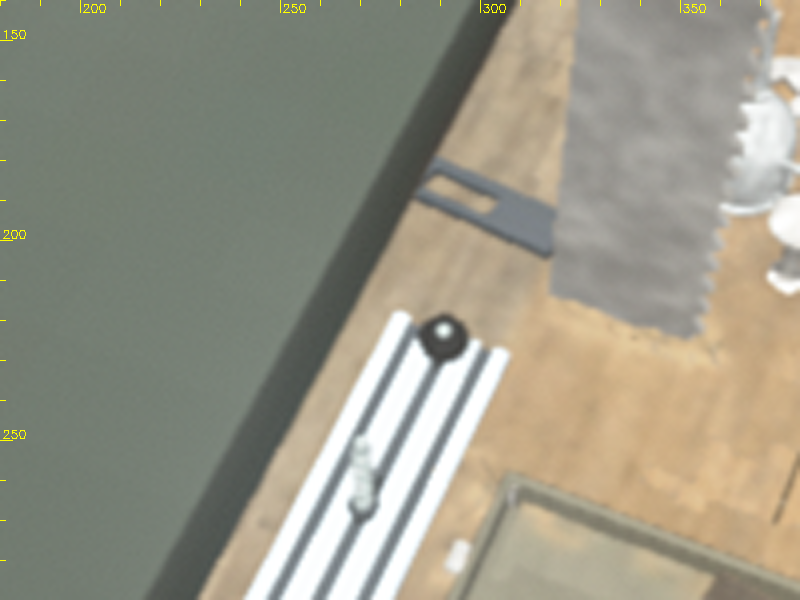

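Run:
```python
from h import *
T=P("top");S=P("side");W=P("wrist")
s=observe();R=s['tool_rot'];wc=-W[1].T@W[2]
print("wrist cam in tool", R.T@(wc-s['eef_pos'])," R tool->cam\n",(W[1]@R).round(3))
print("nadir",proj(T,[[.2086,.2269,0]]))
print("side axes\n",S[1].round(2)); print("top axes\n",T[1].round(2))
for n,uv in [("strap1 a",(222,226)),("a2",(236,222)),("strap1 b",(252,281)),("b2",(259,276)),("s2a",(166,327)),("s2b",(206,306))]: print(n,onz(T,uv,.014).round(3))
for uv in [(235,210),(225,190),(180,100),(130,0)]: print("saw",uv,onz(T,uv,0).round(3))
for uv in [(318,213),(355,223)]: print("saw side z0",onz(S,uv,0).round(3))
# vertical extent of saw edge: assume base at (.491,.339)
for z in (0,.2,.4,.6,.8): print(z,proj(T,[[.491,.339,z]]).round(0),proj(S,[[.491,.339,z]]).round(0),proj(S,[[.56,.36,z]]).round(0))
# occluder
a=-S[1].T@S[2]
for X in ([.477,.07,.045],[.3,.3,.0]):
    for k in (0.2,.4,.6,.7,.8,.9): q=a+(np.array(X)-a)*(1-k); print(q.round(2),proj(T,[q]).round(0))
```

```text
wrist cam in tool [ 0.00056842 -0.07406504 -0.15791859]  R tool->cam
 [[ 1.     0.001  0.001]
 [-0.001  0.964 -0.267]
 [-0.001  0.267  0.964]]
nadir [[290.84664455 327.21524337]]
side axes
 [[ 0.58  0.81 -0.02]
 [ 0.68 -0.5  -0.54]
 [-0.45  0.31 -0.84]]
top axes
 [[-0.08 -1.    0.  ]
 [-0.97  0.07 -0.22]
 [ 0.22 -0.02 -0.98]]
strap1 a [0.452 0.37  0.014]
a2 [0.459 0.337 0.014]
strap1 b [0.318 0.308 0.014]
b2 [0.329 0.291 0.014]
s2a [0.23  0.506 0.014]
s2b [0.27  0.415 0.014]
saw (235, 210) [0.491 0.339 0.   ]
saw (225, 190) [0.543 0.361 0.   ]
saw (180, 100) [ 0.785  0.462 -0.   ]
saw (130, 0) [1.078 0.585 0.   ]
saw side z0 [0.484 0.342 0.   ]
saw side z0 [0.566 0.4   0.   ]
0 [[235. 210.]] [[319. 215.]] [[342. 229.]]
0.2 [[225. 188.]] [[324. 169.]] [[350. 184.]]
0.4 [[209. 155.]] [[331. 109.]] [[361. 125.]]
0.6 [[184. 103.]] [[339.  28.]] [[376.  44.]]
0.8 [[137.   4.]] [[352. -90.]] [[397. -74.]]
[0.59 0.02 0.28] [[385. 114.]]
[ 0.71 -0.04  0.51] [[439. -21.]]
[ 0.82 -0.09  0.74] [[ 531. -250.]]
[ 0.88 -0.12  0.86] [[ 605. -436.]]
[ 0.94 -0.15  0.98] [[ 719. -721.]]
[ 1.   -0.17  1.09] [[  916. -1212.]]
[0.45 0.2  0.24] [[295. 197.]]
[0.6  0.1  0.48] [[354.  58.]]
[ 0.75 -0.    0.73] [[ 454. -179.]]
[ 0.83 -0.05  0.85] [[ 536. -371.]]
[ 0.9  -0.1   0.97] [[ 661. -666.]]
[ 0.98 -0.15  1.09] [[  876. -1174.]]
```

```bash
cat >> h.py <<'E'
from scipy.spatial.transform import Rotation as Ro
def Ry(yaw):
    c,s=np.cos(yaw),np.sin(yaw);return np.array([[c,s,0],[s,-c,0],[0,0,-1.]])
def plan(wps,fing,nd=2,vmax=0.95,start=None,tmax=.98):
    """wps: list of (pos, yaw_deg|None[,vmax]); prints rows <=10 per call"""
    s=observe();p=np.array(s['eef_pos']) if start is None else start[0];R=np.array(s['tool_rot']) if start is None else start[1]
    rows=[]
    for w in wps:
        v=w[2] if len(w)>2 else vmax
        yaw=w[1]; q=np.array(w[0],float)
        Rt=Ry(np.radians(yaw)) if yaw is not None else Ry(np.arctan2(R[1,0],R[0,0]))
        rv=Ro.from_matrix(R.T@Rt).as_rotvec()
        n=int(max(1,np.ceil(max(np.linalg.norm(q-p)/.05/v,np.abs(rv).max()/np.radians(5)/tmax))))
        for k in range(n):
            f=1/(n-k)
            d=np.round(R.T@(q-p)*f/.05,nd)
            rr=Ro.from_matrix(R.T@Rt).as_rotvec()*f/np.radians(5); rr=np.round(rr,nd)
            rows.append((d.tolist(),rr.tolist()))
            p=p+R@d*.05; R=R@Ro.from_rotvec(rr*np.radians(5)).as_matrix()
    for i in range(0,len(rows),10):
        print("--")
        print(",".join('{"delta_pos":%s,"delta_rot":%s,"fingers":%g}'%(str([x+0 for x in a]).replace(" ",""),str([x+0 for x in b]).replace(" ",""),fing) for a,b in rows[i:i+10]))
    print("end",p.round(4),np.degrees(np.arctan2(R[1,0],R[0,0])).round(2))
    return p,R
def st():
    s=observe();R=s['tool_rot'];print("t %.2f"%s['time'],s['eef_pos'].round(4),"yaw %.2f"%np.degrees(np.arctan2(R[1,0],R[0,0])),"tilt",(R[:2,2]*1000).round(1),"w %.4f"%s['width'],"F",s['force'].round(1),"j",s['joints'].round(2));return s
E
python3 - <<'E'
from h import *
plan([((.40,-.42,.30),-50),((.50,.06,.28),30.5)],1)
E
```

```text
--
{"delta_pos":[-0.56,-0.74,-0.18],"delta_rot":[0.0,0.0,-0.68],"fingers":1},{"delta_pos":[-0.52,-0.77,-0.19],"delta_rot":[0.0,0.0,-0.67],"fingers":1},{"delta_pos":[-0.47,-0.8,-0.18],"delta_rot":[0.0,0.0,-0.68],"fingers":1},{"delta_pos":[-0.43,-0.83,-0.19],"delta_rot":[0.0,0.0,-0.67],"fingers":1},{"delta_pos":[-0.38,-0.85,-0.18],"delta_rot":[0.0,0.0,-0.68],"fingers":1},{"delta_pos":[-0.32,-0.87,-0.19],"delta_rot":[0.0,0.0,-0.67],"fingers":1},{"delta_pos":[-0.27,-0.89,-0.18],"delta_rot":[0.0,0.01,-0.68],"fingers":1},{"delta_pos":[-0.23,-0.9,-0.19],"delta_rot":[0.0,0.0,-0.67],"fingers":1},{"delta_pos":[-0.36,-0.45,0.02],"delta_rot":[0.0,0.0,-0.95],"fingers":1},{"delta_pos":[-0.32,-0.48,0.02],"delta_rot":[0.0,0.0,-0.95],"fingers":1}
--
{"delta_pos":[-0.28,-0.51,0.02],"delta_rot":[0.0,0.0,-0.95],"fingers":1},{"delta_pos":[-0.23,-0.53,0.02],"delta_rot":[0.0,0.0,-0.95],"fingers":1},{"delta_pos":[-0.19,-0.54,0.03],"delta_rot":[0.0,0.0,-0.95],"fingers":1},{"delta_pos":[-0.14,-0.56,0.02],"delta_rot":[0.0,0.0,-0.95],"fingers":1},{"delta_pos":[-0.1,-0.57,0.03],"delta_rot":[0.0,0.0,-0.95],"fingers":1},{"delta_pos":[-0.05,-0.57,0.02],"delta_rot":[0.0,0.0,-0.95],"fingers":1},{"delta_pos":[0.0,-0.58,0.03],"delta_rot":[0.0,0.0,-0.94],"fingers":1},{"delta_pos":[0.04,-0.57,0.02],"delta_rot":[0.0,0.0,-0.95],"fingers":1},{"delta_pos":[0.09,-0.57,0.03],"delta_rot":[0.0,0.0,-0.94],"fingers":1},{"delta_pos":[0.14,-0.56,0.02],"delta_rot":[0.0,0.0,-0.95],"fingers":1}
--
{"delta_pos":[0.19,-0.55,0.03],"delta_rot":[0.0,0.0,-0.94],"fingers":1},{"delta_pos":[0.23,-0.53,0.02],"delta_rot":[0.0,0.0,-0.95],"fingers":1},{"delta_pos":[0.27,-0.51,0.03],"delta_rot":[0.0,0.0,-0.94],"fingers":1},{"delta_pos":[0.31,-0.48,0.02],"delta_rot":[0.0,0.0,-0.95],"fingers":1},{"delta_pos":[0.35,-0.45,0.03],"delta_rot":[0.0,0.0,-0.94],"fingers":1}
end [0.5001 0.0598 0.2799] 30.5
```

{"name": "carry_out", "arguments": {"increments": [{"delta_pos": [-0.56,-0.74,-0.18],"delta_rot": [0,0,-0.68],"fingers": 1},{"delta_pos": [-0.52,-0.77,-0.18],"delta_rot": [0,0,-0.68],"fingers": 1},{"delta_pos": [-0.47,-0.8,-0.18],"delta_rot": [0,0,-0.68],"fingers": 1},{"delta_pos": [-0.43,-0.83,-0.18],"delta_rot": [0,0,-0.68],"fingers": 1},{"delta_pos": [-0.38,-0.85,-0.18],"delta_rot": [0,0,-0.68],"fingers": 1},{"delta_pos": [-0.32,-0.87,-0.18],"delta_rot": [0,0,-0.68],"fingers": 1},{"delta_pos": [-0.27,-0.89,-0.18],"delta_rot": [0,0,-0.68],"fingers": 1},{"delta_pos": [-0.23,-0.9,-0.18],"delta_rot": [0,0,-0.68],"fingers": 1},{"delta_pos": [-0.36,-0.45,0.02],"delta_rot": [0,0,-0.95],"fingers": 1},{"delta_pos": [-0.32,-0.48,0.02],"delta_rot": [0,0,-0.95],"fingers": 1}]}}

```text
time: 1.15
eef_pos: [0.4119, -0.3614, 0.2967]
tool_rot: [[0.766, -0.643, 0.0], [-0.643, -0.766, -0.0], [0.0, -0.0, -1.0]]
force: [1.0, 0.3, -0.1]
width: 0.0927
```

{"name": "carry_out", "arguments": {"increments": [{"delta_pos": [-0.28,-0.51,0.02],"delta_rot": [0,0,-0.95],"fingers": 1},{"delta_pos": [-0.23,-0.53,0.02],"delta_rot": [0,0,-0.95],"fingers": 1},{"delta_pos": [-0.19,-0.54,0.02],"delta_rot": [0,0,-0.95],"fingers": 1},{"delta_pos": [-0.14,-0.56,0.02],"delta_rot": [0,0,-0.95],"fingers": 1},{"delta_pos": [-0.1,-0.57,0.02],"delta_rot": [0,0,-0.95],"fingers": 1},{"delta_pos": [-0.05,-0.57,0.02],"delta_rot": [0,0,-0.95],"fingers": 1},{"delta_pos": [0,-0.58,0.02],"delta_rot": [0,0,-0.95],"fingers": 1},{"delta_pos": [0.04,-0.57,0.02],"delta_rot": [0,0,-0.95],"fingers": 1},{"delta_pos": [0.09,-0.57,0.02],"delta_rot": [0,0,-0.95],"fingers": 1},{"delta_pos": [0.14,-0.56,0.02],"delta_rot": [0,0,-0.95],"fingers": 1}]}}

```text
time: 2.15
eef_pos: [0.4688, -0.0788, 0.2866]
tool_rot: [[0.991, 0.131, 0.0], [0.131, -0.991, -0.0], [0.0, 0.0, -1.0]]
force: [-0.1, -0.5, -0.4]
width: 0.0928
```

{"name": "carry_out", "arguments": {"increments": [{"delta_pos": [0.19,-0.55,0.02],"delta_rot": [0,0,-0.95],"fingers": 1},{"delta_pos": [0.23,-0.53,0.02],"delta_rot": [0,0,-0.95],"fingers": 1},{"delta_pos": [0.27,-0.51,0.02],"delta_rot": [0,0,-0.95],"fingers": 1},{"delta_pos": [0.31,-0.48,0.02],"delta_rot": [0,0,-0.95],"fingers": 1},{"delta_pos": [0.35,-0.45,0.02],"delta_rot": [0,0,-0.95],"fingers": 1},{"delta_pos": [0,0,0],"delta_rot": [0,0,0],"fingers": 1}]}}

```text
time: 2.75
eef_pos: [0.4977, 0.0649, 0.2817]
tool_rot: [[0.853, 0.522, 0.001], [0.522, -0.853, 0.002], [0.002, -0.002, -1.0]]
force: [-0.1, 0.5, -0.0]
width: 0.0931
```

Run:
```python
from h import *
st(); i=get_image("wrist"); np.savez("w1.npz",*P("wrist")); cv2.imwrite("pics/w1.png",i[:,:,::-1]); st()
cv2.imwrite("pics/w1b.png",cv2.resize(i[:,:,::-1],None,fx=1.42,fy=1.42,interpolation=cv2.INTER_CUBIC))
```

```text
t 2.75 [0.4977 0.0649 0.2817] yaw 31.50 tilt [0.7 2.2] w 0.0931 F [-0.1  0.5 -0. ] j [ 0.27  0.33 -0.67  2.01  0.26  0.89  0.02]
t 2.80 [0.4973 0.0627 0.2815] yaw 31.25 tilt [-0.2  0.8] w 0.0927 F [-0.7 -0.5 -0.2] j [ 0.28  0.33 -0.66  2.01  0.26  0.89  0.02]
```

View pics/w1.png

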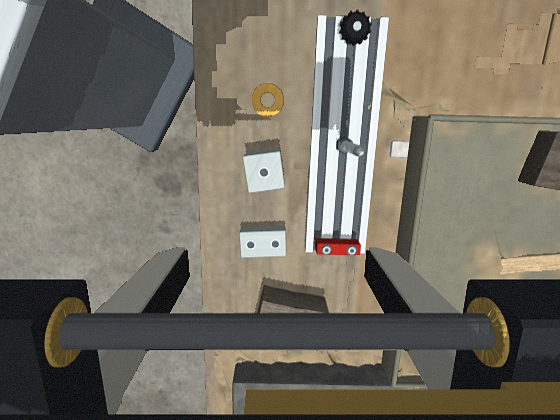

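The wrist view shows knob (355,28), washer (268,99), tall block with one hole (264,173), low block with two holes (262,244), stud (350,148) and stop (338,248). The gripper's rod partly hides the timber at (290,300). I'll take a second view shifted along the tool's +y.

{"name": "carry_out", "arguments": {"increments": [{"delta_pos": [0,0.8,0],"delta_rot": [0,0,0],"fingers": 1},{"delta_pos": [0,0.8,0],"delta_rot": [0,0,0],"fingers": 1},{"delta_pos": [0,0.8,0],"delta_rot": [0,0,0],"fingers": 1},{"delta_pos": [0,0,0],"delta_rot": [0,0,0],"fingers": 1},{"delta_pos": [0,0,0],"delta_rot": [0,0,0],"fingers": 1}]}}

```text
time: 3.3
eef_pos: [0.5588, -0.0439, 0.2811]
tool_rot: [[0.859, 0.512, -0.001], [0.512, -0.859, 0.0], [-0.001, -0.001, -1.0]]
force: [-1.0, -0.0, 1.2]
width: 0.093
```

Run:
```python
from h import *
st(); np.savez("w2.npz",*P("wrist"));i=get_image("wrist");  cv2.imwrite("pics/w2.png",i[:,:,::-1]); st()
crop(i,200,20,400,170,4,"pics/w2a.png");crop(i,200,130,400,280,4,"pics/w2b.png")
j=cv2.imread("pics/w1.png")[:,:,::-1]
crop(j,220,0,420,150,4,"pics/w1a.png");crop(j,220,120,420,270,4,"pics/w1c.png")
```

```text
t 3.30 [ 0.5588 -0.0439  0.2811] yaw 30.79 tilt [-1.1  0. ] w 0.0930 F [-1.  -0.   1.2] j [ 0.43  0.4  -0.62  1.89  0.28  0.94  0.22]
t 3.35 [ 0.5586 -0.0427  0.2814] yaw 30.91 tilt [-0.9  0.2] w 0.0932 F [ 0.1  0.3 -0. ] j [ 0.42  0.4  -0.62  1.89  0.28  0.94  0.22]
```

View pics/w2.png

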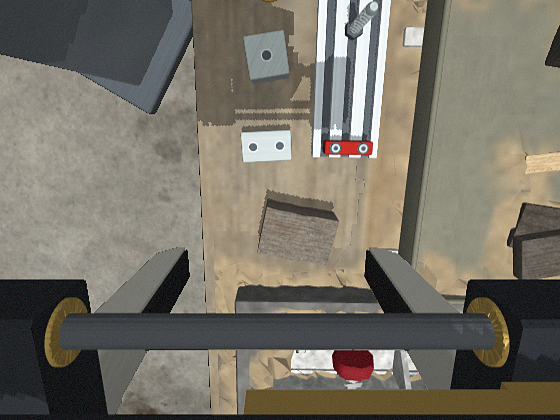

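View pics/w2a.png

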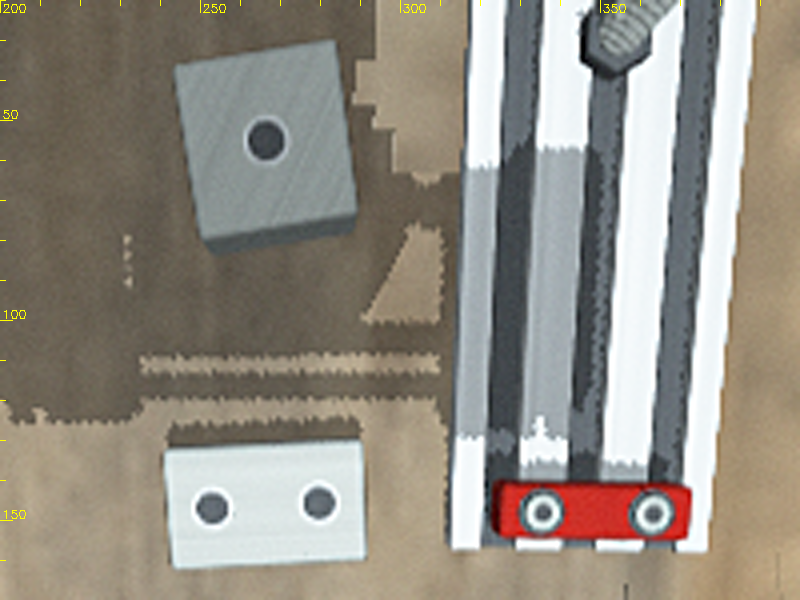

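View pics/w2b.png

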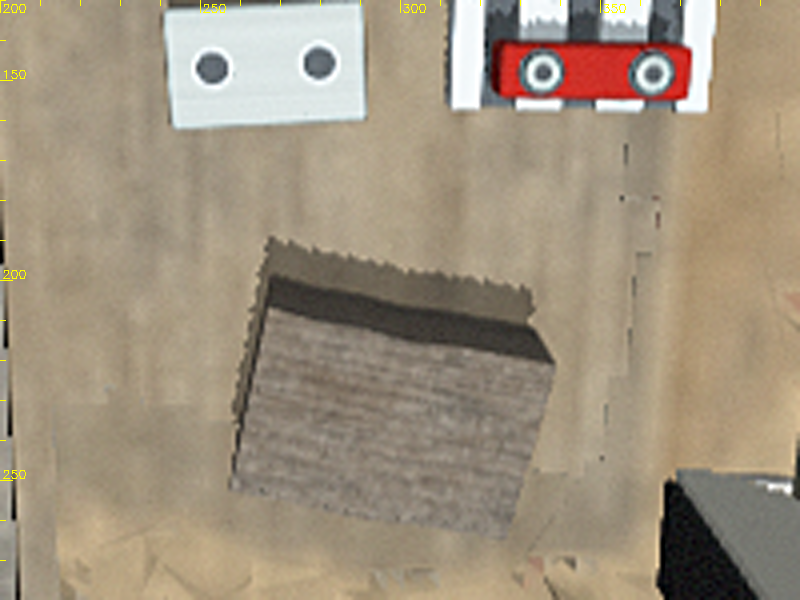

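View pics/w1a.png

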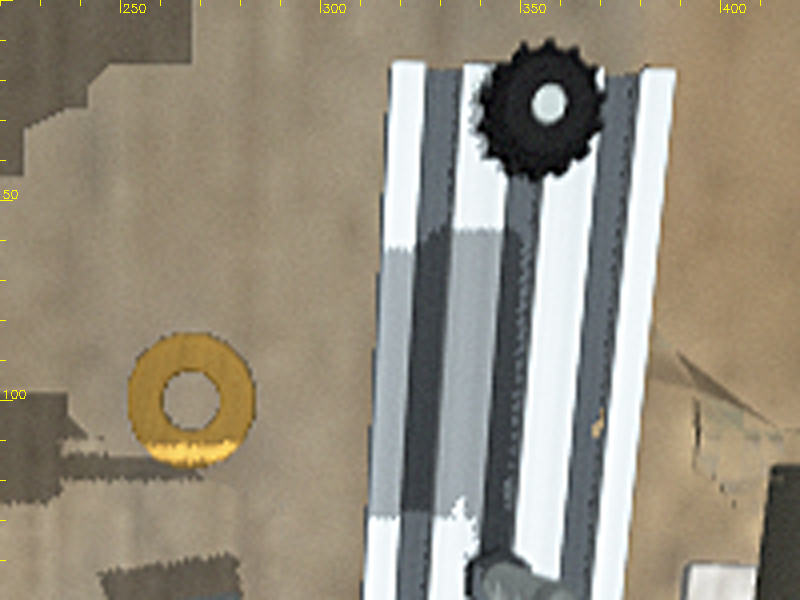

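View pics/w1c.png

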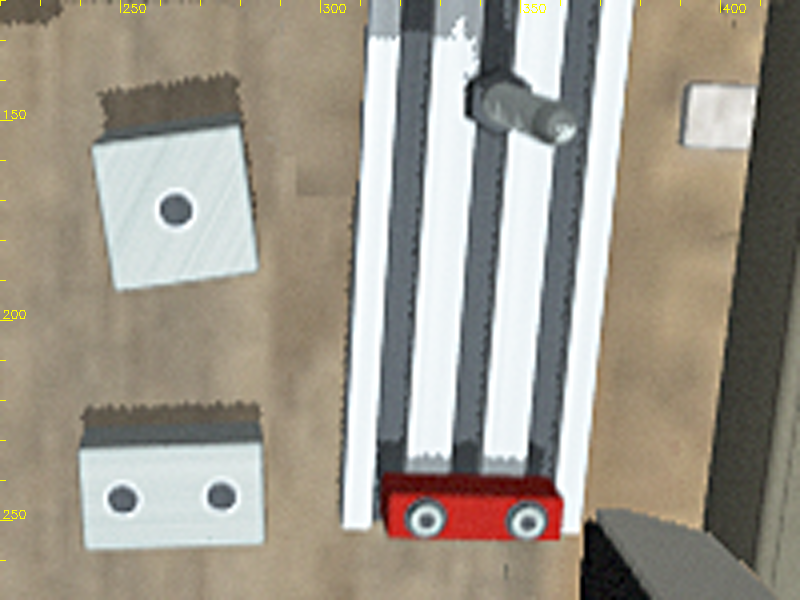

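```bash
cat > m1.py <<'E'
from h import *
W2=[np.load("w2.npz")["arr_%d"%k] for k in range(3)]
W1=[np.load("w1.npz")["arr_%d"%k] for k in range(3)]
# tool->cam from w2-saved, fix w1 to pose before the image (dp, dyaw)
Rold=Ry(np.radians(31.25));po=np.array([.4973,.0627,.2815]);Rn=Ry(np.radians(31.5));pn=np.array([.4977,.0649,.2817])
# X_tool = R^T(X-p); cam = W.R X + t ; keep cam(X_tool)
A=W1[1]@Rold; b=W1[1]@po+W1[2]
W1f=[W1[0],A@Rn.T,b-A@Rn.T@pn]
E
python3 - <<'E'
from m1 import *
d={"tallhole":((264,172.3),(266.8,55.3)),
"tA":((243.3,155.8),(243.8,36.5)),"tB":((279.5,151.3),(283.3,30)),"tC":((284.5,187),(289.3,73)),"tD":((249.3,192.5),(250.8,79.5)),
"lA":((240,232.3),(241.3,132.8)),"lB":((285.5,230),(290.3,130.3)),"lC":((286.3,255.3),(291.5,159.3)),"lD":((241.5,257),(243.5,162)),
"plN1":((305.8,251.8),(312.8,157.3)),"plN2":((365,253),(376.8,158)),"st1":((326.8,249.8),(335.5,148.3)),"st2":((352,250.8),(363.3,148.3)),"nut":((344.5,144.5),(353.8,31.3))}
for k,(a,b) in d.items():
    X=tri(W1f,a,W2,b); Y=tri(W1,a,W2,b)
    print(k,X.round(4),"resid",(proj(W1f,X)-a).round(1),(proj(W2,X)-b).round(1)," | unfixed",Y.round(4),(proj(W1,Y)-a).round(1))
E
```

```text
tallhole [0.4794 0.0682 0.0471] resid [[0.4 0. ]] [[-0.5 -0. ]]  | unfixed [0.4793 0.0673 0.0522] [[1. 0.]]
tA [0.4493 0.0719 0.0453] resid [[0.4 0. ]] [[-0.4 -0. ]]  | unfixed [0.4496 0.0709 0.0501] [[0.9 0. ]]
tB [0.482 0.098 0.047] resid [[0.3 0. ]] [[-0.4 -0. ]]  | unfixed [0.482  0.0966 0.0523] [[0.9 0. ]]
tC [0.5089 0.0657 0.0457] resid [[0.4 0. ]] [[-0.4 -0. ]]  | unfixed [0.5084 0.0647 0.0511] [[1. 0.]]
tD [0.4768 0.0388 0.0474] resid [[0.3 0. ]] [[-0.4 -0. ]]  | unfixed [0.4767 0.0382 0.0522] [[1. 0.]]
lA [ 0.4938 -0.0173  0.0259] resid [[0.3 0. ]] [[-0.4 -0. ]]  | unfixed [ 0.4934 -0.0173  0.0307] [[1. 0.]]
lB [0.5424 0.0148 0.0228] resid [[0.2 0. ]] [[-0.3 -0. ]]  | unfixed [0.5413 0.0145 0.0286] [[0.9 0. ]]
lC [ 0.5612 -0.0135  0.0252] resid [[0.3 0. ]] [[-0.3 -0. ]]  | unfixed [ 0.5598 -0.0135  0.031 ] [[1.  0.1]]
lD [ 0.5127 -0.0462  0.0246] resid [[ 0.5 -0. ]] [[-0.5 -0. ]]  | unfixed [ 0.512  -0.0459  0.0294] [[ 1.2 -0. ]]
plN1 [0.5832 0.0011 0.0158] resid [[0.4 0. ]] [[-0.4 -0. ]]  | unfixed [0.5814 0.001  0.0222] [[1.1 0.1]]
plN2 [0.6516 0.0408 0.0156] resid [[0.4 0.1]] [[-0.4 -0. ]]  | unfixed [0.6484 0.04   0.0235] [[1.1 0.2]]
st1 [0.5968 0.0244 0.0406] resid [[0.2 0. ]] [[-0.2 -0. ]]  | unfixed [0.5947 0.0239 0.047 ] [[1.  0.1]]
st2 [0.6233 0.0405 0.0438] resid [[0.4 0. ]] [[-0.4 -0. ]]  | unfixed [0.6207 0.0397 0.0507] [[1.1 0.1]]
nut [0.5478 0.1442 0.0136] resid [[0.3 0. ]] [[-0.4  0. ]]  | unfixed [0.5468 0.1419 0.0206] [[0.9 0. ]]
```

Run:
```python
from m1 import *
T=P("top")
def rect(c,pts,z):
    X=np.array([onz(c,p,z)[:2] for p in pts]);e=[X[1]-X[0],X[2]-X[1],X[2]-X[3],X[3]-X[0]]
    m=X.mean(0);print("  c",m.round(4),"L",[np.linalg.norm(v).round(4) for v in e],"ang",[np.degrees(np.arctan2(v[1],v[0])).round(1) for v in e]);return m
for n,c in(("w2",W2),("w1",W1f)):
    print(n)
    N1=onz(c,(312.8,157.3) if n=="w2" else (305.8,251.8),.015);N2=onz(c,(376.8,158) if n=="w2" else (365,253),.015)
    print("plate near",N1.round(4),N2.round(4),np.linalg.norm(N2-N1),((N1+N2)/2).round(4),np.degrees(np.arctan2(*(N2-N1)[[1,0]])))
    h=[(335.5,148.3),(363.3,148.3)] if n=="w2" else [(326.8,249.8),(352,250.8)]
    a=[onz(c,q,.037) for q in h];print("stop ctr",((a[0]+a[1])/2).round(4),np.degrees(np.arctan2(*(a[1]-a[0])[[1,0]])))
F1=onz(W1f,(317.8,15.3),.015);F2=onz(W1f,(388.8,17.5),.015);print("far",F1.round(4),F2.round(4),np.linalg.norm(F2-F1),((F1+F2)/2).round(4))
print("len",np.linalg.norm((F1+F2)/2-(N1+N2)/2), "axis",np.degrees(np.arctan2(*((N1+N2)/2-(F1+F2)/2)[[1,0]])))
print("stud tip",onz(W1f,(360.8,152),.101).round(4),"nut",onz(W1f,(344.5,144.5),.025).round(4),onz(W2,(353.8,31.3),.025).round(4),"knob",onz(W1f,(357,25.8),.039).round(4),onz(W1f,(357,25.8),.055).round(4))
print("washer",onz(W1f,(268,99.9),.008).round(4))
print("tall w2");rect(W2,[(243.8,36.5),(283.3,30),(289.3,73),(250.8,79.5)],.045)
print("tall w1");rect(W1f,[(243.3,155.8),(279.5,151.3),(284.5,187),(249.3,192.5)],.045)
print("low w2");rect(W2,[(241.3,132.8),(290.3,130.3),(291.5,159.3),(243.5,162)],.024)
print("timber w2");rect(W2,[(267,207),(338.3,220.5),(327,264.3),(258,252)],.045)
# side-independent check: top view timber corners crop t_a origin(250,110)
print("timber top");rect(T,[(250+572/4,110+92/4),(250+630/4,110+222/4),(250+718/4,110+178/4),(250+650/4,110+52/4)],.045)
print("TCP proj in cam",proj(W2,[[.5588,-.0439,.2811],[.5588,-.0439,.2731],[.5588,-.0439,.2921]]))
```

```text
w2
plate near [0.5838 0.0014 0.015 ] [0.6523 0.0411 0.015 ] 0.07915065582807339 [0.6181 0.0212 0.015 ] 30.11573798418501
stop ctr [0.6116 0.0329 0.037 ] 30.737647593462068
w1
plate near [0.583  0.0007 0.015 ] [0.6514 0.0405 0.015 ] 0.07921491377629708 [0.6172 0.0206 0.015 ] 30.1790996288316
stop ctr [0.6117 0.0311 0.037 ] 28.995971289087347
far [0.4414 0.2454 0.015 ] [0.5102 0.285  0.015 ] 0.07939793380150892 [0.4758 0.2652 0.015 ]
len 0.28255394623458724 axis -59.97509101268259
stud tip [0.5471 0.143  0.101 ] nut [0.5451 0.1436 0.025 ] [0.5474 0.1411 0.025 ] knob [0.4833 0.2521 0.039 ] [0.4823 0.2471 0.055 ]
washer [0.44   0.1398 0.008 ]
tall w2
  c [0.4795 0.0689] L [np.float64(0.0419), np.float64(0.0424), np.float64(0.0421), np.float64(0.0428)] ang [np.float64(39.2), np.float64(-50.2), np.float64(39.7), np.float64(-50.5)]
tall w1
  c [0.479  0.0682] L [np.float64(0.0419), np.float64(0.042), np.float64(0.0421), np.float64(0.0435)] ang [np.float64(38.4), np.float64(-50.4), np.float64(40.5), np.float64(-50.7)]
low w2
  c [ 0.5279 -0.0154] L [np.float64(0.0582), np.float64(0.0342), np.float64(0.0583), np.float64(0.0346)] ang [np.float64(33.6), np.float64(-56.2), np.float64(33.9), np.float64(-56.4)]
timber w2
  c [ 0.615  -0.0881] L [np.float64(0.0876), np.float64(0.0584), np.float64(0.0877), np.float64(0.0588)] ang [np.float64(19.7), np.float64(-70.5), np.float64(19.9), np.float64(-70.6)]
timber top
  c [ 0.6097 -0.0881] L [np.float64(0.0865), np.float64(0.0598), np.float64(0.087), np.float64(0.0541)] ang [np.float64(-163.7), np.float64(-67.3), np.float64(-159.9), np.float64(-66.3)]
TCP proj in cam [[276.76565776 268.79454589]
 [276.75883575 262.29979261]
 [276.77610335 278.73905777]]
```

Run:
```python
from m1 import *
i=cv2.imread("pics/top0.png")[:,:,::-1];crop(i,370,40,510,160,5,"pics/t_c.png")
i=cv2.imread("pics/w2.png")[:,:,::-1];crop(i,200,240,420,380,3,"pics/w2c.png")
```

```text
(no output)
```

View pics/t_c.png

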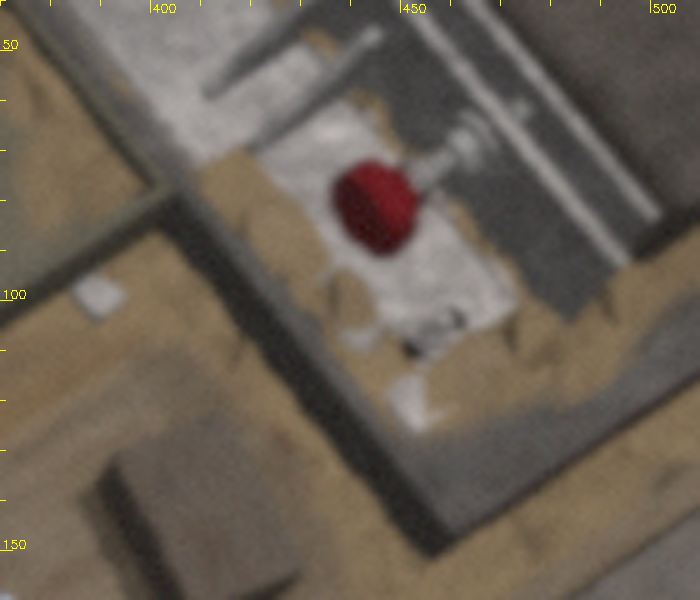

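View pics/w2c.png

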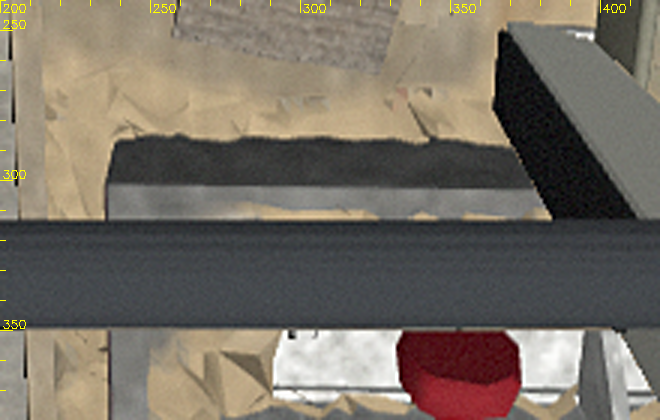

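Run:
```python
from m1 import *
T=P("top")
A=onz(W2,(240,286),0);B=onz(W2,(372,288),0);print("base w2",A.round(3),B.round(3))
print("base top",onz(T,(455,151),0).round(3),onz(T,(402,86),0).round(3))
for z in(.02,.04,.06): print(z,onz(W2,(236,301),z).round(3),onz(T,(460,146),z).round(3))
print(tri(W2,(236,301),T,(460,146)))
d=(B-A)[:2];d/=np.linalg.norm(d);n=np.array([-d[1],d[0]])
c=np.array([.615,-.088]);u=np.array([np.cos(np.radians(109.7)),np.sin(np.radians(109.7))]);v=np.array([u[1],-u[0]])
for e in (31,46.5,64,94):
  for w in (7.5,37.5):
    print(e,w,[((c-u*e/1e3+s*v*w/1e3-A[:2])@n*1000).round(1) for s in(-1,1)])
```

```text
base w2 [ 0.594 -0.206  0.   ] [ 0.757 -0.112  0.   ]
base top [ 0.599 -0.207  0.   ] [ 0.781 -0.098  0.   ]
0.02 [ 0.597 -0.218  0.02 ] [ 0.604 -0.214  0.02 ]
0.04 [ 0.594 -0.207  0.04 ] [ 0.597 -0.206  0.04 ]
0.06 [ 0.59  -0.196  0.06 ] [ 0.591 -0.199  0.06 ]
[ 0.59231979 -0.20073149  0.05225754]
31 7.5 [np.float64(62.8), np.float64(60.1)]
31 37.5 [np.float64(68.0), np.float64(54.9)]
46.5 7.5 [np.float64(47.5), np.float64(44.9)]
46.5 37.5 [np.float64(52.8), np.float64(39.6)]
64 7.5 [np.float64(30.3), np.float64(27.7)]
64 37.5 [np.float64(35.5), np.float64(22.4)]
94 7.5 [np.float64(0.7), np.float64(-1.9)]
94 37.5 [np.float64(6.0), np.float64(-7.1)]
```

Run:
```python
from h import *
st();plan([((.615,-.0881,.13),109.7),((.615,-.0881,.024),109.7)],1)
```

```text
t 3.35 [ 0.5586 -0.0427  0.2814] yaw 30.91 tilt [-0.9  0.2] w 0.0932 F [ 0.1  0.3 -0. ] j [ 0.42  0.4  -0.62  1.89  0.28  0.94  0.22]
--
{"delta_pos":[0.03,0.08,0.18],"delta_rot":[0.0,0.0,-0.93],"fingers":1},{"delta_pos":[0.02,0.08,0.18],"delta_rot":[0.0,0.0,-0.93],"fingers":1},{"delta_pos":[0.02,0.08,0.18],"delta_rot":[0.0,0.0,-0.93],"fingers":1},{"delta_pos":[0.01,0.09,0.18],"delta_rot":[0.0,0.0,-0.93],"fingers":1},{"delta_pos":[0.0,0.09,0.18],"delta_rot":[0.0,0.0,-0.93],"fingers":1},{"delta_pos":[0.0,0.08,0.18],"delta_rot":[0.0,0.0,-0.93],"fingers":1},{"delta_pos":[-0.01,0.08,0.18],"delta_rot":[0.0,0.0,-0.93],"fingers":1},{"delta_pos":[-0.02,0.08,0.18],"delta_rot":[0.0,0.0,-0.92],"fingers":1},{"delta_pos":[-0.03,0.08,0.18],"delta_rot":[0.0,0.0,-0.93],"fingers":1},{"delta_pos":[-0.03,0.08,0.18],"delta_rot":[0.0,0.0,-0.92],"fingers":1}
--
{"delta_pos":[-0.04,0.08,0.18],"delta_rot":[0.0,0.0,-0.93],"fingers":1},{"delta_pos":[-0.04,0.07,0.17],"delta_rot":[0.0,0.0,-0.92],"fingers":1},{"delta_pos":[-0.05,0.07,0.18],"delta_rot":[0.0,0.0,-0.93],"fingers":1},{"delta_pos":[-0.06,0.07,0.17],"delta_rot":[0.0,0.0,-0.92],"fingers":1},{"delta_pos":[-0.06,0.06,0.18],"delta_rot":[0.0,0.0,-0.93],"fingers":1},{"delta_pos":[-0.06,0.06,0.17],"delta_rot":[0.0,0.0,-0.92],"fingers":1},{"delta_pos":[-0.07,0.05,0.18],"delta_rot":[-0.01,-0.01,-0.93],"fingers":1},{"delta_pos":[0.0,0.0,0.71],"delta_rot":[0.0,0.0,0.0],"fingers":1},{"delta_pos":[0.0,0.0,0.7],"delta_rot":[0.0,0.0,0.0],"fingers":1},{"delta_pos":[0.0,0.0,0.71],"delta_rot":[0.0,0.0,0.0],"fingers":1}
end [ 0.615  -0.088   0.0238] 109.71
```

{"name": "carry_out", "arguments": {"increments": [{"delta_pos": [0.03,0.08,0.18],"delta_rot": [0,0,-0.93],"fingers": 1},{"delta_pos": [0.02,0.08,0.18],"delta_rot": [0,0,-0.93],"fingers": 1},{"delta_pos": [0.02,0.08,0.18],"delta_rot": [0,0,-0.93],"fingers": 1},{"delta_pos": [0.01,0.09,0.18],"delta_rot": [0,0,-0.93],"fingers": 1},{"delta_pos": [0,0.09,0.18],"delta_rot": [0,0,-0.93],"fingers": 1},{"delta_pos": [0,0.08,0.18],"delta_rot": [0,0,-0.93],"fingers": 1},{"delta_pos": [-0.01,0.08,0.18],"delta_rot": [0,0,-0.93],"fingers": 1},{"delta_pos": [-0.02,0.08,0.18],"delta_rot": [0,0,-0.92],"fingers": 1},{"delta_pos": [-0.03,0.08,0.18],"delta_rot": [0,0,-0.93],"fingers": 1},{"delta_pos": [-0.03,0.08,0.18],"delta_rot": [0,0,-0.92],"fingers": 1}]}}

```text
time: 4.35
eef_pos: [0.5916, -0.0679, 0.1917]
tool_rot: [[0.214, 0.977, 0.0], [0.977, -0.214, -0.0], [-0.0, 0.0, -1.0]]
force: [-0.6, 0.3, -0.2]
width: 0.093
```

{"name": "carry_out", "arguments": {"increments": [{"delta_pos": [-0.04,0.08,0.18],"delta_rot": [0,0,-0.93],"fingers": 1},{"delta_pos": [-0.04,0.07,0.17],"delta_rot": [0,0,-0.92],"fingers": 1},{"delta_pos": [-0.05,0.07,0.18],"delta_rot": [0,0,-0.93],"fingers": 1},{"delta_pos": [-0.06,0.07,0.17],"delta_rot": [0,0,-0.92],"fingers": 1},{"delta_pos": [-0.06,0.06,0.18],"delta_rot": [0,0,-0.93],"fingers": 1},{"delta_pos": [-0.06,0.06,0.17],"delta_rot": [0,0,-0.92],"fingers": 1},{"delta_pos": [-0.07,0.05,0.18],"delta_rot": [0,0,-0.93],"fingers": 1},{"delta_pos": [0,0,0],"delta_rot": [0,0,0],"fingers": 1},{"delta_pos": [0,0,0],"delta_rot": [0,0,0],"fingers": 1},{"delta_pos": [0,0,0],"delta_rot": [0,0,0],"fingers": 1}]}}

```text
time: 5.35
eef_pos: [0.6158, -0.0871, 0.1308]
tool_rot: [[-0.337, 0.941, 0.001], [0.941, 0.337, -0.0], [-0.0, 0.001, -1.0]]
force: [0.2, -0.0, 1.6]
width: 0.0932
```

Run:
```python
from h import *
st(); np.savez("w3.npz",*P("wrist"));i=get_image("wrist");  cv2.imwrite("pics/w3.png",i[:,:,::-1]); st()
W=P("wrist");h=np.array([45,31])/1e3
```

```text
t 5.35 [ 0.6158 -0.0871  0.1308] yaw 109.70 tilt [ 0.6 -0.1] w 0.0932 F [ 0.2 -0.   1.6] j [ 0.58  0.73 -0.84  1.89  0.72  0.85  1.28]
t 5.40 [ 0.6158 -0.0873  0.1308] yaw 109.71 tilt [ 0.7 -0.2] w 0.0928 F [ 0.1 -0.1  0.3] j [ 0.58  0.73 -0.84  1.89  0.72  0.85  1.28]
```

View pics/w3.png

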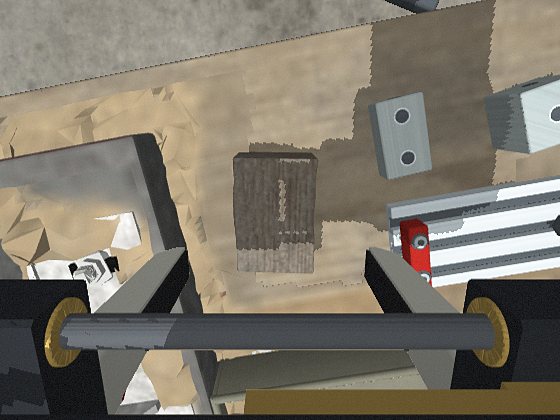

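Run:
```python
from h import *
W=[np.load("w3.npz")["arr_%d"%k] for k in range(3)]
X=np.array([onz(W,p,.045) for p in [(234,156.5),(316,157.5),(313,272.5),(238,271.5)]])
print(X.round(4),X.mean(0).round(4))
for a,b in((0,1),(1,2),(2,3),(3,0)):
    v=X[b]-X[a];print(np.linalg.norm(v).round(4),np.degrees(np.arctan2(v[1],v[0])).round(1))
plan([((.6155,-.088,.024),109.7,.5)],1)
```

```text
[[ 0.5816 -0.1319  0.045 ]
 [ 0.5627 -0.0768  0.045 ]
 [ 0.6466 -0.0464  0.045 ]
 [ 0.6655 -0.1018  0.045 ]] [ 0.6141 -0.0892  0.045 ]
0.0582 109.0
0.0892 19.9
0.0585 -71.2
0.0891 -160.3
--
{"delta_pos":[0.0,0.0,0.43],"delta_rot":[0.0,0.0,0.0],"fingers":1},{"delta_pos":[0.0,0.0,0.43],"delta_rot":[0.0,0.0,0.0],"fingers":1},{"delta_pos":[0.0,0.0,0.43],"delta_rot":[0.0,0.0,0.0],"fingers":1},{"delta_pos":[-0.01,-0.01,0.42],"delta_rot":[0.0,0.0,0.0],"fingers":1},{"delta_pos":[0.0,0.0,0.43],"delta_rot":[0.01,0.0,0.0],"fingers":1}
end [ 0.6156 -0.0879  0.0238] 109.71
```

{"name": "carry_out", "arguments": {"increments": [{"delta_pos": [0,0,0.43],"delta_rot": [0,0,0],"fingers": 1},{"delta_pos": [0,0,0.43],"delta_rot": [0,0,0],"fingers": 1},{"delta_pos": [0,0,0.43],"delta_rot": [0,0,0],"fingers": 1},{"delta_pos": [-0.02,-0.01,0.42],"delta_rot": [0,0,0],"fingers": 1},{"delta_pos": [0,0,0.43],"delta_rot": [0,0,0],"fingers": 1},{"delta_pos": [0,0,0],"delta_rot": [0,0,0],"fingers": 1}], "grip_force": 25}}

```text
time: 6.0
eef_pos: [0.6144, -0.0889, 0.0213]
tool_rot: [[-0.338, 0.941, -0.003], [0.941, 0.338, -0.0], [0.001, -0.003, -1.0]]
force: [-0.6, 0.3, 0.3]
width: 0.0933
```

{"name": "carry_out", "arguments": {"increments": [{"delta_pos": [0,0,0],"delta_rot": [0,0,0],"fingers": -1},{"delta_pos": [0,0,0],"delta_rot": [0,0,0],"fingers": -1},{"delta_pos": [0,0,0],"delta_rot": [0,0,0],"fingers": -1},{"delta_pos": [0,0,0],"delta_rot": [0,0,0],"fingers": -1},{"delta_pos": [0,0,0],"delta_rot": [0,0,0],"fingers": -1},{"delta_pos": [0,0,0],"delta_rot": [0,0,0],"fingers": -1}]}}

```text
time: 6.6
eef_pos: [0.616, -0.0891, 0.0238]
tool_rot: [[-0.338, 0.941, 0.001], [0.941, 0.338, -0.0], [-0.001, 0.001, -1.0]]
force: [-1.3, -0.9, 6.9]
width: 0.0622
```

Run:
```python
from h import *
st()
a=np.array([.5,-.8660]);n=np.array([.8660,.5])
def Q(A,N): return A*a+N*n
p=Q(.219,.545);print(p)
plan([((.615,-.086,.12),None,.5),((p[0],p[1],.12),30.0),((p[0],p[1],.048),30.0,.5)],-1)
```

```text
t 6.60 [ 0.616  -0.0891  0.0238] yaw 109.73 tilt [ 0.8 -0.4] w 0.0622 F [-1.3 -0.9  6.9] j [ 0.5   0.85 -0.71  1.94  0.89  0.69  1.15]
[0.58147  0.082846]
--
{"delta_pos":[0.02,0.0,-0.48],"delta_rot":[0.0,0.0,0.0],"fingers":-1},{"delta_pos":[0.01,0.0,-0.48],"delta_rot":[0.0,0.0,0.0],"fingers":-1},{"delta_pos":[0.02,0.0,-0.48],"delta_rot":[0.0,0.0,0.0],"fingers":-1},{"delta_pos":[0.01,0.0,-0.48],"delta_rot":[0.01,0.01,0.0],"fingers":-1},{"delta_pos":[0.2,0.03,0.0],"delta_rot":[0.0,0.0,0.94],"fingers":-1},{"delta_pos":[0.2,0.01,0.0],"delta_rot":[0.0,0.0,0.94],"fingers":-1},{"delta_pos":[0.2,0.0,0.0],"delta_rot":[0.0,0.0,0.94],"fingers":-1},{"delta_pos":[0.2,-0.02,0.0],"delta_rot":[0.0,0.0,0.94],"fingers":-1},{"delta_pos":[0.2,-0.04,0.0],"delta_rot":[0.0,0.0,0.94],"fingers":-1},{"delta_pos":[0.2,-0.05,0.0],"delta_rot":[0.0,0.0,0.94],"fingers":-1}
--
{"delta_pos":[0.19,-0.07,0.0],"delta_rot":[0.0,0.0,0.94],"fingers":-1},{"delta_pos":[0.19,-0.08,0.0],"delta_rot":[0.0,0.0,0.94],"fingers":-1},{"delta_pos":[0.18,-0.1,0.0],"delta_rot":[0.0,0.0,0.94],"fingers":-1},{"delta_pos":[0.17,-0.11,0.0],"delta_rot":[0.0,0.0,0.94],"fingers":-1},{"delta_pos":[0.16,-0.13,0.0],"delta_rot":[0.0,0.0,0.94],"fingers":-1},{"delta_pos":[0.15,-0.14,0.0],"delta_rot":[0.0,0.0,0.93],"fingers":-1},{"delta_pos":[0.13,-0.15,0.0],"delta_rot":[0.0,0.0,0.94],"fingers":-1},{"delta_pos":[0.12,-0.16,0.0],"delta_rot":[0.0,0.0,0.93],"fingers":-1},{"delta_pos":[0.11,-0.17,0.0],"delta_rot":[0.0,0.0,0.94],"fingers":-1},{"delta_pos":[0.1,-0.18,0.0],"delta_rot":[0.0,0.0,0.93],"fingers":-1}
--
{"delta_pos":[0.08,-0.18,0.0],"delta_rot":[0.0,0.0,0.94],"fingers":-1},{"delta_pos":[0.0,0.0,0.48],"delta_rot":[0.0,0.0,0.0],"fingers":-1},{"delta_pos":[0.0,0.0,0.48],"delta_rot":[0.0,0.0,0.0],"fingers":-1},{"delta_pos":[0.0,0.0,0.48],"delta_rot":[0.0,0.0,0.0],"fingers":-1}
end [0.5816 0.0828 0.0479] 29.98
```

{"name": "carry_out", "arguments": {"increments": [{"delta_pos": [0.01,0,-0.48],"delta_rot": [0,0,0],"fingers": -1},{"delta_pos": [0.01,0,-0.48],"delta_rot": [0,0,0],"fingers": -1},{"delta_pos": [0.02,0,-0.48],"delta_rot": [0,0,0],"fingers": -1},{"delta_pos": [0.02,0,-0.48],"delta_rot": [0,0,0],"fingers": -1},{"delta_pos": [0.2,0.03,0],"delta_rot": [0,0,0.94],"fingers": -1},{"delta_pos": [0.2,0.01,0],"delta_rot": [0,0,0.94],"fingers": -1},{"delta_pos": [0.2,0,0],"delta_rot": [0,0,0.94],"fingers": -1},{"delta_pos": [0.2,-0.02,0],"delta_rot": [0,0,0.94],"fingers": -1},{"delta_pos": [0.2,-0.04,0],"delta_rot": [0,0,0.94],"fingers": -1},{"delta_pos": [0.2,-0.05,0],"delta_rot": [0,0,0.94],"fingers": -1}]}}

```text
time: 7.6
eef_pos: [0.6024, -0.0264, 0.1189]
tool_rot: [[0.151, 0.989, -0.001], [0.989, -0.151, -0.0], [-0.0, -0.001, -1.0]]
force: [0.0, 0.6, -0.7]
width: 0.062
```

{"name": "carry_out", "arguments": {"increments": [{"delta_pos": [0.19,-0.07,0],"delta_rot": [0,0,0.94],"fingers": -1},{"delta_pos": [0.19,-0.08,0],"delta_rot": [0,0,0.94],"fingers": -1},{"delta_pos": [0.18,-0.1,0],"delta_rot": [0,0,0.94],"fingers": -1},{"delta_pos": [0.17,-0.11,0],"delta_rot": [0,0,0.94],"fingers": -1},{"delta_pos": [0.16,-0.13,0],"delta_rot": [0,0,0.94],"fingers": -1},{"delta_pos": [0.15,-0.14,0],"delta_rot": [0,0,0.93],"fingers": -1},{"delta_pos": [0.13,-0.15,0],"delta_rot": [0,0,0.94],"fingers": -1},{"delta_pos": [0.12,-0.16,0],"delta_rot": [0,0,0.93],"fingers": -1},{"delta_pos": [0.11,-0.17,0],"delta_rot": [0,0,0.94],"fingers": -1},{"delta_pos": [0.1,-0.18,0],"delta_rot": [0,0,0.93],"fingers": -1}]}}

```text
time: 8.6
eef_pos: [0.5827, 0.0735, 0.1189]
tool_rot: [[0.824, 0.567, -0.001], [0.567, -0.824, -0.0], [-0.001, -0.0, -1.0]]
force: [-0.4, 0.3, -2.3]
width: 0.0618
```

{"name": "carry_out", "arguments": {"increments": [{"delta_pos": [0.08,-0.18,0],"delta_rot": [0,0,0.94],"fingers": -1},{"delta_pos": [0,0,0],"delta_rot": [0,0,0],"fingers": -1},{"delta_pos": [0,0,0],"delta_rot": [0,0,0],"fingers": -1},{"delta_pos": [0,0,0],"delta_rot": [0,0,0],"fingers": -1}]}}

```text
time: 9.0
eef_pos: [0.5813, 0.082, 0.119]
tool_rot: [[0.865, 0.501, -0.0], [0.501, -0.865, -0.0], [-0.001, 0.0, -1.0]]
force: [-1.4, 0.4, -2.0]
width: 0.0617
```

Run:
```python
from h import *
st(); np.savez("w4.npz",*P("wrist"));i=get_image("wrist");  cv2.imwrite("pics/w4.png",i[:,:,::-1]); st()
```

```text
t 9.00 [0.5813 0.082  0.119 ] yaw 30.06 tilt [-0.4 -0.5] w 0.0617 F [-1.4  0.4 -2. ] j [ 0.06  0.61 -0.44  1.99  0.43  0.63 -0.14]
t 9.05 [0.5813 0.082  0.119 ] yaw 30.03 tilt [-0.3 -0.3] w 0.0619 F [-0.1 -0.2 -1.9] j [ 0.06  0.61 -0.44  1.99  0.43  0.63 -0.14]
```

View pics/w4.png

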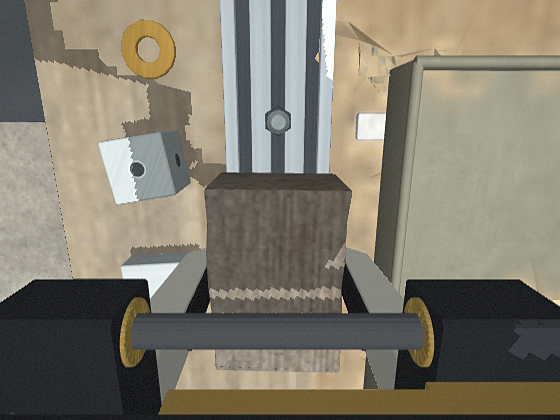

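Run:
```python
from h import *
W=[np.load("w4.npz")["arr_%d"%k] for k in range(3)]
a=np.array([.5,-.8660]);n=np.array([.8660,.5])
i=cv2.imread("pics/w4.png")[:,:,::-1];crop(i,190,80,370,215,4,"pics/w4a.png")
def AN(X): return np.round([X[:2]@a,X[:2]@n],4)
s=observe()
for nm,uv,z in (("tip",(278,121),.101),("nut",(278,121),.025),("L",(220,120),.015),("R",(331,120),.015)):
    X=onz(W,uv,z);print(nm,X.round(4),AN(X))
print("tcp",AN(s['eef_pos']))
for uv in [(206,187.5),(350.5,188)]:
    X=onz(W,uv,.119-.024+.045);print("timber top far corner",X.round(4),AN(X))
```

```text
tip [0.5459 0.1445 0.101 ] [0.1478 0.545 ]
nut [0.5465 0.144  0.025 ] [0.1486 0.5453]
L [0.509  0.1231 0.015 ] [0.1479 0.5023]
R [0.5803 0.1642 0.015 ] [0.1479 0.5847]
tcp [0.2197 0.5444]
timber top far corner [0.5332 0.1074 0.14  ] [0.1736 0.5154]
timber top far corner [0.5844 0.1367 0.14  ] [0.1738 0.5745]
```

View pics/w4a.png

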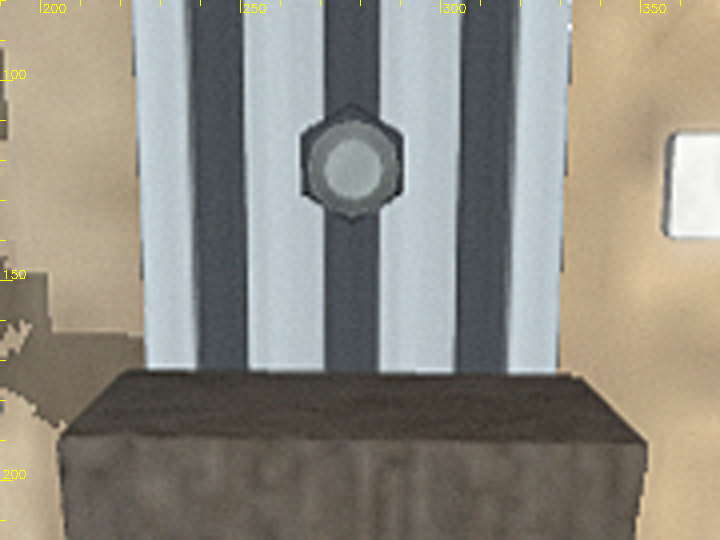

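{"name": "carry_out", "arguments": {"increments": [{"delta_pos": [0,0,0.4],"delta_rot": [0,0,0],"fingers": -1},{"delta_pos": [0,0,0.4],"delta_rot": [0,0,0],"fingers": -1},{"delta_pos": [0,0,0.4],"delta_rot": [0,0,0],"fingers": -1},{"delta_pos": [0,0,0.2],"delta_rot": [0,0,0],"fingers": -1},{"delta_pos": [0,0,0.12],"delta_rot": [0,0,0],"fingers": -1},{"delta_pos": [0,0,0],"delta_rot": [0,0,0],"fingers": -1},{"delta_pos": [0,0,0],"delta_rot": [0,0,0],"fingers": -1}]}}

```text
time: 9.75
eef_pos: [0.5817, 0.0829, 0.0436]
tool_rot: [[0.866, 0.5, 0.001], [0.5, -0.866, 0.0], [0.001, 0.0, -1.0]]
force: [0.1, 1.1, -1.7]
width: 0.0617
```

{"name": "carry_out", "arguments": {"increments": [{"delta_pos": [0,0.02,0],"delta_rot": [0,0,0],"fingers": -1},{"delta_pos": [0,0.02,0],"delta_rot": [0,0,0],"fingers": -1},{"delta_pos": [0,0.02,0],"delta_rot": [0,0,0],"fingers": -1},{"delta_pos": [0,0.02,0],"delta_rot": [0,0,0],"fingers": -1},{"delta_pos": [0,0,0],"delta_rot": [0,0,0],"fingers": -1}]}}

```text
time: 10.25
eef_pos: [0.5834, 0.0791, 0.0432]
tool_rot: [[0.866, 0.5, 0.0], [0.5, -0.866, -0.0], [0.0, 0.0, -1.0]]
force: [-0.1, 0.4, -1.5]
width: 0.0618
```

{"name": "carry_out", "arguments": {"increments": [{"delta_pos": [0,0,0.03],"delta_rot": [0,0,0],"fingers": -1},{"delta_pos": [0,0,0.03],"delta_rot": [0,0,0],"fingers": -1},{"delta_pos": [0,0.02,0],"delta_rot": [0,0,0],"fingers": -1},{"delta_pos": [0,0.01,0],"delta_rot": [0,0,0],"fingers": -1},{"delta_pos": [0,0,0],"delta_rot": [0,0,0],"fingers": -1}]}}

```text
time: 10.75
eef_pos: [0.5839, 0.0782, 0.04]
tool_rot: [[0.866, 0.5, -0.0], [0.5, -0.866, 0.0], [-0.0, -0.0, -1.0]]
force: [-0.5, 1.3, -2.6]
width: 0.0621
```

{"name": "carry_out", "arguments": {"increments": [{"delta_pos": [0,0.01,0],"delta_rot": [0,0,0],"fingers": -1},{"delta_pos": [0,0.01,0],"delta_rot": [0,0,0],"fingers": -1},{"delta_pos": [0,0,0],"delta_rot": [0,0,0],"fingers": -1}]}}

```text
time: 11.05
eef_pos: [0.5839, 0.0781, 0.0401]
tool_rot: [[0.866, 0.501, -0.001], [0.501, -0.866, 0.001], [-0.0, -0.001, -1.0]]
force: [-2.7, 3.5, -1.8]
width: 0.0618
```

{"name": "carry_out", "arguments": {"increments": [{"delta_pos": [0,0.01,0],"delta_rot": [0,0,0],"fingers": -1},{"delta_pos": [0,0,0.01],"delta_rot": [0,0,0],"fingers": -1},{"delta_pos": [0,0,0.01],"delta_rot": [0,0,0],"fingers": -1},{"delta_pos": [0,0,0.01],"delta_rot": [0,0,0],"fingers": -1},{"delta_pos": [0,0,0],"delta_rot": [0,0,0],"fingers": -1}]}}

```text
time: 11.55
eef_pos: [0.5841, 0.0782, 0.0389]
tool_rot: [[0.865, 0.501, -0.001], [0.501, -0.865, 0.001], [0.0, -0.001, -1.0]]
force: [-4.9, 5.0, 2.2]
width: 0.0618
```

{"name": "carry_out", "arguments": {"increments": [{"delta_pos": [0,0,0],"delta_rot": [0,0,0],"fingers": 0.7},{"delta_pos": [0,0,0],"delta_rot": [0,0,0],"fingers": 0.7},{"delta_pos": [0,0,0],"delta_rot": [0,0,0],"fingers": 0.7},{"delta_pos": [0,0,-0.5],"delta_rot": [0,0,0],"fingers": 0.7},{"delta_pos": [0,0,-0.7],"delta_rot": [0,0,0],"fingers": 0.7},{"delta_pos": [0,0,-0.7],"delta_rot": [0,0,0],"fingers": 0.7},{"delta_pos": [0,0,-0.4],"delta_rot": [0,0,0],"fingers": 0.7},{"delta_pos": [0,0.7,-0.3],"delta_rot": [0,0,0],"fingers": 1},{"delta_pos": [0,0,0],"delta_rot": [0,0,0],"fingers": 1},{"delta_pos": [0,0,0],"delta_rot": [0,0,0],"fingers": 1}]}}

```text
time: 12.55
eef_pos: [0.6027, 0.0452, 0.1689]
tool_rot: [[0.867, 0.498, 0.001], [0.498, -0.867, -0.0], [0.001, 0.001, -1.0]]
force: [-0.7, 0.6, -0.3]
width: 0.0927
```

Run:
```python
from h import *
st(); np.savez("w5.npz",*P("wrist"));i=get_image("wrist");  cv2.imwrite("pics/w5.png",i[:,:,::-1]); st()
crop(i,60,20,420,290,2,"pics/w5a.png")
```

```text
t 12.55 [0.6027 0.0452 0.1689] yaw 29.85 tilt [ 0.9 -0.4] w 0.0927 F [-0.7  0.6 -0.3] j [ 0.16  0.57 -0.49  1.92  0.38  0.75 -0.02]
t 12.60 [0.6021 0.0461 0.1684] yaw 29.94 tilt [-0.2 -0. ] w 0.0928 F [-0.  -0.  -0.1] j [ 0.16  0.57 -0.49  1.92  0.38  0.75 -0.02]
```

View pics/w5a.png

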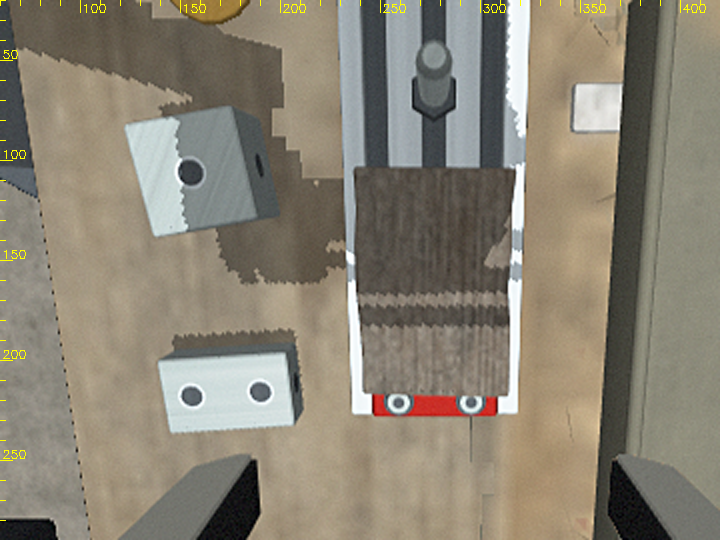

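```bash
cat >> h.py <<'E'
a_=np.array([.5,-.8660]);n_=np.array([.8660,.5])
def AN(X): return np.round([X[:2]@a_,X[:2]@n_],4)
def Q(A,N): return A*a_+N*n_
def LW(f): return [np.load(f)["arr_%d"%k] for k in range(3)]
E
python3 - <<'E'
from h import *
W=LW("w5.npz")
for uv in[(237.5,104),(317.5,104),(314,217),(241,217)]: print(AN(onz(W,uv,.06)))
print("stop back edge",AN(onz(W,(246,228),.037)),AN(onz(W,(308.5,228),.037)))
print("stud tip",AN(onz(W,(60+433/2,20+55/2),.101)),"nut",AN(onz(W,(60+433/2,20+95/2),.025)))
X=np.array([onz(W,(60+u/2,20+v/2),.045)[:2] for u,v in[(126,125),(232,106),(261,218),(156,236)]]);print("tall",X.mean(0),X.round(4))
X=np.array([onz(W,(60+u/2,20+v/2),.045)[:2] for u,v in[(190,172)]]);print("tall hole",X.round(4))
plan([((.4790,.0686,.16),-50.4)],1)
E
```

```text
[0.1791 0.5157]
[0.1793 0.5754]
[0.2672 0.5751]
[0.2669 0.5156]
stop back edge [0.284  0.5172] [0.2842 0.5731]
stud tip [0.1479 0.5449] nut [0.1493 0.545 ]
tall [0.48010746 0.06938242] [[0.45   0.0724]
 [0.4827 0.099 ]
 [0.5108 0.0668]
 [0.477  0.0393]]
tall hole [[0.4787 0.0688]]
--
{"delta_pos":[-0.11,-0.1,0.01],"delta_rot":[0.0,0.0,0.95],"fingers":1},{"delta_pos":[-0.12,-0.09,0.01],"delta_rot":[0.0,0.0,0.94],"fingers":1},{"delta_pos":[-0.13,-0.07,0.01],"delta_rot":[0.0,0.0,0.95],"fingers":1},{"delta_pos":[-0.13,-0.06,0.01],"delta_rot":[0.0,0.0,0.94],"fingers":1},{"delta_pos":[-0.14,-0.05,0.01],"delta_rot":[0.0,0.0,0.95],"fingers":1},{"delta_pos":[-0.14,-0.04,0.01],"delta_rot":[0.0,0.0,0.94],"fingers":1},{"delta_pos":[-0.14,-0.03,0.01],"delta_rot":[0.0,0.0,0.95],"fingers":1},{"delta_pos":[-0.15,-0.02,0.01],"delta_rot":[0.0,0.0,0.94],"fingers":1},{"delta_pos":[-0.15,-0.01,0.01],"delta_rot":[0.0,0.0,0.95],"fingers":1},{"delta_pos":[-0.15,0.01,0.01],"delta_rot":[0.0,0.0,0.94],"fingers":1}
--
{"delta_pos":[-0.15,0.02,0.01],"delta_rot":[0.0,0.0,0.95],"fingers":1},{"delta_pos":[-0.14,0.03,0.01],"delta_rot":[0.0,0.0,0.94],"fingers":1},{"delta_pos":[-0.14,0.04,0.01],"delta_rot":[0.0,0.0,0.95],"fingers":1},{"delta_pos":[-0.14,0.05,0.01],"delta_rot":[0.0,0.0,0.94],"fingers":1},{"delta_pos":[-0.13,0.06,0.01],"delta_rot":[0.0,0.0,0.95],"fingers":1},{"delta_pos":[-0.13,0.07,0.01],"delta_rot":[0.0,0.0,0.94],"fingers":1},{"delta_pos":[-0.12,0.09,0.01],"delta_rot":[0.0,0.0,0.95],"fingers":1}
end [0.4788 0.0687 0.1599] -50.41
```

{"name": "carry_out", "arguments": {"increments": [{"delta_pos": [-0.11,-0.1,0],"delta_rot": [0,0,0.95],"fingers": 1},{"delta_pos": [-0.12,-0.09,0],"delta_rot": [0,0,0.94],"fingers": 1},{"delta_pos": [-0.13,-0.07,0],"delta_rot": [0,0,0.95],"fingers": 1},{"delta_pos": [-0.13,-0.06,0],"delta_rot": [0,0,0.94],"fingers": 1},{"delta_pos": [-0.14,-0.05,0],"delta_rot": [0,0,0.95],"fingers": 1},{"delta_pos": [-0.14,-0.04,0],"delta_rot": [0,0,0.94],"fingers": 1},{"delta_pos": [-0.14,-0.03,0],"delta_rot": [0,0,0.95],"fingers": 1},{"delta_pos": [-0.15,-0.02,0],"delta_rot": [0,0,0.94],"fingers": 1},{"delta_pos": [-0.15,-0.01,0],"delta_rot": [0,0,0.95],"fingers": 1},{"delta_pos": [-0.15,0.01,0],"delta_rot": [0,0,0.94],"fingers": 1}]}}

```text
time: 13.6
eef_pos: [0.5284, 0.0603, 0.168]
tool_rot: [[0.954, -0.298, -0.001], [-0.298, -0.954, 0.0], [-0.001, 0.0, -1.0]]
force: [-0.3, -0.0, -1.1]
width: 0.093
```

{"name": "carry_out", "arguments": {"increments": [{"delta_pos": [-0.15,0.02,0],"delta_rot": [0,0,0.95],"fingers": 1},{"delta_pos": [-0.14,0.03,0],"delta_rot": [0,0,0.94],"fingers": 1},{"delta_pos": [-0.14,0.04,0],"delta_rot": [0,0,0.95],"fingers": 1},{"delta_pos": [-0.14,0.05,0],"delta_rot": [0,0,0.94],"fingers": 1},{"delta_pos": [-0.13,0.06,0],"delta_rot": [0,0,0.95],"fingers": 1},{"delta_pos": [-0.13,0.07,0],"delta_rot": [0,0,0.94],"fingers": 1},{"delta_pos": [-0.12,0.09,0],"delta_rot": [0,0,0.95],"fingers": 1},{"delta_pos": [0,0,0],"delta_rot": [0,0,0],"fingers": 1},{"delta_pos": [0,0,0],"delta_rot": [0,0,0],"fingers": 1},{"delta_pos": [0,0,0],"delta_rot": [0,0,0],"fingers": 1}]}}

```text
time: 14.6
eef_pos: [0.4792, 0.0692, 0.1684]
tool_rot: [[0.64, -0.769, -0.0], [-0.769, -0.64, 0.0], [-0.0, 0.0, -1.0]]
force: [-0.4, 0.9, 0.2]
width: 0.0931
```

Run:
```python
from h import *
st(); np.savez("w6.npz",*P("wrist"));i=get_image("wrist");  cv2.imwrite("pics/w6.png",i[:,:,::-1]); st()
```

```text
t 14.60 [0.4792 0.0692 0.1684] yaw -50.22 tilt [-0.1  0. ] w 0.0931 F [-0.4  0.9  0.2] j [-0.18  0.4  -0.1   2.19  0.08  0.55 -1.22]
t 14.65 [0.4792 0.069  0.1685] yaw -50.27 tilt [-0.   0.1] w 0.0931 F [ 1.   0.4 -0.8] j [-0.18  0.4  -0.1   2.19  0.08  0.55 -1.22]
```

View pics/w6.png

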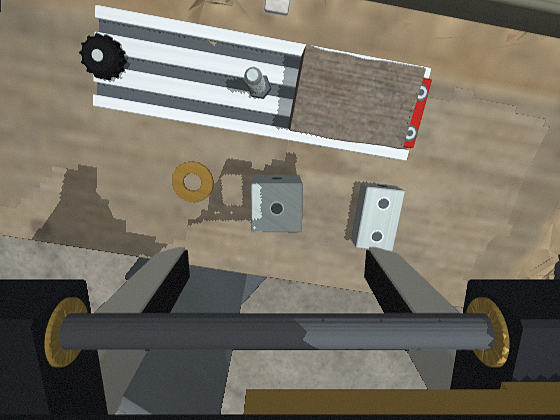

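{"name": "carry_out", "arguments": {"increments": [{"delta_pos": [0,0,0.6],"delta_rot": [0,0,0],"fingers": 0.4},{"delta_pos": [0,0,0.6],"delta_rot": [0,0,0],"fingers": 0.4},{"delta_pos": [0,0,0.5],"delta_rot": [0,0,0],"fingers": 0.4},{"delta_pos": [0,0,0.4],"delta_rot": [0,0,0],"fingers": 0.4},{"delta_pos": [0,0,0.4],"delta_rot": [0,0,0],"fingers": 0.4},{"delta_pos": [0,0,0.3],"delta_rot": [0,0,0],"fingers": 0.4},{"delta_pos": [0,0,0.09],"delta_rot": [0,0,0],"fingers": 0.4},{"delta_pos": [0,0,0],"delta_rot": [0,0,0],"fingers": 0.4},{"delta_pos": [0,0,0],"delta_rot": [0,0,0],"fingers": 0.4}]}}

```text
time: 15.55
eef_pos: [0.4793, 0.0689, 0.0245]
tool_rot: [[0.638, -0.77, 0.0], [-0.77, -0.638, 0.0], [0.0, -0.0, -1.0]]
force: [0.4, -0.4, 0.5]
width: 0.0651
```

{"name": "carry_out", "arguments": {"increments": [{"delta_pos": [0,0,0],"delta_rot": [0,0,0],"fingers": -1},{"delta_pos": [0,0,0],"delta_rot": [0,0,0],"fingers": -1},{"delta_pos": [0,0,0],"delta_rot": [0,0,0],"fingers": -1},{"delta_pos": [0,0,0],"delta_rot": [0,0,0],"fingers": -1},{"delta_pos": [0,0,0],"delta_rot": [0,0,0],"fingers": -1}], "grip_force": 25}}

```text
time: 16.05
eef_pos: [0.4792, 0.0689, 0.0246]
tool_rot: [[0.638, -0.77, 0.001], [-0.77, -0.638, 0.0], [0.0, -0.001, -1.0]]
force: [0.4, 0.4, 7.0]
width: 0.044
```

Run:
```python
from h import *
s=st()
p=Q(.097,.545);print(p); e=s['eef_pos']
plan([((e[0],e[1],.15),-50.3,.8),((p[0],p[1],.15),30.0)],-1)
```

```text
t 16.05 [0.4792 0.0689 0.0246] yaw -50.35 tilt [0.8 0.2] w 0.0440 F [0.4 0.4 7. ] j [-0.23  0.67 -0.04  2.29  0.13  0.18 -1.28]
[0.52047  0.188498]
--
{"delta_pos":[0.0,0.0,-0.63],"delta_rot":[0.0,0.0,0.0],"fingers":-1},{"delta_pos":[0.0,0.0,-0.63],"delta_rot":[0.0,0.0,0.0],"fingers":-1},{"delta_pos":[0.0,0.0,-0.62],"delta_rot":[0.0,0.0,-0.01],"fingers":-1},{"delta_pos":[0.0,0.0,-0.63],"delta_rot":[-0.01,0.0,0.0],"fingers":-1},{"delta_pos":[-0.08,-0.13,0.0],"delta_rot":[0.0,0.0,-0.94],"fingers":-1},{"delta_pos":[-0.07,-0.13,0.0],"delta_rot":[0.0,0.0,-0.95],"fingers":-1},{"delta_pos":[-0.05,-0.14,0.0],"delta_rot":[0.0,0.0,-0.94],"fingers":-1},{"delta_pos":[-0.04,-0.14,0.0],"delta_rot":[0.0,0.0,-0.95],"fingers":-1},{"delta_pos":[-0.03,-0.15,0.0],"delta_rot":[0.0,0.0,-0.94],"fingers":-1},{"delta_pos":[-0.02,-0.15,0.0],"delta_rot":[0.0,0.0,-0.95],"fingers":-1}
--
{"delta_pos":[-0.01,-0.15,0.0],"delta_rot":[0.0,0.0,-0.94],"fingers":-1},{"delta_pos":[0.0,-0.15,0.0],"delta_rot":[0.0,0.0,-0.95],"fingers":-1},{"delta_pos":[0.02,-0.15,0.0],"delta_rot":[0.0,0.0,-0.94],"fingers":-1},{"delta_pos":[0.03,-0.14,0.0],"delta_rot":[0.0,0.0,-0.95],"fingers":-1},{"delta_pos":[0.04,-0.14,0.0],"delta_rot":[0.0,0.0,-0.94],"fingers":-1},{"delta_pos":[0.05,-0.14,0.0],"delta_rot":[0.0,0.0,-0.95],"fingers":-1},{"delta_pos":[0.06,-0.13,0.0],"delta_rot":[0.0,0.0,-0.94],"fingers":-1},{"delta_pos":[0.08,-0.13,0.0],"delta_rot":[0.0,0.0,-0.95],"fingers":-1},{"delta_pos":[0.08,-0.12,0.0],"delta_rot":[0.0,0.0,-0.94],"fingers":-1},{"delta_pos":[0.1,-0.12,0.0],"delta_rot":[0.0,0.0,-0.95],"fingers":-1}
--
{"delta_pos":[0.1,-0.1,0.0],"delta_rot":[0.0,0.0,-0.94],"fingers":-1}
end [0.5204 0.1882 0.15  ] 30.0
```

{"name": "carry_out", "arguments": {"increments": [{"delta_pos": [0,0,-0.63],"delta_rot": [0,0,0],"fingers": -1},{"delta_pos": [0,0,-0.63],"delta_rot": [0,0,0],"fingers": -1},{"delta_pos": [0,0,-0.63],"delta_rot": [0,0,0],"fingers": -1},{"delta_pos": [0,0,-0.63],"delta_rot": [0,0,0],"fingers": -1},{"delta_pos": [-0.08,-0.13,0],"delta_rot": [0,0,-0.94],"fingers": -1},{"delta_pos": [-0.07,-0.13,0],"delta_rot": [0,0,-0.95],"fingers": -1},{"delta_pos": [-0.05,-0.14,0],"delta_rot": [0,0,-0.94],"fingers": -1},{"delta_pos": [-0.04,-0.14,0],"delta_rot": [0,0,-0.95],"fingers": -1},{"delta_pos": [-0.03,-0.15,0],"delta_rot": [0,0,-0.94],"fingers": -1},{"delta_pos": [-0.02,-0.15,0],"delta_rot": [0,0,-0.95],"fingers": -1}]}}

```text
time: 17.05
eef_pos: [0.4936, 0.1113, 0.15]
tool_rot: [[0.928, -0.372, -0.001], [-0.372, -0.928, -0.0], [-0.0, 0.001, -1.0]]
force: [-0.1, -0.6, -1.0]
width: 0.044
```

{"name": "carry_out", "arguments": {"increments": [{"delta_pos": [-0.01,-0.15,0],"delta_rot": [0,0,-0.94],"fingers": -1},{"delta_pos": [0,-0.15,0],"delta_rot": [0,0,-0.95],"fingers": -1},{"delta_pos": [0.02,-0.15,0],"delta_rot": [0,0,-0.94],"fingers": -1},{"delta_pos": [0.03,-0.14,0],"delta_rot": [0,0,-0.95],"fingers": -1},{"delta_pos": [0.04,-0.14,0],"delta_rot": [0,0,-0.94],"fingers": -1},{"delta_pos": [0.05,-0.14,0],"delta_rot": [0,0,-0.95],"fingers": -1},{"delta_pos": [0.06,-0.13,0],"delta_rot": [0,0,-0.94],"fingers": -1},{"delta_pos": [0.08,-0.13,0],"delta_rot": [0,0,-0.95],"fingers": -1},{"delta_pos": [0.08,-0.12,0],"delta_rot": [0,0,-0.94],"fingers": -1},{"delta_pos": [0.1,-0.12,0],"delta_rot": [0,0,-0.95],"fingers": -1}]}}

```text
time: 18.05
eef_pos: [0.5176, 0.1814, 0.1498]
tool_rot: [[0.903, 0.429, -0.001], [0.429, -0.903, -0.001], [-0.001, 0.0, -1.0]]
force: [-0.1, 0.1, -3.0]
width: 0.044
```

{"name": "carry_out", "arguments": {"increments": [{"delta_pos": [0.1,-0.1,0],"delta_rot": [0,0,-0.94],"fingers": -1},{"delta_pos": [0,0,0],"delta_rot": [0,0,0],"fingers": -1},{"delta_pos": [0,0,0],"delta_rot": [0,0,0],"fingers": -1},{"delta_pos": [0,0,0],"delta_rot": [0,0,0],"fingers": -1}]}}

```text
time: 18.45
eef_pos: [0.5201, 0.1875, 0.15]
tool_rot: [[0.868, 0.497, -0.001], [0.497, -0.868, -0.001], [-0.001, 0.0, -1.0]]
force: [0.4, -0.4, -1.8]
width: 0.0438
```

Run:
```python
from h import *
s=st(); print(AN(s['eef_pos']));np.savez("w7.npz",*P("wrist"));i=get_image("wrist");  cv2.imwrite("pics/w7.png",i[:,:,::-1]); st()
```

```text
t 18.45 [0.5201 0.1875 0.15  ] yaw 29.82 tilt [-0.5 -0.7] w 0.0438 F [ 0.4 -0.4 -1.8] j [-0.1   0.54 -0.5   2.04  0.41  0.66 -0.35]
[0.0977 0.5441]
t 18.50 [0.5201 0.1876 0.15  ] yaw 29.84 tilt [-0.3 -0.6] w 0.0440 F [-0.1 -0.  -1.8] j [-0.1   0.54 -0.5   2.04  0.41  0.66 -0.35]
```

View pics/w7.png

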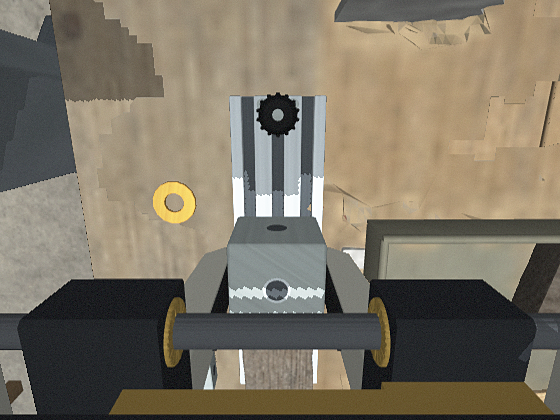

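{"name": "carry_out", "arguments": {"increments": [{"delta_pos": [0.02,0,0.5],"delta_rot": [0,0,0],"fingers": -1},{"delta_pos": [0,0,0.5],"delta_rot": [0,0,0],"fingers": -1},{"delta_pos": [0,0,0.5],"delta_rot": [0,0,0],"fingers": -1},{"delta_pos": [0,0,0.4],"delta_rot": [0,0,0],"fingers": -1},{"delta_pos": [0,0,0.2],"delta_rot": [0,0,0],"fingers": -1},{"delta_pos": [0,0,0.05],"delta_rot": [0,0,0],"fingers": -1},{"delta_pos": [0,0,0],"delta_rot": [0,0,0],"fingers": -1},{"delta_pos": [0,0,0],"delta_rot": [0,0,0],"fingers": -1}]}}

```text
time: 19.3
eef_pos: [0.5217, 0.1888, 0.0435]
tool_rot: [[0.867, 0.499, 0.001], [0.499, -0.867, 0.0], [0.001, 0.0, -1.0]]
force: [0.1, -0.8, -1.9]
width: 0.0436
```

{"name": "carry_out", "arguments": {"increments": [{"delta_pos": [0,0,0.01],"delta_rot": [0,0,0],"fingers": -1},{"delta_pos": [0,0,0.01],"delta_rot": [0,0,0],"fingers": -1},{"delta_pos": [0,0,0.01],"delta_rot": [0,0,0],"fingers": -1},{"delta_pos": [0,0,0],"delta_rot": [0,0,0],"fingers": -1}]}}

```text
time: 19.7
eef_pos: [0.5213, 0.1886, 0.0412]
tool_rot: [[0.867, 0.499, 0.0], [0.499, -0.867, 0.0], [0.0, 0.0, -1.0]]
force: [-0.1, -0.3, -2.6]
width: 0.0437
```

{"name": "carry_out", "arguments": {"increments": [{"delta_pos": [0,0,0.02],"delta_rot": [0,0,0],"fingers": -1},{"delta_pos": [0,0,0.01],"delta_rot": [0,0,0],"fingers": -1},{"delta_pos": [0,0,0],"delta_rot": [0,0,0],"fingers": -1},{"delta_pos": [0,0,0],"delta_rot": [0,0,0],"fingers": -1}]}}

```text
time: 20.1
eef_pos: [0.5212, 0.1886, 0.0396]
tool_rot: [[0.866, 0.499, -0.0], [0.499, -0.866, -0.0], [-0.0, 0.0, -1.0]]
force: [-0.2, 0.0, -0.7]
width: 0.044
```

{"name": "carry_out", "arguments": {"increments": [{"delta_pos": [0,0,0],"delta_rot": [0,0,0],"fingers": 0.4},{"delta_pos": [0,0,0],"delta_rot": [0,0,0],"fingers": 0.4},{"delta_pos": [0,0,0],"delta_rot": [0,0,0],"fingers": 0.4},{"delta_pos": [0,0,-0.5],"delta_rot": [0,0,0],"fingers": 0.4},{"delta_pos": [0,0,-0.7],"delta_rot": [0,0,0],"fingers": 0.4},{"delta_pos": [0,0,-0.7],"delta_rot": [0,0,0],"fingers": 0.4},{"delta_pos": [0,0,-0.7],"delta_rot": [0,0,0],"fingers": 0.4},{"delta_pos": [0,0,-0.4],"delta_rot": [0,0,0],"fingers": 0.4},{"delta_pos": [0,0,0],"delta_rot": [0,0,0],"fingers": 0.4}]}}

```text
time: 21.0
eef_pos: [0.5225, 0.1892, 0.1924]
tool_rot: [[0.867, 0.499, 0.005], [0.499, -0.867, 0.002], [0.005, 0.001, -1.0]]
force: [0.4, -0.0, -0.8]
width: 0.0653
```

Run:
```python
from h import *
s=st(); np.savez("w8.npz",*P("wrist"));i=get_image("wrist");  cv2.imwrite("pics/w8.png",i[:,:,::-1]); st()
W7=LW("w7.npz");print("washer",onz(W7,(174,202),.008).round(4))
# strap view: tool yaw 112, over strap, height .25
plan([((.388,.25,.24),112)],1)
```

```text
t 21.00 [0.5225 0.1892 0.1924] yaw 29.92 tilt [4.7 1.6] w 0.0653 F [ 0.4 -0.  -0.8] j [-0.06  0.49 -0.55  2.    0.37  0.74 -0.31]
t 21.05 [0.5219 0.1887 0.1907] yaw 29.92 tilt [2.5 0.7] w 0.0652 F [-0.5  0.  -0.6] j [-0.06  0.49 -0.54  2.01  0.37  0.74 -0.31]
washer [0.4395 0.1411 0.008 ]
--
{"delta_pos":[-0.1,-0.14,-0.06],"delta_rot":[0.0,0.0,-0.97],"fingers":1},{"delta_pos":[-0.09,-0.15,-0.06],"delta_rot":[0.0,0.0,-0.97],"fingers":1},{"delta_pos":[-0.08,-0.16,-0.06],"delta_rot":[0.0,0.0,-0.97],"fingers":1},{"delta_pos":[-0.06,-0.16,-0.06],"delta_rot":[0.0,0.0,-0.96],"fingers":1},{"delta_pos":[-0.05,-0.17,-0.06],"delta_rot":[0.0,0.0,-0.97],"fingers":1},{"delta_pos":[-0.03,-0.17,-0.06],"delta_rot":[0.0,0.0,-0.96],"fingers":1},{"delta_pos":[-0.02,-0.17,-0.06],"delta_rot":[0.0,0.0,-0.97],"fingers":1},{"delta_pos":[0.0,-0.17,-0.06],"delta_rot":[0.0,0.0,-0.96],"fingers":1},{"delta_pos":[0.01,-0.17,-0.06],"delta_rot":[0.0,0.0,-0.97],"fingers":1},{"delta_pos":[0.02,-0.17,-0.06],"delta_rot":[0.0,0.0,-0.96],"fingers":1}
--
{"delta_pos":[0.04,-0.17,-0.06],"delta_rot":[0.0,0.0,-0.97],"fingers":1},{"delta_pos":[0.05,-0.17,-0.06],"delta_rot":[0.01,0.0,-0.96],"fingers":1},{"delta_pos":[0.07,-0.16,-0.05],"delta_rot":[0.0,0.0,-0.97],"fingers":1},{"delta_pos":[0.08,-0.15,-0.06],"delta_rot":[0.01,0.0,-0.96],"fingers":1},{"delta_pos":[0.09,-0.15,-0.05],"delta_rot":[0.0,0.0,-0.97],"fingers":1},{"delta_pos":[0.1,-0.14,-0.06],"delta_rot":[0.01,0.0,-0.96],"fingers":1},{"delta_pos":[0.12,-0.12,-0.05],"delta_rot":[0.0,-0.01,-0.97],"fingers":1}
end [0.3881 0.2502 0.24  ] 112.02
```

View pics/w8.png

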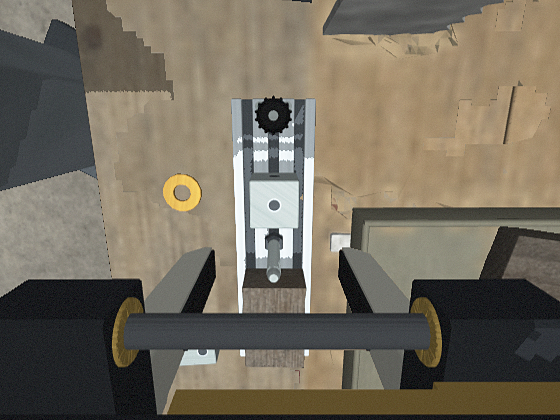

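Run:
```python
from h import *
plan([((.389,.325,.22),112)],1)
```

```text
--
{"delta_pos":[-0.06,-0.22,-0.03],"delta_rot":[0.0,0.0,-0.97],"fingers":1},{"delta_pos":[-0.04,-0.22,-0.04],"delta_rot":[0.0,0.0,-0.97],"fingers":1},{"delta_pos":[-0.02,-0.22,-0.03],"delta_rot":[0.0,0.0,-0.97],"fingers":1},{"delta_pos":[0.0,-0.22,-0.04],"delta_rot":[0.0,0.0,-0.96],"fingers":1},{"delta_pos":[0.02,-0.22,-0.03],"delta_rot":[0.0,0.0,-0.97],"fingers":1},{"delta_pos":[0.04,-0.22,-0.04],"delta_rot":[0.0,0.0,-0.96],"fingers":1},{"delta_pos":[0.06,-0.22,-0.03],"delta_rot":[0.0,0.0,-0.97],"fingers":1},{"delta_pos":[0.08,-0.21,-0.04],"delta_rot":[0.0,0.0,-0.96],"fingers":1},{"delta_pos":[0.09,-0.2,-0.03],"delta_rot":[0.0,0.0,-0.97],"fingers":1},{"delta_pos":[0.11,-0.2,-0.04],"delta_rot":[0.0,0.0,-0.96],"fingers":1}
--
{"delta_pos":[0.13,-0.19,-0.03],"delta_rot":[0.0,0.0,-0.97],"fingers":1},{"delta_pos":[0.14,-0.17,-0.04],"delta_rot":[0.01,0.0,-0.96],"fingers":1},{"delta_pos":[0.15,-0.16,-0.03],"delta_rot":[0.0,0.0,-0.97],"fingers":1},{"delta_pos":[0.17,-0.15,-0.03],"delta_rot":[0.01,0.0,-0.96],"fingers":1},{"delta_pos":[0.18,-0.13,-0.04],"delta_rot":[0.0,0.0,-0.97],"fingers":1},{"delta_pos":[0.19,-0.12,-0.03],"delta_rot":[0.01,0.0,-0.96],"fingers":1},{"delta_pos":[0.2,-0.11,-0.04],"delta_rot":[0.0,-0.01,-0.97],"fingers":1}
end [0.3888 0.3249 0.22  ] 112.02
```

Run:
```python
from h import *
plan([((.41,.17,.22),50),((.395,.20,.22),112),((.389,.325,.22),112)],1)
```

```text
--
{"delta_pos":[-0.42,-0.16,-0.12],"delta_rot":[0.0,-0.01,-0.8],"fingers":1},{"delta_pos":[-0.41,-0.19,-0.12],"delta_rot":[0.0,0.0,-0.8],"fingers":1},{"delta_pos":[-0.4,-0.21,-0.12],"delta_rot":[0.0,-0.01,-0.81],"fingers":1},{"delta_pos":[-0.39,-0.25,-0.11],"delta_rot":[0.01,0.0,-0.8],"fingers":1},{"delta_pos":[-0.36,-0.27,-0.12],"delta_rot":[0.0,-0.01,-0.81],"fingers":1},{"delta_pos":[0.02,-0.05,0.0],"delta_rot":[0.0,0.0,-0.95],"fingers":1},{"delta_pos":[0.02,-0.04,0.0],"delta_rot":[0.0,0.0,-0.95],"fingers":1},{"delta_pos":[0.03,-0.04,0.0],"delta_rot":[0.0,0.0,-0.95],"fingers":1},{"delta_pos":[0.03,-0.04,0.0],"delta_rot":[0.0,0.0,-0.95],"fingers":1},{"delta_pos":[0.03,-0.04,0.0],"delta_rot":[0.0,0.0,-0.96],"fingers":1}
--
{"delta_pos":[0.04,-0.04,0.0],"delta_rot":[0.0,0.0,-0.95],"fingers":1},{"delta_pos":[0.04,-0.03,0.0],"delta_rot":[0.0,0.0,-0.96],"fingers":1},{"delta_pos":[0.04,-0.03,0.0],"delta_rot":[0.0,0.0,-0.95],"fingers":1},{"delta_pos":[0.05,-0.02,0.0],"delta_rot":[0.0,0.0,-0.96],"fingers":1},{"delta_pos":[0.05,-0.02,0.0],"delta_rot":[0.0,0.0,-0.95],"fingers":1},{"delta_pos":[0.05,-0.02,0.0],"delta_rot":[0.0,0.0,-0.96],"fingers":1},{"delta_pos":[0.05,-0.01,0.0],"delta_rot":[0.0,0.0,-0.95],"fingers":1},{"delta_pos":[0.05,-0.01,0.0],"delta_rot":[0.0,0.0,-0.96],"fingers":1},{"delta_pos":[0.79,0.28,0.0],"delta_rot":[0.0,0.0,0.0],"fingers":1},{"delta_pos":[0.79,0.27,0.0],"delta_rot":[0.0,0.0,0.0],"fingers":1}
--
{"delta_pos":[0.78,0.28,0.0],"delta_rot":[0.0,0.0,0.0],"fingers":1}
end [0.3892 0.325  0.22  ] 112.02
```

{"name": "carry_out", "arguments": {"increments": [{"delta_pos": [-0.42,-0.16,-0.12],"delta_rot": [0,0,-0.8],"fingers": 1},{"delta_pos": [-0.41,-0.19,-0.12],"delta_rot": [0,0,-0.8],"fingers": 1},{"delta_pos": [-0.4,-0.21,-0.12],"delta_rot": [0,0,-0.81],"fingers": 1},{"delta_pos": [-0.39,-0.25,-0.11],"delta_rot": [0,0,-0.8],"fingers": 1},{"delta_pos": [-0.36,-0.27,-0.12],"delta_rot": [0,0,-0.81],"fingers": 1},{"delta_pos": [0.02,-0.05,0],"delta_rot": [0,0,-0.95],"fingers": 1},{"delta_pos": [0.02,-0.04,0],"delta_rot": [0,0,-0.95],"fingers": 1},{"delta_pos": [0.03,-0.04,0],"delta_rot": [0,0,-0.95],"fingers": 1},{"delta_pos": [0.03,-0.04,0],"delta_rot": [0,0,-0.95],"fingers": 1},{"delta_pos": [0.03,-0.04,0],"delta_rot": [0,0,-0.96],"fingers": 1}]}}

```text
time: 22.05
eef_pos: [0.4031, 0.1809, 0.2179]
tool_rot: [[0.275, 0.962, -0.002], [0.962, -0.275, -0.0], [-0.001, -0.002, -1.0]]
force: [-0.2, -0.9, 0.4]
width: 0.0929
```

{"name": "carry_out", "arguments": {"increments": [{"delta_pos": [0.04,-0.04,0],"delta_rot": [0,0,-0.95],"fingers": 1},{"delta_pos": [0.04,-0.03,0],"delta_rot": [0,0,-0.96],"fingers": 1},{"delta_pos": [0.04,-0.03,0],"delta_rot": [0,0,-0.95],"fingers": 1},{"delta_pos": [0.05,-0.02,0],"delta_rot": [0,0,-0.96],"fingers": 1},{"delta_pos": [0.05,-0.02,0],"delta_rot": [0,0,-0.95],"fingers": 1},{"delta_pos": [0.05,-0.02,0],"delta_rot": [0,0,-0.96],"fingers": 1},{"delta_pos": [0.05,-0.01,0],"delta_rot": [0,0,-0.95],"fingers": 1},{"delta_pos": [0.05,-0.01,0],"delta_rot": [0,0,-0.96],"fingers": 1},{"delta_pos": [0,0,0],"delta_rot": [0,0,0],"fingers": 1},{"delta_pos": [0,0,0],"delta_rot": [0,0,0],"fingers": 1}]}}

```text
time: 23.05
eef_pos: [0.394, 0.1997, 0.2183]
tool_rot: [[-0.373, 0.928, -0.002], [0.928, 0.373, -0.0], [0.001, -0.002, -1.0]]
force: [-0.7, 0.2, 0.5]
width: 0.0927
```

Run:
```python
from h import *
s=st(); np.savez("w9.npz",*P("wrist"));i=get_image("wrist");  cv2.imwrite("pics/w9.png",i[:,:,::-1]); st()
```

```text
t 23.05 [0.394  0.1997 0.2183] yaw 111.92 tilt [-1.6 -0.1] w 0.0927 F [-0.7  0.2  0.5] j [ 0.16  0.43 -1.01  2.19  0.52  0.78  0.77]
t 23.10 [0.3941 0.1997 0.2185] yaw 111.92 tilt [-1.2 -0.2] w 0.0931 F [-0.   0.7  0.2] j [ 0.16  0.43 -1.01  2.19  0.52  0.78  0.77]
```

View pics/w9.png

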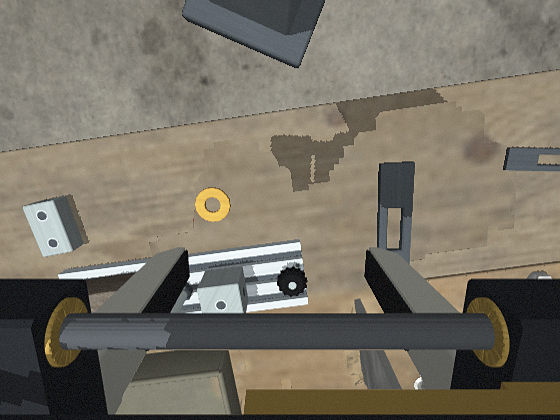

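{"name": "carry_out", "arguments": {"increments": [{"delta_pos": [0.8,0.28,0],"delta_rot": [0,0,0],"fingers": 1},{"delta_pos": [0.8,0.28,0],"delta_rot": [0,0,0],"fingers": 1},{"delta_pos": [0.8,0.28,0],"delta_rot": [0,0,0],"fingers": 1},{"delta_pos": [0,0,0],"delta_rot": [0,0,0],"fingers": 1},{"delta_pos": [0,0,0],"delta_rot": [0,0,0],"fingers": 1}]}}

```text
time: 23.6
eef_pos: [0.3876, 0.3276, 0.2187]
tool_rot: [[-0.376, 0.926, -0.001], [0.926, 0.376, -0.0], [-0.0, -0.001, -1.0]]
force: [0.4, -0.6, -0.9]
width: 0.0933
```

Run:
```python
from h import *
s=st(); np.savez("w10.npz",*P("wrist"));i=get_image("wrist");  cv2.imwrite("pics/w10.png",i[:,:,::-1]); st()
crop(i,190,100,390,320,3,"pics/w10a.png")
```

```text
t 23.60 [0.3876 0.3276 0.2187] yaw 112.11 tilt [-0.8 -0.3] w 0.0933 F [ 0.4 -0.6 -0.9] j [-0.13  0.5  -0.96  2.06  0.55  0.86  0.55]
t 23.65 [0.3879 0.3263 0.2186] yaw 112.03 tilt [-0.6 -1.3] w 0.0930 F [ 0.6 -0.7 -0.4] j [-0.13  0.5  -0.96  2.06  0.55  0.86  0.55]
```

View pics/w10.png

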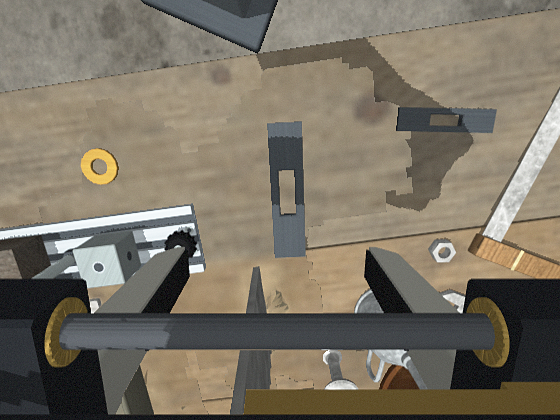

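View pics/w10a.png

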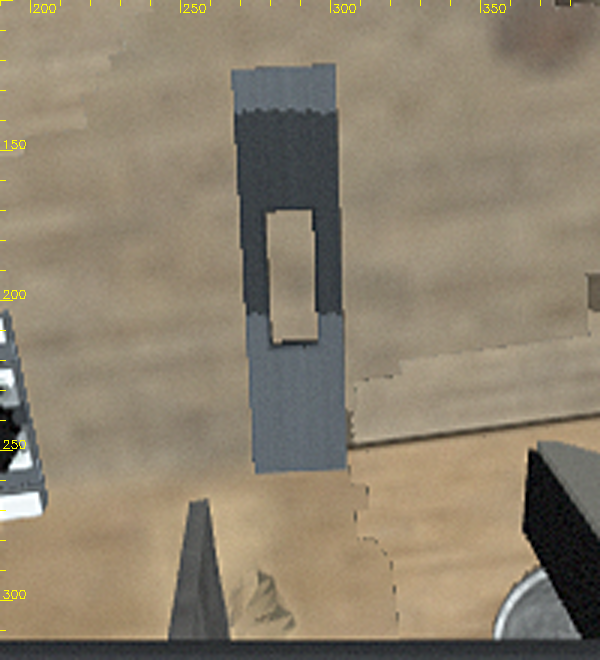

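Run:
```python
from h import *
W=LW("w10.npz")
X=np.array([onz(W,p,.014)[:2] for p in [(267.3,123),(301.7,121.3),(305.7,255.7),(275.3,257.7)]])
for a,b in((0,1),(1,2),(3,2),(0,3)):
    v=X[b]-X[a];print(np.linalg.norm(v).round(4),np.degrees(np.arctan2(v[1],v[0])).round(2))
print(X.mean(0))
Y=np.array([onz(W,p,.014)[:2] for p in [(278.7,170.3),(294.7,169.7),(296,213),(280.3,215.3)]]);print("slot",Y.mean(0),np.linalg.norm(Y[1]-Y[2]),np.linalg.norm(Y[0]-Y[1]))
# height check with w9: strap far corners
W9=LW("w9.npz")
print(tri(W,(267.3,123),W9,(379,162)),tri(W,(301.7,121.3),W9,(414,161.5)))
c=X.mean(0)
plan([((c[0],c[1],.12),111.6),((c[0],c[1],.011),111.6)],1)
```

```text
0.0354 114.79
0.1489 24.95
0.0349 116.1
0.1497 25.16
[0.38802544 0.34036474]
slot [0.38752738 0.33990353] 0.0480464651290893 0.01708683333411291
[0.32759779 0.29249524 0.0050882 ] [0.31282294 0.32504754 0.01095091]
--
{"delta_pos":[0.09,0.04,0.66],"delta_rot":[0.0,0.0,0.03],"fingers":1},{"delta_pos":[0.09,0.03,0.66],"delta_rot":[-0.01,0.01,0.03],"fingers":1},{"delta_pos":[0.08,0.04,0.65],"delta_rot":[0.0,0.0,0.03],"fingers":1},{"delta_pos":[0.0,0.0,0.73],"delta_rot":[0.0,0.0,0.0],"fingers":1},{"delta_pos":[0.0,0.0,0.73],"delta_rot":[0.0,0.0,0.0],"fingers":1},{"delta_pos":[0.0,0.0,0.72],"delta_rot":[0.0,0.0,0.0],"fingers":1}
end [0.3881 0.3403 0.0111] 111.58
```

Run:
```python
from h import *
plan([((.388,.340,.10),115.1,.7),((.388,.340,.03),115.1,.5)],.3)
```

```text
--
{"delta_pos":[0.06,0.03,0.59],"delta_rot":[0.0,0.0,-0.15],"fingers":0.3},{"delta_pos":[0.06,0.03,0.59],"delta_rot":[0.0,0.0,-0.15],"fingers":0.3},{"delta_pos":[0.07,0.03,0.6],"delta_rot":[-0.01,0.01,-0.16],"fingers":0.3},{"delta_pos":[0.06,0.02,0.59],"delta_rot":[0.0,0.0,-0.15],"fingers":0.3},{"delta_pos":[0.0,0.0,0.47],"delta_rot":[0.0,0.0,0.0],"fingers":0.3},{"delta_pos":[0.0,0.0,0.47],"delta_rot":[0.0,0.0,0.0],"fingers":0.3},{"delta_pos":[0.0,0.0,0.46],"delta_rot":[0.0,0.0,0.0],"fingers":0.3}
end [0.388  0.3398 0.0301] 115.08
```

{"name": "carry_out", "arguments": {"increments": [{"delta_pos": [0.06,0.03,0.59],"delta_rot": [0,0,-0.15],"fingers": 0.3},{"delta_pos": [0.06,0.03,0.59],"delta_rot": [0,0,-0.15],"fingers": 0.3},{"delta_pos": [0.07,0.03,0.6],"delta_rot": [0,0,-0.16],"fingers": 0.3},{"delta_pos": [0.06,0.02,0.59],"delta_rot": [0,0,-0.15],"fingers": 0.3},{"delta_pos": [0,0,0.47],"delta_rot": [0,0,0],"fingers": 0.3},{"delta_pos": [0,0,0.47],"delta_rot": [0,0,0],"fingers": 0.3},{"delta_pos": [0,0,0.46],"delta_rot": [0,0,0],"fingers": 0.3},{"delta_pos": [0,0,0],"delta_rot": [0,0,0],"fingers": 0.3},{"delta_pos": [0,0,0],"delta_rot": [0,0,0],"fingers": 0.3}]}}

```text
time: 24.55
eef_pos: [0.3886, 0.3394, 0.0309]
tool_rot: [[-0.423, 0.906, -0.001], [0.906, 0.423, -0.001], [-0.001, -0.001, -1.0]]
force: [-0.6, 0.2, -0.1]
width: 0.0611
```

Run:
```python
from h import *
s=st(); np.savez("w11.npz",*P("wrist"));i=get_image("wrist");  cv2.imwrite("pics/w11.png",i[:,:,::-1]); st()
```

```text
t 24.55 [0.3886 0.3394 0.0309] yaw 115.01 tilt [-0.5 -1.1] w 0.0611 F [-0.6  0.2 -0.1] j [-0.39  0.75 -0.65  2.19  0.98  0.53  0.2 ]
t 24.60 [0.3888 0.34   0.0314] yaw 115.02 tilt [ 0.4 -0.1] w 0.0605 F [ 0.4 -0.5  0.1] j [-0.39  0.75 -0.65  2.19  0.98  0.53  0.2 ]
```

View pics/w11.png

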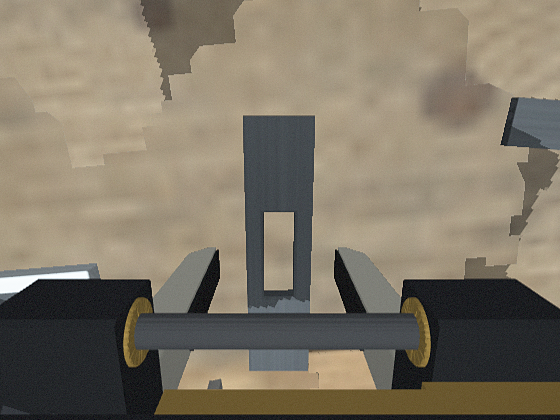

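{"name": "carry_out", "arguments": {"increments": [{"delta_pos": [0,0,0.2],"delta_rot": [0,0,0],"fingers": 0.3},{"delta_pos": [0,0,0.12],"delta_rot": [0,0,0],"fingers": 0.3},{"delta_pos": [0,0,0.06],"delta_rot": [0,0,0],"fingers": 0.3},{"delta_pos": [0,0,0],"delta_rot": [0,0,0],"fingers": 0.3},{"delta_pos": [0,0,0],"delta_rot": [0,0,0],"fingers": 0.3}], "grip_force": 35}}

```text
time: 25.1
eef_pos: [0.3882, 0.3407, 0.0116]
tool_rot: [[-0.424, 0.905, -0.0], [0.905, 0.424, -0.0], [0.0, -0.0, -1.0]]
force: [0.1, -0.2, -0.1]
width: 0.0608
```

{"name": "carry_out", "arguments": {"increments": [{"delta_pos": [0,0,0],"delta_rot": [0,0,0],"fingers": -1},{"delta_pos": [0,0,0],"delta_rot": [0,0,0],"fingers": -1},{"delta_pos": [0,0,0],"delta_rot": [0,0,0],"fingers": -1},{"delta_pos": [0,0,0],"delta_rot": [0,0,0],"fingers": -1},{"delta_pos": [0,0,0],"delta_rot": [0,0,0],"fingers": -1}]}}

```text
time: 25.6
eef_pos: [0.3884, 0.3406, 0.0117]
tool_rot: [[-0.424, 0.906, 0.0], [0.906, 0.424, 0.0], [0.0, 0.0, -1.0]]
force: [-0.4, 0.1, 1.6]
width: 0.0359
```

Run:
```python
from h import *
p=Q(.149,.545);print(p)
plan([((.386,.338,.10),115.1,.6),((.37,.25,.17),115.1,.7),((.375,.245,.17),30),((p[0],p[1],.17),30,.6)],-1)
```

```text
[0.54647  0.143466]
--
{"delta_pos":[-0.01,-0.02,-0.59],"delta_rot":[0.0,0.0,0.0],"fingers":-1},{"delta_pos":[-0.01,-0.02,-0.59],"delta_rot":[0.0,0.0,0.0],"fingers":-1},{"delta_pos":[-0.01,-0.03,-0.59],"delta_rot":[0.0,0.0,0.0],"fingers":-1},{"delta_pos":[-0.36,-0.26,-0.35],"delta_rot":[0.0,0.0,0.0],"fingers":-1},{"delta_pos":[-0.37,-0.26,-0.35],"delta_rot":[0.0,0.0,0.0],"fingers":-1},{"delta_pos":[-0.36,-0.26,-0.35],"delta_rot":[0.0,0.0,0.0],"fingers":-1},{"delta_pos":[-0.37,-0.25,-0.35],"delta_rot":[0.0,0.0,0.0],"fingers":-1},{"delta_pos":[-0.01,0.0,0.0],"delta_rot":[0.0,0.0,0.95],"fingers":-1},{"delta_pos":[-0.01,0.0,0.0],"delta_rot":[0.0,0.0,0.95],"fingers":-1},{"delta_pos":[-0.01,0.0,0.0],"delta_rot":[0.0,0.0,0.94],"fingers":-1}
--
{"delta_pos":[-0.01,0.0,0.0],"delta_rot":[0.0,0.0,0.95],"fingers":-1},{"delta_pos":[0.0,0.01,0.0],"delta_rot":[0.0,0.0,0.94],"fingers":-1},{"delta_pos":[0.0,0.01,0.0],"delta_rot":[0.0,0.0,0.95],"fingers":-1},{"delta_pos":[0.0,0.01,0.0],"delta_rot":[0.0,0.0,0.94],"fingers":-1},{"delta_pos":[0.0,0.01,0.0],"delta_rot":[0.0,0.0,0.95],"fingers":-1},{"delta
[... 502 characters left out ...]
0,0.0],"delta_rot":[0.0,0.0,0.95],"fingers":-1},{"delta_pos":[0.0,0.01,0.0],"delta_rot":[0.0,0.0,0.94],"fingers":-1},{"delta_pos":[-0.01,0.0,0.0],"delta_rot":[0.0,0.0,0.95],"fingers":-1},{"delta_pos":[0.28,0.5,0.0],"delta_rot":[0.0,0.0,0.0],"fingers":-1},{"delta_pos":[0.28,0.5,0.0],"delta_rot":[0.0,0.0,0.0],"fingers":-1},{"delta_pos":[0.28,0.5,0.0],"delta_rot":[0.0,0.0,0.0],"fingers":-1},{"delta_pos":[0.28,0.49,0.0],"delta_rot":[0.0,0.0,0.0],"fingers":-1},{"delta_pos":[0.28,0.5,0.0],"delta_rot":[0.0,0.0,0.0],"fingers":-1}
--
{"delta_pos":[0.28,0.49,0.0],"delta_rot":[0.0,0.0,0.0],"fingers":-1},{"delta_pos":[0.28,0.5,0.0],"delta_rot":[0.0,0.0,0.0],"fingers":-1}
end [0.5466 0.1434 0.1702] 29.99
```

{"name": "carry_out", "arguments": {"increments": [{"delta_pos": [-0.01,-0.02,-0.59],"delta_rot": [0,0,0],"fingers": -1},{"delta_pos": [-0.01,-0.02,-0.59],"delta_rot": [0,0,0],"fingers": -1},{"delta_pos": [-0.01,-0.03,-0.59],"delta_rot": [0,0,0],"fingers": -1},{"delta_pos": [-0.36,-0.26,-0.35],"delta_rot": [0,0,0],"fingers": -1},{"delta_pos": [-0.37,-0.26,-0.35],"delta_rot": [0,0,0],"fingers": -1},{"delta_pos": [-0.36,-0.26,-0.35],"delta_rot": [0,0,0],"fingers": -1},{"delta_pos": [-0.37,-0.25,-0.35],"delta_rot": [0,0,0],"fingers": -1},{"delta_pos": [-0.01,0,0],"delta_rot": [0,0,0.95],"fingers": -1},{"delta_pos": [-0.01,0,0],"delta_rot": [0,0,0.95],"fingers": -1},{"delta_pos": [-0.01,0,0],"delta_rot": [0,0,0.94],"fingers": -1}]}}

```text
time: 26.6
eef_pos: [0.3706, 0.2475, 0.17]
tool_rot: [[-0.185, 0.983, -0.0], [0.983, 0.185, -0.001], [-0.001, -0.0, -1.0]]
force: [0.0, 0.6, -5.2]
width: 0.0356
```

{"name": "carry_out", "arguments": {"increments": [{"delta_pos": [-0.01,0,0],"delta_rot": [0,0,0.95],"fingers": -1},{"delta_pos": [0,0.01,0],"delta_rot": [0,0,0.94],"fingers": -1},{"delta_pos": [0,0.01,0],"delta_rot": [0,0,0.95],"fingers": -1},{"delta_pos": [0,0.01,0],"delta_rot": [0,0,0.94],"fingers": -1},{"delta_pos": [0,0.01,0],"delta_rot": [0,0,0.95],"fingers": -1},{"delta_pos": [0,0.01,0],"delta_rot": [0,0,0.94],"fingers": -1},{"delta_pos": [0,0.01,0],"delta_rot": [0,0,0.95],"fingers": -1},{"delta_pos": [0,0.01,0],"delta_rot": [0,0,0.94],"fingers": -1},{"delta_pos": [0,0.01,0],"delta_rot": [0,0,0.95],"fingers": -1},{"delta_pos": [0,0,0],"delta_rot": [0,0,0.94],"fingers": -1}]}}

```text
time: 27.6
eef_pos: [0.3742, 0.2467, 0.1698]
tool_rot: [[0.596, 0.803, -0.001], [0.803, -0.596, -0.001], [-0.001, -0.0, -1.0]]
force: [-0.5, 0.8, -5.5]
width: 0.0356
```

{"name": "carry_out", "arguments": {"increments": [{"delta_pos": [0,0.01,0],"delta_rot": [0,0,0.95],"fingers": -1},{"delta_pos": [0,0.01,0],"delta_rot": [0,0,0.94],"fingers": -1},{"delta_pos": [0,0,0],"delta_rot": [0,0,0.95],"fingers": -1},{"delta_pos": [0,0.01,0],"delta_rot": [0,0,0.94],"fingers": -1},{"delta_pos": [-0.01,0,0],"delta_rot": [0,0,0.95],"fingers": -1},{"delta_pos": [0.28,0.5,0],"delta_rot": [0,0,0],"fingers": -1},{"delta_pos": [0.28,0.5,0],"delta_rot": [0,0,0],"fingers": -1},{"delta_pos": [0,0,0],"delta_rot": [0,0,0],"fingers": -1}]}}

```text
time: 28.4
eef_pos: [0.427, 0.2143, 0.1696]
tool_rot: [[0.868, 0.496, 0.0], [0.496, -0.868, -0.001], [-0.0, 0.001, -1.0]]
force: [-0.6, 0.7, -3.6]
width: 0.0352
```

Run:
```python
from h import *
s=st(); np.savez("w12.npz",*P("wrist"));i=get_image("wrist");  cv2.imwrite("pics/w12.png",i[:,:,::-1]); st()
p=Q(.149,.545)
plan([((p[0],p[1],.17),30,.6)],-1)
```

```text
t 28.40 [0.427  0.2143 0.1696] yaw 29.76 tilt [ 0.2 -1.1] w 0.0352 F [-0.6  0.7 -3.6] j [-0.21  0.43 -0.5   2.19  0.37  0.6  -0.46]
t 28.45 [0.4253 0.2153 0.1696] yaw 29.82 tilt [-0.8 -0.7] w 0.0357 F [-0.3  1.  -4.4] j [-0.21  0.43 -0.5   2.19  0.37  0.6  -0.46]
--
{"delta_pos":[0.28,0.49,0.0],"delta_rot":[0.0,0.0,-0.01],"fingers":-1},{"delta_pos":[0.28,0.49,0.0],"delta_rot":[0.0,0.0,-0.01],"fingers":-1},{"delta_pos":[0.28,0.49,0.0],"delta_rot":[0.0,0.0,-0.01],"fingers":-1},{"delta_pos":[0.27,0.49,0.0],"delta_rot":[0.0,0.01,0.0],"fingers":-1},{"delta_pos":[0.27,0.49,-0.01],"delta_rot":[0.0,0.0,-0.01],"fingers":-1}
end [0.5462 0.1435 0.1701] 30.02
```

View pics/w12.png

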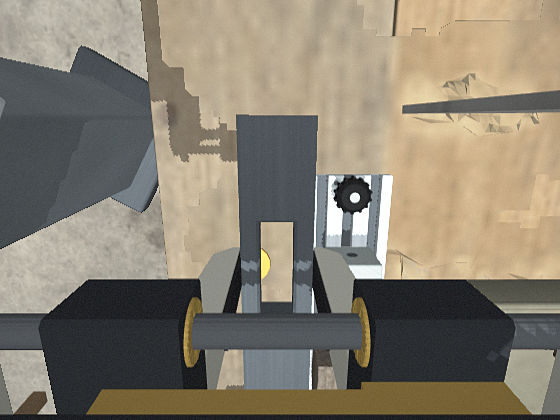

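{"name": "carry_out", "arguments": {"increments": [{"delta_pos": [0.28,0.49,0],"delta_rot": [0,0,-0.01],"fingers": -1},{"delta_pos": [0.28,0.49,0],"delta_rot": [0,0,-0.01],"fingers": -1},{"delta_pos": [0.28,0.49,0],"delta_rot": [0,0,-0.01],"fingers": -1},{"delta_pos": [0.27,0.49,0],"delta_rot": [0,0,0],"fingers": -1},{"delta_pos": [0.27,0.49,0],"delta_rot": [0,0,0],"fingers": -1},{"delta_pos": [0,0,0],"delta_rot": [0,0,0],"fingers": -1},{"delta_pos": [0,0,0],"delta_rot": [0,0,0],"fingers": -1},{"delta_pos": [0,0,0],"delta_rot": [0,0,0],"fingers": -1}]}}

```text
time: 29.25
eef_pos: [0.5442, 0.1461, 0.1699]
tool_rot: [[0.864, 0.504, -0.001], [0.504, -0.864, 0.0], [-0.001, -0.001, -1.0]]
force: [-0.3, 0.6, -4.5]
width: 0.0355
```

Run:
```python
from h import *
s=st();print(AN(s['eef_pos'])); np.savez("w13.npz",*P("wrist"));i=get_image("wrist");  cv2.imwrite("pics/w13.png",i[:,:,::-1]); st()
t=get_image("top");crop(t,250,110,450,250,4,"pics/t13.png")
cv2.imwrite("pics/w13b.png",cv2.resize(i[:,:,::-1],None,fx=1.42,fy=1.42))
```

```text
t 29.25 [0.5442 0.1461 0.1699] yaw 30.24 tilt [-1.3  0.1] w 0.0355 F [-0.3  0.6 -4.5] j [-0.02  0.52 -0.5   2.    0.37  0.71 -0.22]
[0.1456 0.5443]
t 29.30 [0.5443 0.1462 0.17  ] yaw 30.25 tilt [-1.   0.1] w 0.0352 F [ 0.5  0.3 -4.7] j [-0.02  0.52 -0.5   2.    0.37  0.71 -0.22]
```

View pics/w13b.png

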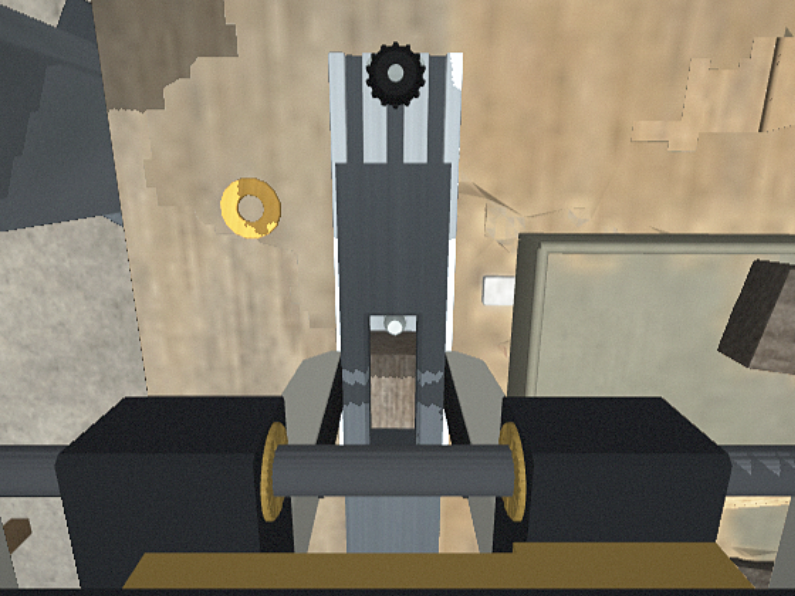

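View pics/t13.png

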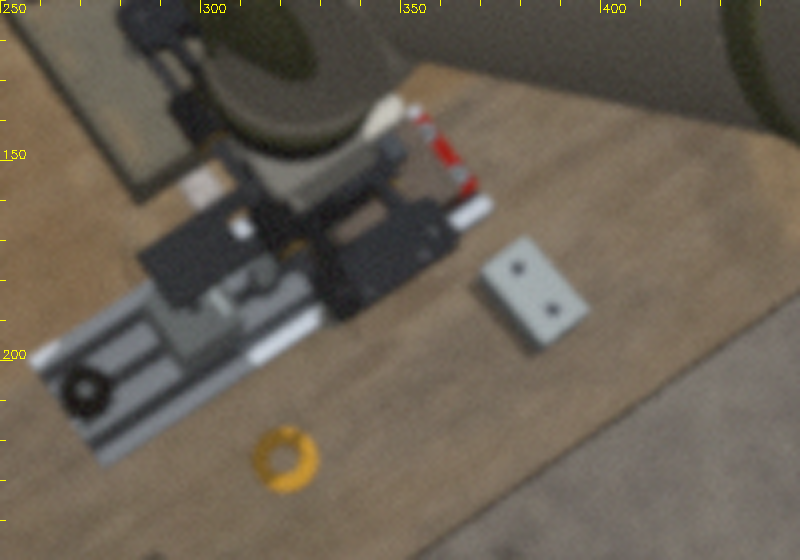

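Run:
```python
from h import *
W=LW("w13.npz");s=observe()
X=onz(W,(395/1.42,327/1.42),.101);print("stud",X.round(4),AN(X),"tcp",AN(s['eef_pos']))
# slot edges at strap top z
zt=.17-.0117+.014
for uv in [(370,316),(418,316),(372,430),(416,430),(336,163),(450,163)]:
    X=onz(W,(uv[0]/1.42,uv[1]/1.42),zt);print(uv,AN(X)-AN(s['eef_pos']), AN(X))
X=onz(W,(250.5/1.42,208/1.42),.008);print("washer",X)
```

```text
stud [0.5463 0.1443 0.101 ] [0.1482 0.5453] tcp [0.1458 0.5446]
(370, 316) [-0.0254 -0.0081] [0.1204 0.5365]
(418, 316) [-0.0254  0.008 ] [0.1204 0.5526]
(372, 430) [ 0.0175 -0.0078] [0.1633 0.5368]
(416, 430) [0.0175 0.008 ] [0.1633 0.5526]
(336, 163) [-0.0748 -0.0182] [0.071  0.5264]
(450, 163) [-0.0749  0.017 ] [0.0709 0.5616]
washer [0.43998617 0.1407345  0.008     ]
```

{"name": "carry_out", "arguments": {"increments": [{"delta_pos": [0.01,0.06,0.2],"delta_rot": [0,0,0.03],"fingers": -1},{"delta_pos": [0,0,0.3],"delta_rot": [0,0,0],"fingers": -1},{"delta_pos": [0,0,0.3],"delta_rot": [0,0,0],"fingers": -1},{"delta_pos": [0,0,0],"delta_rot": [0,0,0],"fingers": -1},{"delta_pos": [0,0,0],"delta_rot": [0,0,0],"fingers": -1}]}}

```text
time: 29.85
eef_pos: [0.5473, 0.143, 0.1298]
tool_rot: [[0.866, 0.5, -0.001], [0.5, -0.866, -0.0], [-0.001, -0.0, -1.0]]
force: [-0.2, -0.3, -4.7]
width: 0.0355
```

Run:
```python
from h import *
s=st();print(AN(s['eef_pos'])); np.savez("w14.npz",*P("wrist"));i=get_image("wrist")
crop(i,200,120,360,240,5,"pics/w14.png")
```

```text
t 29.85 [0.5473 0.143  0.1298] yaw 30.03 tilt [-1.  -0.2] w 0.0355 F [-0.2 -0.3 -4.7] j [-0.04  0.58 -0.46  2.03  0.42  0.63 -0.26]
[0.1498 0.5455]
```

View pics/w14.png

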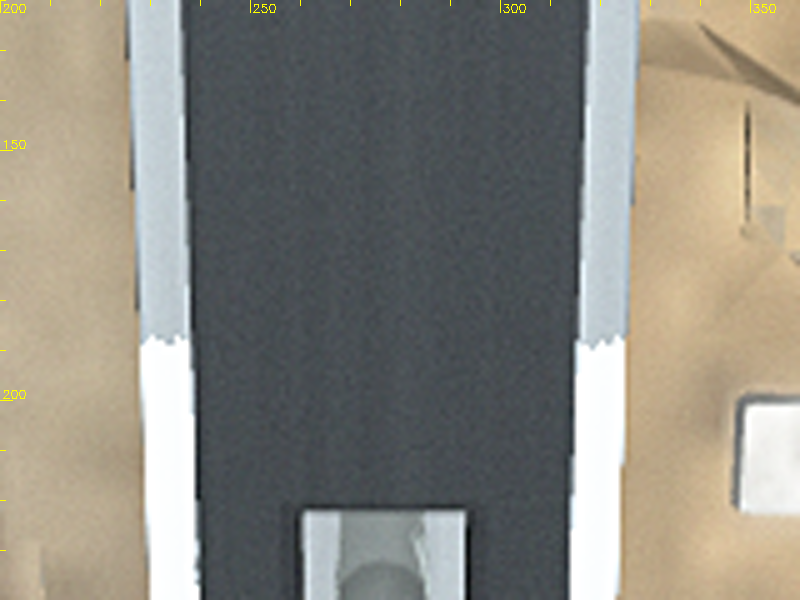

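{"name": "carry_out", "arguments": {"increments": [{"delta_pos": [0,0,0.25],"delta_rot": [0,0,0],"fingers": -1},{"delta_pos": [0,0,0.25],"delta_rot": [0,0,0],"fingers": -1},{"delta_pos": [0,0,0.25],"delta_rot": [0,0,0],"fingers": -1},{"delta_pos": [0,0,0.2],"delta_rot": [0,0,0],"fingers": -1},{"delta_pos": [0,0,0.1],"delta_rot": [0,0,0],"fingers": -1},{"delta_pos": [0,0,0],"delta_rot": [0,0,0],"fingers": -1},{"delta_pos": [0,0,0],"delta_rot": [0,0,0],"fingers": -1}]}}

```text
time: 30.6
eef_pos: [0.5477, 0.143, 0.0776]
tool_rot: [[0.866, 0.5, -0.0], [0.5, -0.866, 0.0], [-0.0, -0.0, -1.0]]
force: [0.3, 0.7, -4.6]
width: 0.0354
```

{"name": "carry_out", "arguments": {"increments": [{"delta_pos": [0,0,0.02],"delta_rot": [0,0,0],"fingers": -1},{"delta_pos": [0,0,0.02],"delta_rot": [0,0,0],"fingers": -1},{"delta_pos": [0,0,0],"delta_rot": [0,0,0],"fingers": -1},{"delta_pos": [0,0,0],"delta_rot": [0,0,0],"fingers": -1}]}}

```text
time: 31.0
eef_pos: [0.5477, 0.1428, 0.0758]
tool_rot: [[0.866, 0.5, 0.0], [0.5, -0.866, 0.0], [0.0, 0.0, -1.0]]
force: [-0.6, 0.2, -3.1]
width: 0.0357
```

{"name": "carry_out", "arguments": {"increments": [{"delta_pos": [0,0,0.03],"delta_rot": [0,0,0],"fingers": -1},{"delta_pos": [0,0,0.03],"delta_rot": [0,0,0],"fingers": -1},{"delta_pos": [0,0,0],"delta_rot": [0,0,0],"fingers": -1},{"delta_pos": [0,0,0],"delta_rot": [0,0,0],"fingers": -1}]}}

```text
time: 31.4
eef_pos: [0.5476, 0.1429, 0.0725]
tool_rot: [[0.866, 0.5, -0.0], [0.5, -0.866, -0.0], [-0.0, -0.0, -1.0]]
force: [0.6, -0.9, -4.1]
width: 0.0358
```

{"name": "carry_out", "arguments": {"increments": [{"delta_pos": [0,0,0.02],"delta_rot": [0,0,0],"fingers": -1},{"delta_pos": [0,0,0],"delta_rot": [0,0,0],"fingers": -1},{"delta_pos": [0,0,0],"delta_rot": [0,0,0],"fingers": -1}]}}

```text
time: 31.7
eef_pos: [0.5477, 0.1429, 0.0717]
tool_rot: [[0.866, 0.5, 0.0], [0.5, -0.866, 0.0], [0.0, 0.0, -1.0]]
force: [0.3, 0.7, -0.5]
width: 0.0356
```

{"name": "carry_out", "arguments": {"increments": [{"delta_pos": [0,0,0.01],"delta_rot": [0,0,0],"fingers": 0.3},{"delta_pos": [0,0,0],"delta_rot": [0,0,0],"fingers": 0.3},{"delta_pos": [0,0,0],"delta_rot": [0,0,0],"fingers": 0.3},{"delta_pos": [0,0,0],"delta_rot": [0,0,0],"fingers": 0.3},{"delta_pos": [0,0,-0.4],"delta_rot": [0,0,0],"fingers": 0.3},{"delta_pos": [0,0,-0.7],"delta_rot": [0,0,0],"fingers": 0.3},{"delta_pos": [0,0,-0.7],"delta_rot": [0,0,0],"fingers": 0.3},{"delta_pos": [0,0,-0.5],"delta_rot": [0,0,0],"fingers": 0.3},{"delta_pos": [0,0,0],"delta_rot": [0,0,0],"fingers": 0.3},{"delta_pos": [0,0,0],"delta_rot": [0,0,0],"fingers": 0.3}]}}

```text
time: 32.7
eef_pos: [0.5478, 0.1426, 0.1864]
tool_rot: [[0.866, 0.5, 0.001], [0.5, -0.866, -0.0], [0.001, 0.001, -1.0]]
force: [0.1, 0.1, -1.0]
width: 0.0605
```

Run:
```python
from h import *
s=st();print(AN(s['eef_pos'])); np.savez("w15.npz",*P("wrist"));i=get_image("wrist")
crop(i,130,60,430,300,2,"pics/w15.png")
plan([((.44,.1405,.18),30)],.3)
```

```text
t 32.70 [0.5478 0.1426 0.1864] yaw 29.97 tilt [ 1.1 -0. ] w 0.0605 F [ 0.1  0.1 -1. ] j [ 0.    0.5  -0.51  1.99  0.36  0.74 -0.2 ]
[0.1504 0.5457]
--
{"delta_pos":[-0.63,-0.35,0.04],"delta_rot":[0.0,0.0,0.0],"fingers":0.3},{"delta_pos":[-0.62,-0.34,0.04],"delta_rot":[0.0,0.0,0.0],"fingers":0.3},{"delta_pos":[-0.63,-0.35,0.03],"delta_rot":[0.0,0.01,0.0],"fingers":0.3}
end [0.4399 0.1405 0.1801] 29.98
```

View pics/w15.png

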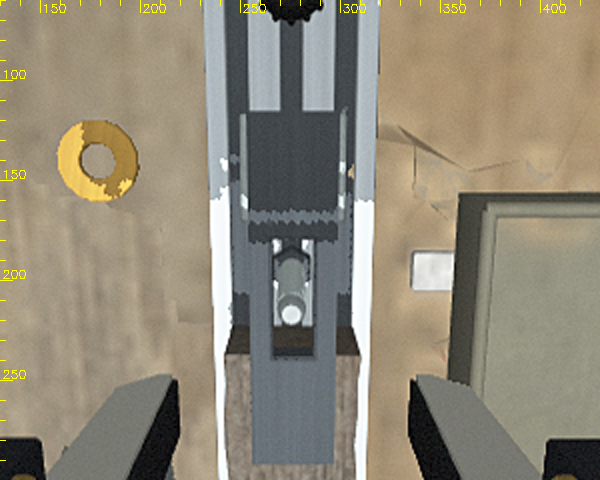

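Run:
```python
from h import *
W=LW("w15.npz")
X=np.array([AN(onz(W,p,.074)) for p in[(252.5,115.5),(299,116),(297,291),(256.5,291.5)]]);print(X,X.mean(0))
print("stud tip",AN(onz(W,(130+290/2,60+315/2),.101)))
plan([((.50,.12,.18),10),((.44,.1405,.16),-60)],.3)
```

```text
[[0.0755 0.5275]
 [0.0759 0.563 ]
 [0.224  0.5636]
 [0.2245 0.528 ]] [0.149975 0.545525]
stud tip [0.1486 0.5445]
--
{"delta_pos":[-0.21,-0.02,0.02],"delta_rot":[0.0,0.0,0.8],"fingers":0.3},{"delta_pos":[-0.21,0.0,0.02],"delta_rot":[0.0,0.0,0.8],"fingers":0.3},{"delta_pos":[-0.21,0.01,0.02],"delta_rot":[0.0,0.0,0.8],"fingers":0.3},{"delta_pos":[-0.21,0.03,0.03],"delta_rot":[0.0,0.0,0.8],"fingers":0.3},{"delta_pos":[-0.2,0.04,0.02],"delta_rot":[0.0,0.01,0.8],"fingers":0.3},{"delta_pos":[-0.07,-0.04,0.03],"delta_rot":[0.0,0.0,0.93],"fingers":0.3},{"delta_pos":[-0.08,-0.03,0.03],"delta_rot":[0.0,0.0,0.93],"fingers":0.3},{"delta_pos":[-0.08,-0.03,0.03],"delta_rot":[0.0,0.0,0.93],"fingers":0.3},{"delta_pos":[-0.08,-0.02,0.03],"delta_rot":[0.0,0.0,0.93],"fingers":0.3},{"delta_pos":[-0.08,-0.02,0.03],"delta_rot":[0.0,0.0,0.93],"fingers":0.3}
--
{"delta_pos":[-0.08,-0.01,0.03],"delta_rot":[0.0,0.0,0.93],"fingers":0.3},{"delta_pos":[-0.09,0.0,0.02],"delta_rot":[0.0,0.0,0.94],"fingers":0.3},{"delta_pos":[-0.08,0.01,0.03],"delta_rot":[0.0,0.0,0.93],"fingers":0.3},{"delta_pos":[-0.08,0.01,0.02],"delta_rot":[0.0,0.0,0.94],"fingers":0.3},{"delta_pos":[-0.08,0.02,0.03],"delta_rot":[0.0,0.0,0.93],"fingers":0.3},{"delta_pos":[-0.08,0.03,0.02],"delta_rot":[0.0,0.0,0.94],"fingers":0.3},{"delta_pos":[-0.08,0.03,0.03],"delta_rot":[0.0,0.0,0.93],"fingers":0.3},{"delta_pos":[-0.08,0.04,0.02],"delta_rot":[0.0,0.0,0.94],"fingers":0.3},{"delta_pos":[-0.08,0.05,0.03],"delta_rot":[0.0,0.0,0.93],"fingers":0.3},{"delta_pos":[-0.07,0.05,0.02],"delta_rot":[0.0,-0.01,0.94],"fingers":0.3}
end [0.4399 0.1405 0.1601] -60.02
```

{"name": "carry_out", "arguments": {"increments": [{"delta_pos": [-0.21,-0.02,0.02],"delta_rot": [0,0,0.8],"fingers": 0.3},{"delta_pos": [-0.21,0,0.02],"delta_rot": [0,0,0.8],"fingers": 0.3},{"delta_pos": [-0.21,0.01,0.02],"delta_rot": [0,0,0.8],"fingers": 0.3},{"delta_pos": [-0.21,0.03,0.03],"delta_rot": [0,0,0.8],"fingers": 0.3},{"delta_pos": [-0.2,0.04,0.02],"delta_rot": [0,0,0.8],"fingers": 0.3},{"delta_pos": [-0.07,-0.04,0.03],"delta_rot": [0,0,0.93],"fingers": 0.3},{"delta_pos": [-0.08,-0.03,0.03],"delta_rot": [0,0,0.93],"fingers": 0.3},{"delta_pos": [-0.08,-0.03,0.03],"delta_rot": [0,0,0.93],"fingers": 0.3},{"delta_pos": [-0.08,-0.02,0.03],"delta_rot": [0,0,0.93],"fingers": 0.3},{"delta_pos": [-0.08,-0.02,0.03],"delta_rot": [0,0,0.93],"fingers": 0.3}]}}

```text
time: 33.75
eef_pos: [0.4797, 0.127, 0.1717]
tool_rot: [[0.973, -0.232, -0.002], [-0.232, -0.973, -0.001], [-0.002, 0.001, -1.0]]
force: [0.8, 0.8, 0.4]
width: 0.0602
```

{"name": "carry_out", "arguments": {"increments": [{"delta_pos": [-0.08,-0.01,0.03],"delta_rot": [0,0,0.93],"fingers": 0.3},{"delta_pos": [-0.09,0,0.02],"delta_rot": [0,0,0.94],"fingers": 0.3},{"delta_pos": [-0.08,0.01,0.03],"delta_rot": [0,0,0.93],"fingers": 0.3},{"delta_pos": [-0.08,0.01,0.02],"delta_rot": [0,0,0.94],"fingers": 0.3},{"delta_pos": [-0.08,0.02,0.03],"delta_rot": [0,0,0.93],"fingers": 0.3},{"delta_pos": [-0.08,0.03,0.02],"delta_rot": [0,0,0.94],"fingers": 0.3},{"delta_pos": [-0.08,0.03,0.03],"delta_rot": [0,0,0.93],"fingers": 0.3},{"delta_pos": [-0.08,0.04,0.02],"delta_rot": [0,0,0.94],"fingers": 0.3},{"delta_pos": [-0.08,0.05,0.03],"delta_rot": [0,0,0.93],"fingers": 0.3},{"delta_pos": [-0.07,0.05,0.02],"delta_rot": [0,0,0.94],"fingers": 0.3}]}}

```text
time: 34.75
eef_pos: [0.4392, 0.1406, 0.1594]
tool_rot: [[0.497, -0.868, -0.002], [-0.868, -0.497, -0.001], [0.0, 0.003, -1.0]]
force: [-0.8, 0.1, -0.7]
width: 0.0603
```

{"name": "carry_out", "arguments": {"increments": [{"delta_pos": [0,0,0.5],"delta_rot": [0,0,0],"fingers": 0.2},{"delta_pos": [0,0,0.5],"delta_rot": [0,0,0],"fingers": 0.2},{"delta_pos": [0,0,0.5],"delta_rot": [0,0,0],"fingers": 0.2},{"delta_pos": [0,0,0.4],"delta_rot": [0,0,0],"fingers": 0.2},{"delta_pos": [0,0,0],"delta_rot": [0,0,0],"fingers": 0.2},{"delta_pos": [0,0,0],"delta_rot": [0,0,0],"fingers": 0.2},{"delta_pos": [0,0,0],"delta_rot": [0,0,0],"fingers": 0.2}]}}

```text
time: 35.45
eef_pos: [0.4402, 0.1409, 0.0661]
tool_rot: [[0.5, -0.866, 0.0], [-0.866, -0.5, -0.0], [0.0, -0.0, -1.0]]
force: [0.3, -0.1, -0.4]
width: 0.0561
```

Run:
```python
from h import *
s=st();np.savez("w16.npz",*P("wrist"));i=get_image("wrist")
cv2.imwrite("pics/w16.png",i[:,:,::-1])
```

```text
t 35.45 [0.4402 0.1409 0.0661] yaw -60.00 tilt [ 0.2 -0. ] w 0.0561 F [ 0.3 -0.1 -0.4] j [-0.41  0.57 -0.04  2.32  0.08  0.25 -1.56]
```

View pics/w16.png

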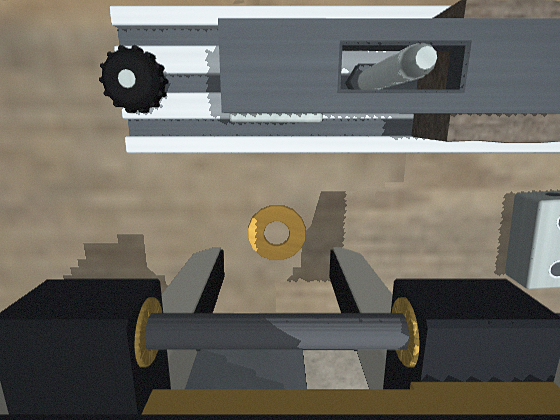

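{"name": "carry_out", "arguments": {"increments": [{"delta_pos": [0,0,0.2],"delta_rot": [0,0,0],"fingers": 0.2},{"delta_pos": [0,0,0.2],"delta_rot": [0,0,0],"fingers": 0.2},{"delta_pos": [0,0,0],"delta_rot": [0,0,0],"fingers": 0.2},{"delta_pos": [0,0,0],"delta_rot": [0,0,0],"fingers": 0.2}]}}

```text
time: 35.9
eef_pos: [0.4398, 0.1408, 0.0452]
tool_rot: [[0.5, -0.866, -0.001], [-0.866, -0.5, -0.0], [-0.0, 0.001, -1.0]]
force: [0.6, 0.7, -1.0]
width: 0.0555
```

Run:
```python
from h import *
s=st();print(s['joints'].round(3))
W=LW("w16.npz");X=onz(W,(276.5,232),.008);print("washer",X.round(4))
```

```text
t 35.90 [0.4398 0.1408 0.0452] yaw -60.00 tilt [-1.  -0.5] w 0.0555 F [ 0.6  0.7 -1. ] j [-0.41  0.62 -0.03  2.33  0.08  0.19 -1.56]
[-0.413  0.618 -0.028  2.332  0.083  0.194 -1.565]
washer [0.4405 0.1406 0.008 ]
```

{"name": "carry_out", "arguments": {"increments": [{"delta_pos": [0,0,-0.7],"delta_rot": [0,0,0],"fingers": 0.2},{"delta_pos": [0,0,-0.7],"delta_rot": [0,0,0],"fingers": 0.2},{"delta_pos": [0,0,-0.7],"delta_rot": [0,0,-1],"fingers": 0.2},{"delta_pos": [0,0,-0.4],"delta_rot": [0,0,-1],"fingers": 0.2},{"delta_pos": [0,0,0],"delta_rot": [0,0,-1],"fingers": 0.2},{"delta_pos": [0,0,0],"delta_rot": [0,0,-1],"fingers": 0.2},{"delta_pos": [0,0,0],"delta_rot": [0,0,-1],"fingers": 0.2},{"delta_pos": [0,0,0],"delta_rot": [0,0,-1],"fingers": 0.2},{"delta_pos": [0,0,0],"delta_rot": [0,0,-1],"fingers": 0.2},{"delta_pos": [0,0,0],"delta_rot": [0,0,-1],"fingers": 0.2}]}}

```text
time: 36.9
eef_pos: [0.44, 0.1407, 0.1708]
tool_rot: [[0.941, -0.339, 0.0], [-0.339, -0.941, -0.0], [0.0, 0.0, -1.0]]
force: [-0.0, 0.6, -0.6]
width: 0.0561
```

{"name": "carry_out", "arguments": {"increments": [{"delta_pos": [0,0,0],"delta_rot": [0,0,-1],"fingers": 0.2},{"delta_pos": [0,0,0],"delta_rot": [0,0,-1],"fingers": 0.2},{"delta_pos": [0,0,0],"delta_rot": [0,0,-1],"fingers": 0.2},{"delta_pos": [0,0,0],"delta_rot": [0,0,-1],"fingers": 0.2},{"delta_pos": [0,0,0],"delta_rot": [0,0,-1],"fingers": 0.2},{"delta_pos": [0,0,0],"delta_rot": [0,0,-1],"fingers": 0.2},{"delta_pos": [0,0,0],"delta_rot": [0,0,-1],"fingers": 0.2},{"delta_pos": [0,0,0],"delta_rot": [0,0,-1],"fingers": 0.2},{"delta_pos": [0,0,0],"delta_rot": [0,0,-1],"fingers": 0.2},{"delta_pos": [0,0,0],"delta_rot": [0,0,-1],"fingers": 0.2}]}}

```text
time: 37.9
eef_pos: [0.44, 0.1407, 0.1708]
tool_rot: [[0.864, 0.503, 0.0], [0.503, -0.864, -0.0], [-0.0, 0.0, -1.0]]
force: [-0.3, 0.1, -0.1]
width: 0.056
```

{"name": "carry_out", "arguments": {"increments": [{"delta_pos": [0,0,0],"delta_rot": [0,0,-1],"fingers": 0.2},{"delta_pos": [0,0,0],"delta_rot": [0,0,-1],"fingers": 0.2},{"delta_pos": [0,0,0],"delta_rot": [0,0,-1],"fingers": 0.2},{"delta_pos": [0,0,0],"delta_rot": [0,0,-1],"fingers": 0.2},{"delta_pos": [0,0,0],"delta_rot": [0,0,-1],"fingers": 0.2},{"delta_pos": [0,0,0],"delta_rot": [0,0,-1],"fingers": 0.2},{"delta_pos": [0,0,0],"delta_rot": [0,0,-1],"fingers": 0.2},{"delta_pos": [0,0,0],"delta_rot": [0,0,-1],"fingers": 0.2},{"delta_pos": [0,0,0],"delta_rot": [0,0,-1],"fingers": 0.2},{"delta_pos": [0,0,0],"delta_rot": [0,0,-1],"fingers": 0.2}]}}

```text
time: 38.9
eef_pos: [0.4401, 0.1406, 0.1707]
tool_rot: [[0.17, 0.985, 0.0], [0.985, -0.17, -0.001], [-0.0, 0.0, -1.0]]
force: [0.5, -0.2, -0.4]
width: 0.0562
```

{"name": "carry_out", "arguments": {"increments": [{"delta_pos": [0,0,0],"delta_rot": [0,0,-1],"fingers": 0.2},{"delta_pos": [0,0,0],"delta_rot": [0,0,-1],"fingers": 0.2},{"delta_pos": [0,0,0],"delta_rot": [0,0,-1],"fingers": 0.2},{"delta_pos": [0,0,0],"delta_rot": [0,0,-1],"fingers": 0.2},{"delta_pos": [0,0,0],"delta_rot": [0,0,-1],"fingers": 0.2},{"delta_pos": [0,0,0],"delta_rot": [0,0,-1],"fingers": 0.2},{"delta_pos": [0,0,0],"delta_rot": [0,0,0],"fingers": 0.2},{"delta_pos": [0,0,0],"delta_rot": [0,0,0],"fingers": 0.2}]}}

```text
time: 39.7
eef_pos: [0.4401, 0.1407, 0.1706]
tool_rot: [[-0.339, 0.941, -0.0], [0.941, 0.339, -0.0], [-0.0, -0.0, -1.0]]
force: [-0.6, -0.1, -0.6]
width: 0.0556
```

Run:
```python
from h import *
s=st();np.savez("w17.npz",*P("wrist"));i=get_image("wrist")
cv2.imwrite("pics/w17.png",i[:,:,::-1])
plan([((.4403,.1406,.04),None,.5)],.2)
```

```text
t 39.70 [0.4401 0.1407 0.1706] yaw 109.84 tilt [-0.1 -0.2] w 0.0556 F [-0.6 -0.1 -0.6] j [ 0.23  0.52 -0.92  2.2   0.64  0.71  0.78]
--
{"delta_pos":[0.0,0.0,0.44],"delta_rot":[0.0,0.0,0.0],"fingers":0.2},{"delta_pos":[0.0,0.0,0.43],"delta_rot":[0.0,0.0,0.0],"fingers":0.2},{"delta_pos":[0.0,0.0,0.44],"delta_rot":[0.0,0.0,0.0],"fingers":0.2},{"delta_pos":[0.0,0.0,0.43],"delta_rot":[0.0,0.0,0.0],"fingers":0.2},{"delta_pos":[0.0,0.0,0.44],"delta_rot":[0.0,0.0,0.0],"fingers":0.2},{"delta_pos":[0.0,0.0,0.43],"delta_rot":[0.0,0.0,0.0],"fingers":0.2}
end [0.4401 0.1407 0.0401] 109.85
```

View pics/w17.png

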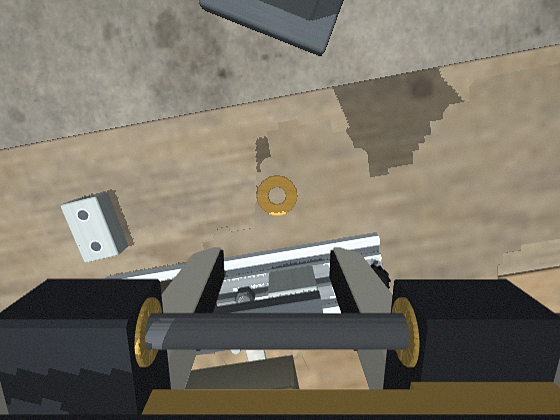

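{"name": "carry_out", "arguments": {"increments": [{"delta_pos": [0,0,0.5],"delta_rot": [0,0,0],"fingers": 0.2},{"delta_pos": [0,0,0.5],"delta_rot": [0,0,0],"fingers": 0.2},{"delta_pos": [0,0,0.5],"delta_rot": [0,0,0],"fingers": 0.2},{"delta_pos": [0,0,0.5],"delta_rot": [0,0,0],"fingers": 0.2},{"delta_pos": [0,0,0.5],"delta_rot": [0,0,0],"fingers": 0.2},{"delta_pos": [0,0,0.3],"delta_rot": [0,0,0],"fingers": 0.2},{"delta_pos": [0,0,0],"delta_rot": [0,0,0],"fingers": 0.2},{"delta_pos": [0,0,0],"delta_rot": [0,0,0],"fingers": 0.2}]}}

```text
time: 40.55
eef_pos: [0.4401, 0.1411, 0.0309]
tool_rot: [[-0.342, 0.94, -0.0], [0.94, 0.342, -0.0], [-0.0, -0.0, -1.0]]
force: [0.2, 1.0, -0.3]
width: 0.0556
```

Run:
```python
from h import *
s=st();np.savez("w18.npz",*P("wrist"));i=get_image("wrist")
cv2.imwrite("pics/w18.png",i[:,:,::-1])
```

```text
t 40.55 [0.4401 0.1411 0.0309] yaw 109.98 tilt [-0.2 -0.4] w 0.0556 F [ 0.2  1.  -0.3] j [-0.02  0.71 -0.59  2.31  1.08  0.43  0.38]
```

View pics/w18.png

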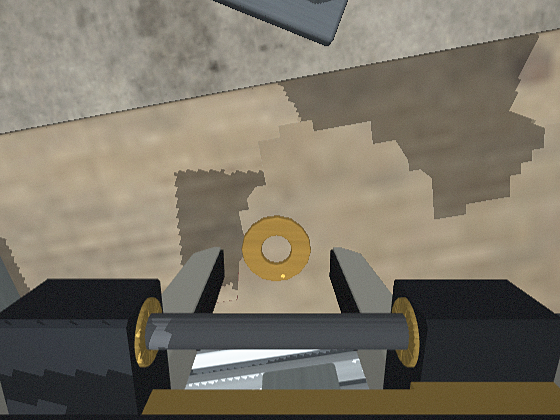

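Run:
```python
from h import *
W=LW("w18.npz");s=observe();X=onz(W,(276.7,248.5),.008);print("washer",X.round(4),"in tool",(s['tool_rot'].T@(X-s['eef_pos'])).round(4))
```

```text
washer [0.438  0.1399 0.008 ] in tool [-0.0003 -0.0027  0.0232]
```

{"name": "carry_out", "arguments": {"increments": [{"delta_pos": [0,0,0.2],"delta_rot": [0,0,0],"fingers": 0.2},{"delta_pos": [0,0,0.14],"delta_rot": [0,0,0],"fingers": 0.2},{"delta_pos": [0,0,0.06],"delta_rot": [0,0,0],"fingers": 0.2},{"delta_pos": [0,0,0],"delta_rot": [0,0,0],"fingers": 0.2},{"delta_pos": [0,0,0],"delta_rot": [0,0,0],"fingers": 0.2}], "grip_force": 20}}

```text
time: 41.1
eef_pos: [0.4404, 0.1409, 0.0112]
tool_rot: [[-0.342, 0.94, 0.001], [0.94, 0.342, 0.0], [-0.0, 0.001, -1.0]]
force: [1.3, 0.0, 0.0]
width: 0.0558
```

{"name": "carry_out", "arguments": {"increments": [{"delta_pos": [0,-0.02,0.02],"delta_rot": [0,0,0],"fingers": 0.2},{"delta_pos": [0,0,0],"delta_rot": [0,0,0],"fingers": 0.2},{"delta_pos": [0,0,0],"delta_rot": [0,0,0],"fingers": -1},{"delta_pos": [0,0,0],"delta_rot": [0,0,0],"fingers": -1},{"delta_pos": [0,0,0],"delta_rot": [0,0,0],"fingers": -1},{"delta_pos": [0,0,0],"delta_rot": [0,0,0],"fingers": -1},{"delta_pos": [0,0,0],"delta_rot": [0,0,0],"fingers": -1}]}}

```text
time: 41.8
eef_pos: [0.4392, 0.1406, 0.0096]
tool_rot: [[-0.342, 0.94, 0.0], [0.94, 0.342, -0.0], [-0.0, 0.0, -1.0]]
force: [-1.2, -0.2, 1.2]
width: 0.0393
```

{"name": "carry_out", "arguments": {"increments": [{"delta_pos": [0,0,-0.4],"delta_rot": [0,0,0],"fingers": -1},{"delta_pos": [0,0,-0.6],"delta_rot": [0,0,0],"fingers": -1},{"delta_pos": [0,0,-0.6],"delta_rot": [0,0,0],"fingers": -1},{"delta_pos": [0,0,-0.6],"delta_rot": [0,0,0],"fingers": -1},{"delta_pos": [0,0,-0.6],"delta_rot": [0,0,0],"fingers": -1},{"delta_pos": [0,0,0],"delta_rot": [0,0,0],"fingers": -1},{"delta_pos": [0,0,0],"delta_rot": [0,0,0],"fingers": -1}]}}

```text
time: 42.5
eef_pos: [0.4394, 0.1401, 0.1497]
tool_rot: [[-0.341, 0.94, 0.001], [0.94, 0.341, -0.0], [-0.001, 0.001, -1.0]]
force: [-0.6, -0.4, -0.7]
width: 0.0391
```

Run:
```python
from h import *
s=st();np.savez("w19.npz",*P("wrist"));i=get_image("wrist")
crop(i,180,170,380,310,4,"pics/w19.png")
p=Q(.1487,.5452);e=s['eef_pos'];print(p)
plan([((p[0],p[1],.17),30)],-1)
```

```text
t 42.50 [0.4394 0.1401 0.1497] yaw 109.94 tilt [ 1.1 -0.1] w 0.0391 F [-0.6 -0.4 -0.7] j [ 0.19  0.54 -0.86  2.23  0.68  0.66  0.74]
[0.5464932 0.1438258]
--
{"delta_pos":[-0.04,0.12,-0.02],"delta_rot":[0.0,0.0,0.94],"fingers":-1},{"delta_pos":[-0.03,0.12,-0.02],"delta_rot":[0.0,0.0,0.94],"fingers":-1},{"delta_pos":[-0.02,0.13,-0.03],"delta_rot":[0.0,0.0,0.94],"fingers":-1},{"delta_pos":[-0.01,0.13,-0.02],"delta_rot":[0.0,0.0,0.94],"fingers":-1},{"delta_pos":[0.0,0.13,-0.03],"delta_rot":[0.0,0.0,0.94],"fingers":-1},{"delta_pos":[0.01,0.13,-0.02],"delta_rot":[0.0,0.0,0.94],"fingers":-1},{"delta_pos":[0.02,0.12,-0.03],"delta_rot":[0.0,0.0,0.94],"fingers":-1},{"delta_pos":[0.03,0.12,-0.02],"delta_rot":[0.0,0.0,0.94],"fingers":-1},{"delta_pos":[0.04,0.12,-0.03],"delta_rot":[0.0,0.0,0.94],"fingers":-1},{"delta_pos":[0.05,0.11,-0.02],"delta_rot":[0.0,0.0,0.94],"fingers":-1}
--
{"delta_pos":[0.06,0.11,-0.03],"delta_rot":[0.0,0.0,0.94],"fingers":-1},{"delta_pos":[0.07,0.1,-0.02],"delta_rot":[0.0,0.0,0.94],"fingers":-1},{"delta_pos":[0.08,0.1,-0.03],"delta_rot":[0.0,0.0,0.94],"fingers":-1},{"delta_pos":[0.09,0.09,-0.02],"delta_rot":[0.0,0.0,0.94],"fingers":-1},{"delta_pos":[0.1,0.08,-0.03],"delta_rot":[0.0,0.0,0.94],"fingers":-1},{"delta_pos":[0.1,0.08,-0.02],"delta_rot":[0.0,0.0,0.95],"fingers":-1},{"delta_pos":[0.11,0.06,-0.03],"delta_rot":[0.0,0.01,0.94],"fingers":-1}
end [0.5464 0.144  0.1701] 30.01
```

View pics/w19.png

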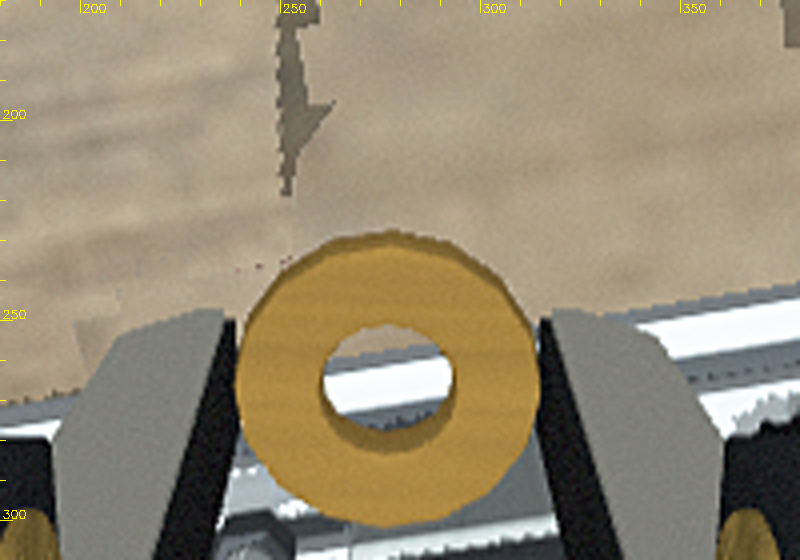

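Run:
```python
from h import *
i=cv2.imread("pics/w16.png")[:,:,::-1];crop(i,330,10,490,110,5,"pics/w16a.png")
i=cv2.imread("pics/w17.png")[:,:,::-1];crop(i,200,230,400,320,4,"pics/w17a.png")
```

```text
(no output)
```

View pics/w16a.png

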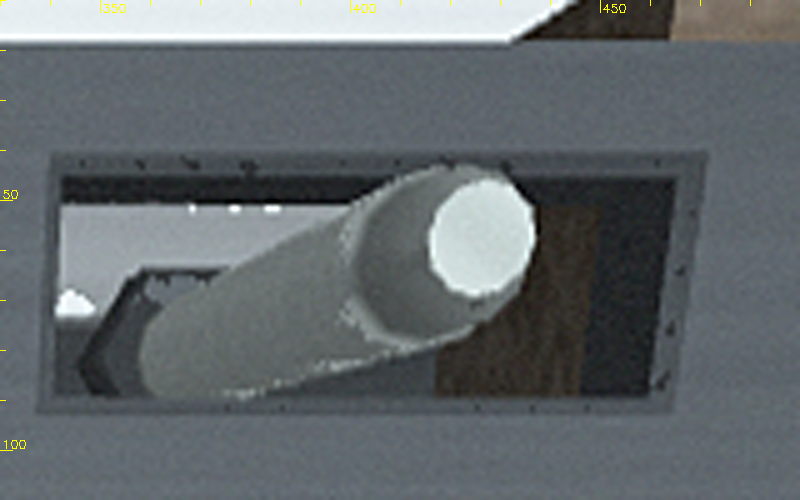

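Run:
```python
from h import *
W=LW("w6.npz")
print("w6 tip guess",AN(onz(W,(252.5,74),.101)))
W=LW("w16.npz")
for uv in[(426,54),(427,55),(425,53)]: print(uv,AN(onz(W,uv,.101)))
W4=LW("w4.npz");W15=LW("w15.npz");W13=LW("w13.npz");W1=LW("w16.npz")
for n,a,ua,b,ub in (("4-16",W4,(278,121.5),W,(426,54)),("15-16",W15,(275,217.5),W,(426,54)),("13-4",W13,(278.2,230),W4,(278,121.5))):
    X=tri(a,ua,b,ub);print(n,X.round(4),AN(X),(proj(a,X)-ua).round(1),(proj(b,X)-ub).round(1))
```

```text
w6 tip guess [0.1486 0.5453]
(426, 54) [0.1482 0.5458]
(427, 55) [0.1486 0.5455]
(425, 53) [0.1479 0.5461]
4-16 [0.5462 0.1446 0.1022] [0.1479 0.5453] [[ 0.7 -0.3]] [[0.3 1.1]]
15-16 [0.5452 0.1453 0.1057] [0.1468 0.5448] [[ 0.4 -0.6]] [[1.4 0.8]]
13-4 [0.5461 0.1444 0.1009] [0.148  0.5452] [[-0.2 -0. ]] [[ 0.3 -0. ]]
```

{"name": "carry_out", "arguments": {"increments": [{"delta_pos": [-0.04,0.12,-0.02],"delta_rot": [0,0,0.94],"fingers": -1},{"delta_pos": [-0.03,0.12,-0.02],"delta_rot": [0,0,0.94],"fingers": -1},{"delta_pos": [-0.02,0.13,-0.02],"delta_rot": [0,0,0.94],"fingers": -1},{"delta_pos": [-0.01,0.13,-0.02],"delta_rot": [0,0,0.94],"fingers": -1},{"delta_pos": [0,0.13,-0.02],"delta_rot": [0,0,0.94],"fingers": -1},{"delta_pos": [0.01,0.13,-0.02],"delta_rot": [0,0,0.94],"fingers": -1},{"delta_pos": [0.02,0.12,-0.02],"delta_rot": [0,0,0.94],"fingers": -1},{"delta_pos": [0.03,0.12,-0.02],"delta_rot": [0,0,0.94],"fingers": -1},{"delta_pos": [0.04,0.12,-0.02],"delta_rot": [0,0,0.94],"fingers": -1},{"delta_pos": [0.05,0.11,-0.02],"delta_rot": [0,0,0.94],"fingers": -1}]}}

```text
time: 43.55
eef_pos: [0.502, 0.1418, 0.158]
tool_rot: [[0.457, 0.89, -0.002], [0.89, -0.457, -0.001], [-0.002, -0.002, -1.0]]
force: [0.5, 0.6, -1.3]
width: 0.0392
```

{"name": "carry_out", "arguments": {"increments": [{"delta_pos": [0.06,0.11,-0.02],"delta_rot": [0,0,0.94],"fingers": -1},{"delta_pos": [0.07,0.1,-0.02],"delta_rot": [0,0,0.94],"fingers": -1},{"delta_pos": [0.08,0.1,-0.02],"delta_rot": [0,0,0.94],"fingers": -1},{"delta_pos": [0.09,0.09,-0.02],"delta_rot": [0,0,0.94],"fingers": -1},{"delta_pos": [0.1,0.08,-0.02],"delta_rot": [0,0,0.94],"fingers": -1},{"delta_pos": [0.1,0.08,-0.02],"delta_rot": [0,0,0.95],"fingers": -1},{"delta_pos": [0.11,0.06,-0.02],"delta_rot": [0,0,0.94],"fingers": -1},{"delta_pos": [0,0,0],"delta_rot": [0,0,0],"fingers": -1},{"delta_pos": [0,0,0],"delta_rot": [0,0,0],"fingers": -1},{"delta_pos": [0,0,0],"delta_rot": [0,0,0],"fingers": -1}]}}

```text
time: 44.55
eef_pos: [0.5458, 0.1446, 0.1659]
tool_rot: [[0.864, 0.503, -0.001], [0.503, -0.864, -0.001], [-0.001, -0.0, -1.0]]
force: [0.1, -0.2, -0.7]
width: 0.0391
```

Run:
```python
from h import *
s=st();print(AN(s['eef_pos']));np.savez("w20.npz",*P("wrist"));i=get_image("wrist")
crop(i,180,130,380,280,4,"pics/w20.png")
e=s['eef_pos'];p=Q(.1485,.5452);R=s['tool_rot'];print("to go (units)",(R.T@(np.array([p[0],p[1],.125])-e)/.05).round(3))
```

```text
t 44.55 [0.5458 0.1446 0.1659] yaw 30.18 tilt [-1.3 -0.6] w 0.0391 F [ 0.1 -0.2 -0.7] j [-0.02  0.53 -0.48  2.01  0.37  0.7  -0.21]
[0.1477 0.545 ]
to go (units) [0.005 0.016 0.817]
```

View pics/w20.png

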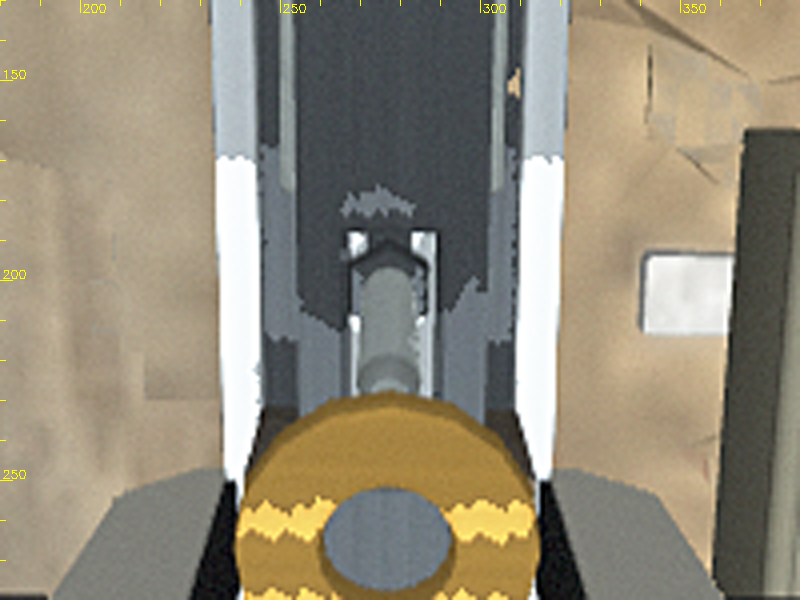

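{"name": "carry_out", "arguments": {"increments": [{"delta_pos": [0,0.02,0.3],"delta_rot": [0,0,0.03],"fingers": -1},{"delta_pos": [0,0,0.4],"delta_rot": [0,0,0],"fingers": -1},{"delta_pos": [0,0,0.3],"delta_rot": [0,0,0],"fingers": -1},{"delta_pos": [0,0,0],"delta_rot": [0,0,0],"fingers": -1},{"delta_pos": [0,0,0],"delta_rot": [0,0,0],"fingers": -1}]}}

```text
time: 45.1
eef_pos: [0.5469, 0.1438, 0.1167]
tool_rot: [[0.867, 0.499, -0.001], [0.499, -0.867, -0.0], [-0.001, -0.0, -1.0]]
force: [0.1, -0.2, -0.4]
width: 0.0391
```

Run:
```python
from h import *
s=st();print(AN(s['eef_pos']));np.savez("w21.npz",*P("wrist"));i=get_image("wrist")
crop(i,200,180,360,300,5,"pics/w21.png")
W=LW("w21.npz")
print(proj(W,np.r_[Q(.1485,.545),.101]),proj(W,s['eef_pos']))
```

```text
t 45.10 [0.5469 0.1438 0.1167] yaw 29.93 tilt [-0.6 -0.1] w 0.0391 F [ 0.1 -0.2 -0.4] j [-0.06  0.59 -0.44  2.04  0.43  0.6  -0.27]
[0.1489 0.5455]
[[275.8753226  255.96770109]] [[276.87779886 268.89389156]]
```

View pics/w21.png

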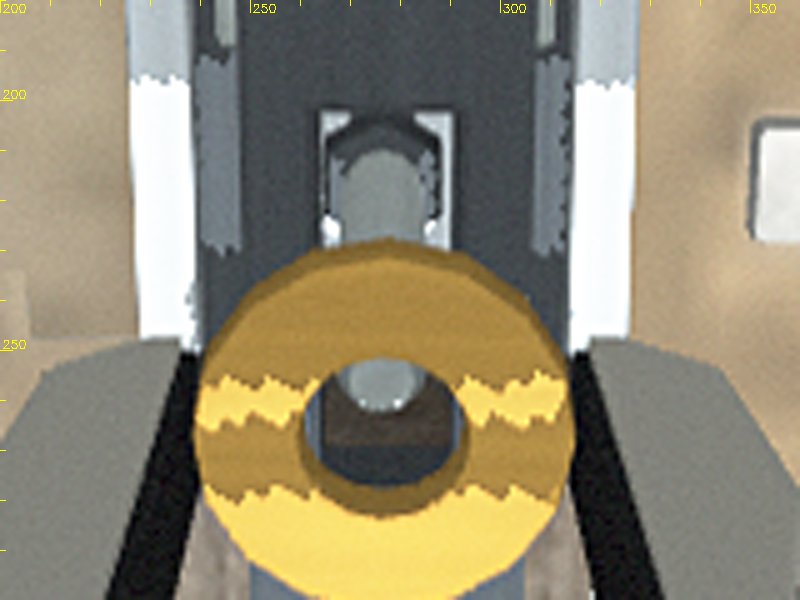

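{"name": "carry_out", "arguments": {"increments": [{"delta_pos": [0,0,0.08],"delta_rot": [0,0,0],"fingers": -1},{"delta_pos": [0,0,0.08],"delta_rot": [0,0,0],"fingers": -1},{"delta_pos": [0,0,0.06],"delta_rot": [0,0,0],"fingers": -1},{"delta_pos": [0,0,0],"delta_rot": [0,0,0],"fingers": -1},{"delta_pos": [0,0,0],"delta_rot": [0,0,0],"fingers": -1}]}}

```text
time: 45.65
eef_pos: [0.547, 0.1438, 0.1056]
tool_rot: [[0.867, 0.498, -0.0], [0.498, -0.867, -0.0], [-0.0, -0.0, -1.0]]
force: [0.1, -1.2, -0.3]
width: 0.0392
```

Run:
```python
from h import *
s=st();print(AN(s['eef_pos']));np.savez("w22.npz",*P("wrist"));i=get_image("wrist")
crop(i,200,180,360,300,5,"pics/w22.png")
```

```text
t 45.65 [0.547  0.1438 0.1056] yaw 29.90 tilt [-0.2 -0.1] w 0.0392 F [ 0.1 -1.2 -0.3] j [-0.07  0.61 -0.42  2.05  0.45  0.57 -0.28]
[0.149  0.5456]
```

View pics/w22.png

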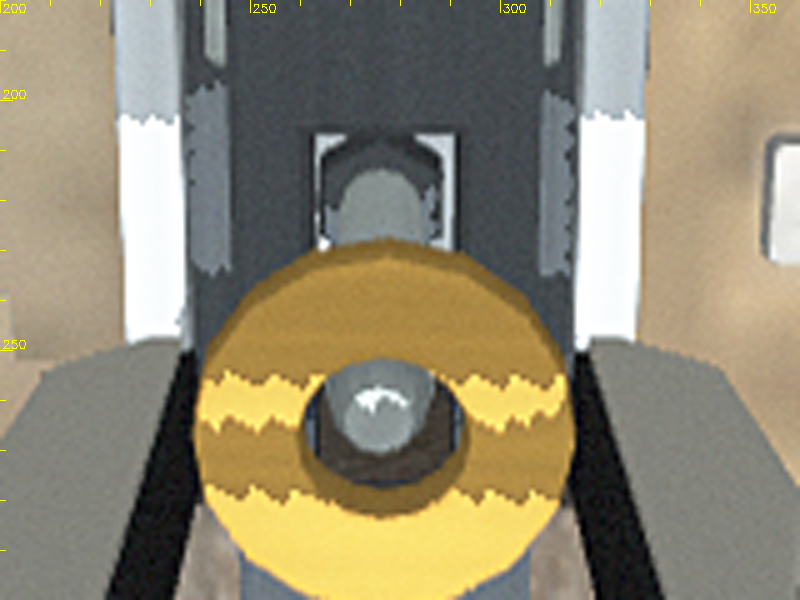

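{"name": "carry_out", "arguments": {"increments": [{"delta_pos": [0,0,0.12],"delta_rot": [0,0,0],"fingers": -1},{"delta_pos": [0,0,0.12],"delta_rot": [0,0,0],"fingers": -1},{"delta_pos": [0,0,0.1],"delta_rot": [0,0,0],"fingers": -1},{"delta_pos": [0,0,0.04],"delta_rot": [0,0,0],"fingers": -1},{"delta_pos": [0,0,0],"delta_rot": [0,0,0],"fingers": -1},{"delta_pos": [0,0,0],"delta_rot": [0,0,0],"fingers": -1}]}}

```text
time: 46.3
eef_pos: [0.547, 0.1439, 0.0865]
tool_rot: [[0.867, 0.499, -0.0], [0.499, -0.867, -0.0], [-0.0, -0.0, -1.0]]
force: [1.3, -0.7, -0.5]
width: 0.0393
```

{"name": "carry_out", "arguments": {"increments": [{"delta_pos": [0,0,0.02],"delta_rot": [0,0,0],"fingers": -1},{"delta_pos": [0,0,0.01],"delta_rot": [0,0,0],"fingers": -1},{"delta_pos": [0,0,0],"delta_rot": [0,0,0],"fingers": -1},{"delta_pos": [0,0,0],"delta_rot": [0,0,0],"fingers": -1}]}}

```text
time: 46.7
eef_pos: [0.5471, 0.1438, 0.0852]
tool_rot: [[0.867, 0.498, 0.0], [0.498, -0.867, 0.0], [0.0, 0.0, -1.0]]
force: [-0.3, -0.4, -0.9]
width: 0.0398
```

{"name": "carry_out", "arguments": {"increments": [{"delta_pos": [0,0,0.02],"delta_rot": [0,0,0],"fingers": -1},{"delta_pos": [0,0,0],"delta_rot": [0,0,0],"fingers": -1},{"delta_pos": [0,0,0],"delta_rot": [0,0,0],"fingers": 0.2},{"delta_pos": [0,0,0],"delta_rot": [0,0,0],"fingers": 0.2},{"delta_pos": [0,0,0],"delta_rot": [0,0,0],"fingers": 0.2},{"delta_pos": [0,0,0],"delta_rot": [0,0,0],"fingers": 0.2},{"delta_pos": [0,0,-0.4],"delta_rot": [0,0,0],"fingers": 0.2},{"delta_pos": [0,0,-0.7],"delta_rot": [0,0,0],"fingers": 0.2},{"delta_pos": [0,0,-0.8],"delta_rot": [0,0,0],"fingers": 0.2},{"delta_pos": [0,0,0],"delta_rot": [0,0,0],"fingers": 0.2}]}}

```text
time: 47.7
eef_pos: [0.5492, 0.1449, 0.1836]
tool_rot: [[0.867, 0.498, 0.007], [0.498, -0.867, 0.002], [0.007, 0.001, -1.0]]
force: [0.3, 0.7, -0.2]
width: 0.0559
```

{"name": "carry_out", "arguments": {"increments": [{"delta_pos": [0,0.8,-0.3],"delta_rot": [0,0,0],"fingers": 0.2},{"delta_pos": [0,0.8,-0.3],"delta_rot": [0,0,0],"fingers": 0.2},{"delta_pos": [0,0,0],"delta_rot": [0,0,0],"fingers": 0.2},{"delta_pos": [0,0,0],"delta_rot": [0,0,0],"fingers": 0.2}]}}

```text
time: 48.1
eef_pos: [0.587, 0.0734, 0.2087]
tool_rot: [[0.868, 0.496, -0.0], [0.496, -0.868, -0.0], [-0.0, -0.0, -1.0]]
force: [0.0, 0.8, -0.5]
width: 0.0561
```

Run:
```python
from h import *
s=st();np.savez("w23.npz",*P("wrist"));i=get_image("wrist")
crop(i,140,40,420,250,2,"pics/w23.png");cv2.imwrite("pics/w23f.png",i[:,:,::-1])
cv2.imwrite("pics/side23.png",get_image("side")[:,:,::-1])
j=cv2.imread("pics/side23.png")[:,:,::-1];crop(j,200,190,340,330,5,"pics/s23.png")
```

```text
t 48.10 [0.587  0.0734 0.2087] yaw 29.75 tilt [-0.1 -0. ] w 0.0561 F [ 0.   0.8 -0.5] j [ 0.14  0.5  -0.51  1.91  0.33  0.81 -0.04]
```

View pics/w23.png

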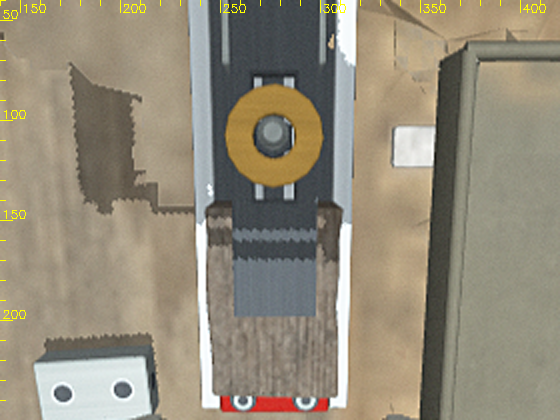

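View pics/s23.png

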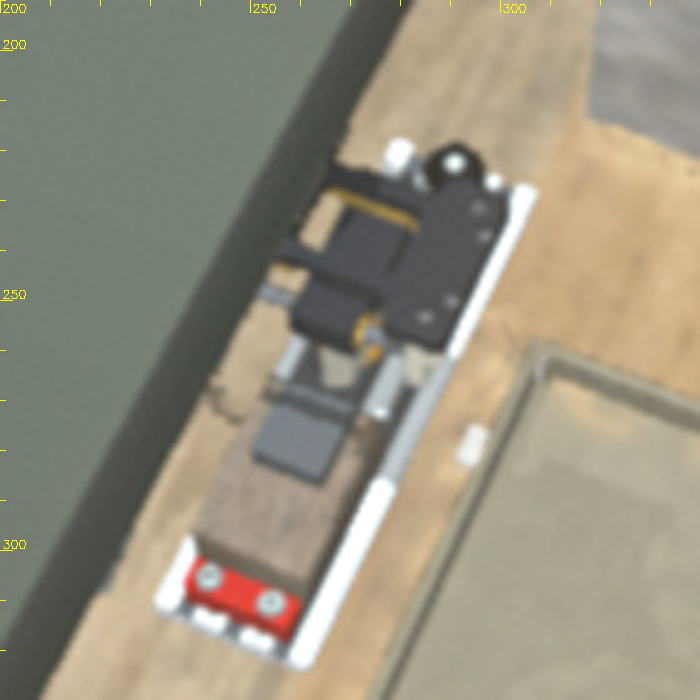

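Run:
```python
from h import *
W=LW("w23.npz")
pts=[(225,135),(322,135)]
for z in(.074,.082,.09):
    X=[onz(W,(140+u/2,40+v/2),z) for u,v in pts];print("washer",z,np.linalg.norm(X[0]-X[1]).round(4))
c=onz(W,(140+274/2,40+135/2),.082);print("washer c",AN(c)); print("stud tip",AN(onz(W,(140+272/2,40+131/2),.101)))
for uv in[(235,316),(316,315)]: print("strap end",AN(onz(W,(140+uv[0]/2,40+uv[1]/2),.074)))
for uv in[(206,219),(341,219),(336,395),(214,395)]: print("timber",AN(onz(W,(140+uv[0]/2,40+uv[1]/2),.06)))
print("stop rear",AN(onz(W,(140+220/2,40+411/2),.037)),AN(onz(W,(140+329/2,40+411/2),.037)))
```

```text
washer 0.074 0.0398
washer 0.082 0.0387
washer 0.09 0.0376
washer c [0.1488 0.5458]
stud tip [0.1478 0.545 ]
strap end [0.2247 0.5283]
strap end [0.2244 0.5639]
timber [0.1837 0.5154]
timber [0.184  0.5754]
timber [0.2668 0.5748]
timber [0.2665 0.5167]
stop rear [0.2835 0.5174] [0.2838 0.5736]
```

View pics/w23f.png

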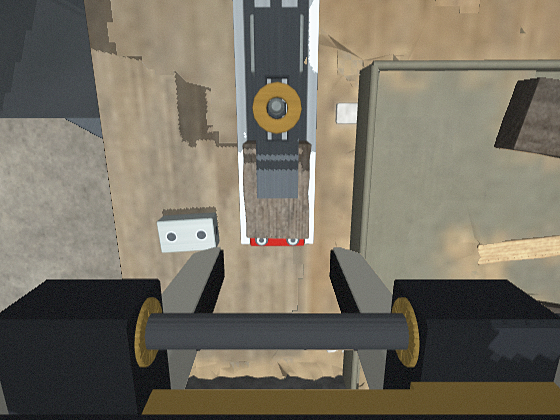

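{"name": "carry_out", "arguments": {"increments": [{"delta_pos": [0,0,-0.8],"delta_rot": [0,0,0],"fingers": 0.2},{"delta_pos": [0,-0.4,-0.6],"delta_rot": [0,0,0],"fingers": 0.2},{"delta_pos": [0,-0.4,0],"delta_rot": [0,0,0],"fingers": 0.2},{"delta_pos": [0,0,0],"delta_rot": [0,0,0],"fingers": 0.2},{"delta_pos": [0,0,0],"delta_rot": [0,0,0],"fingers": 0.2}]}}

```text
time: 48.7
eef_pos: [0.5663, 0.1098, 0.2785]
tool_rot: [[0.866, 0.501, -0.001], [0.501, -0.866, -0.001], [-0.001, 0.0, -1.0]]
force: [-0.2, 0.1, -0.3]
width: 0.0554
```

Run:
```python
from h import *
s=st();np.savez("w24.npz",*P("wrist"));i=get_image("wrist")
crop(i,160,20,400,280,2,"pics/w24.png")
t=get_image("top");crop(t,140,110,450,250,2,"pics/t24.png")
```

```text
t 48.70 [0.5663 0.1098 0.2785] yaw 30.04 tilt [-1.  -0.6] w 0.0554 F [-0.2  0.1 -0.3] j [ 0.11  0.41 -0.56  1.86  0.27  0.94 -0.04]
```

View pics/w24.png

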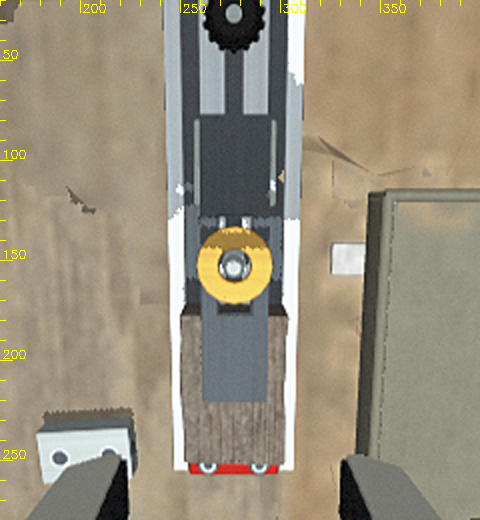

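View pics/t24.png

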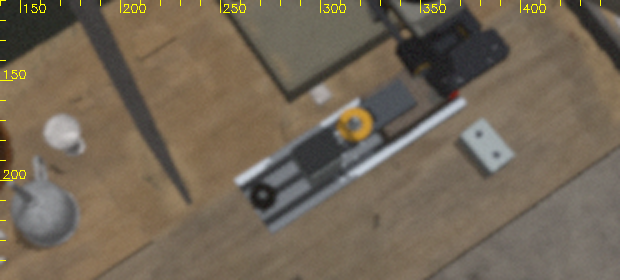

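The wrist view shows the following:
- The timber (260–305, 180–252) is against the red stop.
- The strap (258–297, 78–220) lies along the centre line, bridging to the tall block.
- The washer (277,153) is round the stud.

The low block and the oil can (top view, about (160,213)) are where they started. I'm handing in.

Run:
```python
from h import *
st(); print(hand_in())
```

```text
t 48.80 [0.5668 0.1086 0.2782] yaw 29.91 tilt [-1.4 -0.8] w 0.0557 F [-0.   0.2 -0.2] j [ 0.11  0.41 -0.56  1.86  0.27  0.94 -0.04]
the job is handed in; nothing more can be done
None
```

The hold-down is set up and handed in at 48.8 s, done in the order asked: timber, tall block, 150 mm strap, brass washer. The low block and the oil can were not touched.

**Last checks** (wrist camera unless stated):
- **Timber:** it is on the centre line to within about 1 mm. I felt it touch the stop at about 7 N. The image gives a gap of 1 mm or less, which is within measuring error.
- **Tall block:** it stands on the centre line, by the gripper's release position, about 52 mm from the stud. The strap covers it in the final view, so I did not measure it again there.
- **Strap:** it came to rest at the expected height (tool at 71.7 mm, matching 60 mm under the strap). Its middle is about 1.5 mm from the stud along the plate and within 1 mm across.
- **Washer:** it lies flat round the stud, centred to about 1 mm. Its apparent size fits it resting on the strap.

**Disagreements:**
- One close view put the washer 2.7 mm off before I picked it up. The other views and the view in the gripper did not confirm that.
- The first washer approach (jaws along the plate) would have brought joint 6 to its limit. I stopped, turned the gripper 170° and picked the washer up that way.
- The last side view was no check on the strap and washer, because the gripper hid part of them.

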